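# Check-weigh a cast bracket and pack it with its glass baubles

## Task

Hang the cast bracket by its eye on the spring scale's hook, let go and let it settle, and press the red marker down until it is level with the black pointer, so that the reading is kept while the bracket hangs there. Then take the bracket off, lay it flat in the long bay of the packing tray, and leave the marker where you set it. Set every glass bauble gently, without dropping it or pressing it in, in a dimpled pocket of its own in the tray, and leave the can and the cup alone.

Things in the scene. Friction and masses are not known exactly. Their poses are not given: they have to be found in the camera images.
- bracket_mid (a point): Middle of the cast grey bracket (loose, 0.25 to 0.49 kg), 23 mm above its underside. A bar 200 mm long along x, 24 mm wide (y), 14 to 32 mm above the underside, on round feet at both ends and a round hub in the middle (44 mm across, 32 mm tall) with a steel eye on top. Ends alike; hangs level by the eye. Best pinched across its width 64 mm from the middle, at either end. z up.
- eye (a point): Peak of the bracket's lifting eye, centre of its bar, 84 mm above the bracket's underside (61 mm above bracket_mid). The eye is an 8 mm round bar in the bracket's x-z plane: legs at x = -19 and +19 mm, sloping to the peak from 72 mm up; clear opening 30 mm wide and 48 mm high at the middle. The hook's arm must pass through it along the bracket's y axis.
- scale (a joint): Travel of the scale's hook and black pointer, downward, 0 (empty, against its stop) to 0.065 m. A spring of about 110 N/m; the bracket draws it down by some 18 to 41 mm and bobs for a second or two. The scale is a fixed grey column, 36 mm (x) by 50 mm (y), 260 mm tall, on a base 120 mm square, with graduated white plates on its +x and -x faces.
- hook (a point): Seat of the scale's hook: where the centre of the eye's bar rests, 214 mm above the bench when empty. The hook is a level round arm 8 mm thick that leaves the column along this point's -y axis (column's axis 115 mm away in +y), a valley 20 mm long at the seat, and an upturned tip 10 mm higher than this point that ends 22 mm beyond it. Nothing is above it.
- pointer (a point): The scale's black pointer (its height is the reading); moves down with the hook.
- marker (a joint): Travel of the red reading marker, downward, 0 to 0.062 m; it stays where it is left (about 2.5 N moves it). It starts above every possible reading. When it equals scale the red flag is level with the black pointer.
- marker_flag (a point): The red flag of the marker on the column's face, beside the black pointer.
- knob_top (a point): Centre of the top of the marker's red knob (28 mm across, 16 mm tall), on a 10 mm rod that rises from the column's top; pressing it down moves the flag down equally. 338 mm above the bench when the marker reads 0.
- tray: Fixed packing tray, 224 (x) by 280 mm (y), origin under its centre. Its -x part is a padded bay, floor 8 mm up, 222 mm long along y, 60 mm wide, with rim strips 10 mm high at its ends and, beside it, only within 30 mm of its middle. Its +x part is a block 26 mm tall with six round dimpled pockets (2 by 3) 42 mm across, 11 mm deep, 72 mm apart in x, 93 mm in y.
- bay (a point): Where the middle of the bracket's bar (bracket_mid) is when the bracket lies in the bay: over the bay's middle, 31 mm above the bench.
- pocket0 (a point): Where the centre of a bauble is when it rests in pocket 0 of the tray: 47 mm above the bench, 21 mm above the block's top.
- pocket1 (a point): Where the centre of a bauble is when it rests in pocket 1 of the tray: 47 mm above the bench, 21 mm above the block's top.
- pocket2 (a point): Where the centre of a bauble is when it rests in pocket 2 of the tray: 47 mm above the bench, 21 mm above the block's top.
- pocket3 (a point): Where the centre of a bauble is when it rests in pocket 3 of the tray: 47 mm above the bench, 21 mm above the block's top.
- pocket4 (a point): Where the centre of a bauble is when it rests in pocket 4 of the tray: 47 mm above the bench, 21 mm above the block's top.
- pocket5 (a point): Where the centre of a bauble is when it rests in pocket 5 of the tray: 47 mm above the bench, 21 mm above the block's top.
- b0 (a point): Centre of the red glass bauble (loose, fragile, 60 g; a 60 mm ball with a weighted flat foot 30 mm across, on which it rights itself, and a brass cap on top; its centre is 26 mm above what it stands on). May be absent.
- b1 (a point): Centre of the ochre glass bauble (loose, fragile, 60 g; a 60 mm ball with a weighted flat foot 30 mm across, on which it rights itself, and a brass cap on top; its centre is 26 mm above what it stands on). May be absent.
- b2 (a point): Centre of the blue glass bauble (loose, fragile, 60 g; a 60 mm ball with a weighted flat foot 30 mm across, on which it rights itself, and a brass cap on top; its centre is 26 mm above what it stands on). May be absent.
- b3 (a point): Centre of the green glass bauble (loose, fragile, 60 g; a 60 mm ball with a weighted flat foot 30 mm across, on which it rights itself, and a brass cap on top; its centre is 26 mm above what it stands on). May be absent.
- b4 (a point): Centre of the white glass bauble (loose, fragile, 60 g; a 60 mm ball with a weighted flat foot 30 mm across, on which it rights itself, and a brass cap on top; its centre is 26 mm above what it stands on). May be absent.
- b5 (a point): Centre of the purple glass bauble (loose, fragile, 60 g; a 60 mm ball with a weighted flat foot 30 mm across, on which it rights itself, and a brass cap on top; its centre is 26 mm above what it stands on). May be absent.
- spray_can: Bystander: spray can, 56 mm across, 170 mm tall; leave it alone. Origin at the centre of its underside.
- water_cup: Bystander: white cup, 72 mm across, 80 mm tall; leave it alone. Origin at the centre of its underside.
Not all that is in view belongs to the job. What is meant by the part that bears b1 is not brown, and is the smaller of those in its own colour.

How it is judged:
By the outcome, as a careful person would: the job done as asked, in the order asked, and still so for the second after the job is handed in, with the robot touching nothing.
Of bauble0, bauble1, bauble2, bauble3, bauble4, bauble5 only 4 to 6 are there at a start; the rules pass over those that are not, and their reading is None.
At some moment in a run one of bauble0, bauble1, bauble2, bauble3, bauble4, bauble5 may be knocked a few centimetres aside while the robot is not near it.
It also fails if it takes over 208 s, if anything falls off the work surface, if the arm or the gripper's body presses on something with over 40 N, if the wrist force passes 120 N, or if a joint passes its speed limit or range.

## Robot

A 7-joint arm with a two-finger parallel gripper is mounted at the origin on the work surface. World frame = base frame: x ahead of the robot, y to its left, z up, the work surface at z = 0. Lengths are in mm, angles in rad, forces in N, time in s.
With the tool pointing down it reaches from about 425 to 1025 mm from the base axis. Payload 3.6 kg.
Tool frame: the origin (TCP) lies midway between the tips of the shut fingers; the grasp point (between the pads) lies env.hold_point_z behind it (env.hold_point_z is the distance from the TCP to the grasp point, in mm); z points along the fingers, y is the direction in which the jaws open and shut (so a half turn about z gives the same grasp; the last joint's range is limited). The gripper opens to 85 mm and grips with 20 to 120 N. Pads are 22 mm wide; open, the fingers measure 114 mm over their backs; the gripper's body (76 mm by 85 mm) begins 54 mm behind the grasp point. The pads swing forward as they close: fully open they stand 13 mm farther back than shut.
Start: joints at [-1.423, 0.591, 0.048, 1.609, -0.033, 0.943, -0.034], TCP at [172.893, 704.086, 231.302] pointing down, gripper open.
Joint ranges: [-2.69, 2.69], [-0.47, 2.24], [-1.27, 1.36], [0.19, 2.51], [-1.53, 4.68], [0.08, 2.07], [-3.09, 3.09]. Speed limits (rad/s): [2.57, 2.57, 3.14, 3.14, 3.14, 3.14, 3.14].

## Interface

Orientations are given as a unit quaternion [x, y, z, w].
In Python, from plant import env gives the robot as it stands.
- The arm moves only by the tool servo_tool, never from a script. Its argument "commands" is a list that holds one entry, the list of rows, each a list of 7 numbers: the shift along the tool's x, y, z each as a share of 0.2 m, from -1 to 1, then the turn, a rotation vector about the tool's x, y, z each as a share of 120 degrees, from -1 to 1, then the opening, from 0 (shut) to 1 (fully open). In form: [[[dx, dy, dz, ax, ay, az, hand], ...]]. A call has 1 to 20 rows; each row shifts and turns the commanded pose from where the row before left it, along the tool's axes as they then stand; what a row does not reach is not made up. A row lasts 1/10 s, in which the tool goes at most 50 mm and 8.59 degrees, less where a joint would pass 70% of its speed; a pose out of reach is approached as far as the arm can. A call with a number of a shift or a turn outside -1 to 1 is refused whole. A call with a gripper value outside its range is refused whole. The fingers move at their own pace and stop on an object; the grip force is fixed at half the most. Time passes only in rows, so rows that do not move let the fingers close. It gives the time, the measured TCP pose, the force and the opening at its end, in the units of the state.
- env.get_obs(): the state, without advancing time (a new reading comes with each control period).
- env.snapshot(name): name is "scene" or "top" or "wrist"; returns the picture (384x512x3 uint8, red, green, blue); there is no depth.
- env.get_calibration(name): a dict with "fx", "fy", "cx", "cy" (pixels), "k1" (the pictures are not rectified: a ray, as slopes to the right and down, at radius r is drawn at 1 + k1 r^2 times it, then the intrinsics apply), "pose" (4x4, takes a point from camera to world coordinates); the wrist camera has in their place "mount" (4x4, takes a point from camera to tool coordinates, whose origin is the TCP and whose axes are the flange's). Camera axes: x right, y down, z forward; pixel columns grow to the right and rows downward; lengths in mm; the calibration is good to about 2 mm. A picture is of the moment at which its call begins: read the wrist's pose just before it. get_calibration takes no time and is no camera call.
- env.close_job(): hands the job in, once; it reports no verdict.
Trained networks look in the newest picture that a camera, given by its name, has taken for a name from the list of things; names that differ only in an ending like _2 or _b are one class to them, and where a whole thing is asked for, a point or a joint stands for the part that bears it (a point fixed in the world has none). Each returns a list of dicts, best first, with "conf" (0 to 1); they miss things now and then, are a little off and sometimes report something else, mostly with a low value. They report only what shows in the picture. A call takes as long as a camera call. They do not tell look-alikes from the thing itself.
- env.spot_in(camera, query): "point" ([column, row] in pixels, amid what is visible of it).
- env.place_of(camera, query): "point" ([column, row] in pixels: a listed point, or the origin of a listed thing).
The state is a dict: "time_s": time; "q": joint angles; "dq": joint speeds; "joint_torque": joint torques, N m; "tool_pos": TCP position; "tcp_rot": TCP orientation; "contact_force": force on the tool from outside, world axes, zero at the start; "ft_torque": the same for the moment, N m; "gripper_width": finger opening in mm.
Only numpy, scipy, OpenCV 4.12 (cv2) and the standard library are available. Lean on these libraries where they do the work, as an engineer would, in place of code of your own. Each camera call takes 0.05 s, during which the arm holds its last target.

## Working session

There is one attempt and no reset: what is moved stays moved. The work goes in short steps, Python scripts to look and compute and a tool call to move; the robot and the scene stay as the last step left them, time stands still between calls to the robot, and variables do not carry over. Pictures are saved under pics/ and viewed, and the job is handed in when it is done.

Besides the shell and the picture viewer there is one more tool, called after "Call:" by a JSON object that holds its "method" and its "body", one argument or row to a line. servo_tool: Moves the arm, as the interface text tells. Shift numbers are shares of 0.2 m and turn numbers shares of 120 degrees, none past 1 either way. Its arguments: {"type":"object","properties":{"commands":{"type":"array","items":{"type":"array","items":{"type":"array","items":{"type":"number"}}}}},"required":["commands"]}

```bash
ls -la; mkdir -p pics; python3 - <<'E'
from plant import env
import cv2
print(env.get_obs()); print(env.hold_point_z)
for n in ["scene","top","wrist"]:
    im=env.snapshot(n); cv2.imwrite(f"pics/{n}0.png",im[:,:,::-1])
    print(n,env.get_calibration(n))
E
```

```text
total 12
drwxr-xr-x  3 agent agent 4096 Dec  6 20:01 .
drwxr-xr-x 23 root  root  4096 Dec  6 20:01 ..
drwxr-xr-x  2 agent agent 4096 Dec  6 20:01 pics
{'time_s': 0.0, 'q': array([-1.42349217,  0.59210485,  0.04830906,  1.60982139, -0.03332724,
        0.94268357, -0.0337096 ]), 'dq': array([-0.00018677, -0.00019505,  0.00032321,  0.00143019, -0.00069953,
       -0.00010449,  0.00057757]), 'joint_torque': array([-1.15729461e-03, -5.48702323e+01,  1.54616073e+00, -1.98122478e+01,
        9.38765646e-03,  8.62814602e-03, -2.11958046e-06]), 'tool_pos': array([172.69737759, 703.28785724, 230.15180441]), 'tcp_rot': array([ 1.20087840e-01,  9.92762654e-01, -1.10305239e-03, -7.91432424e-05]), 'contact_force': array([ 0.30147487, -0.02372544,  0.09588917]), 'ft_torque': array([ 0.00761792, -0.01508593,  0.00910239]), 'gripper_width': 85.28302808325377}
18.700000000000003
scene {'fx': 351.6700137901794, 'fy': 351.6700137901794, 'cx': 258.010611620303, 'cy': 190.8754991150787, 'k1': -0.0031362400125208873, 'pose': array([[ 1.70533158e-01,  7.21711337e-01, -6.70858546e-01,
         1.32588680e+0
[... 534 characters left out ...]
77868193e-03,
        -5.76669634e+00],
       [ 1.04365228e-02, -1.31855471e-01, -9.91214010e-01,
         1.21374726e+03],
       [ 0.00000000e+00,  0.00000000e+00,  0.00000000e+00,
         1.00000000e+00]])}
wrist {'fx': 275.8206396221298, 'fy': 275.8206396221298, 'cx': 251.90039260530037, 'cy': 193.67101422932117, 'k1': 0.0012666742498237975, 'mount': array([[-9.24290432e-04, -9.65631691e-01, -2.59912646e-01,
         6.40039451e+01],
       [ 9.99999542e-01, -8.27463161e-04, -4.81951763e-04,
         7.74930921e-01],
       [ 2.50319756e-04, -2.59912972e-01,  9.65632013e-01,
        -1.42577883e+02],
       [ 0.00000000e+00,  0.00000000e+00,  0.00000000e+00,
         1.00000000e+00]])}
```

View pics/scene0.png

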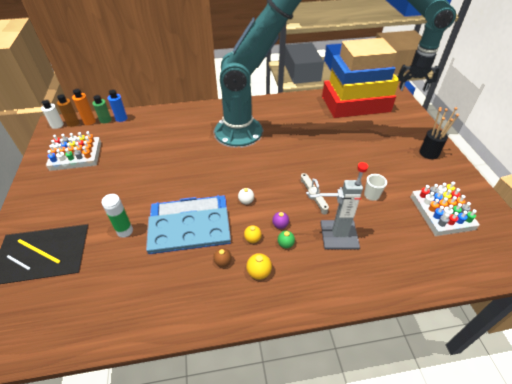

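View pics/top0.png

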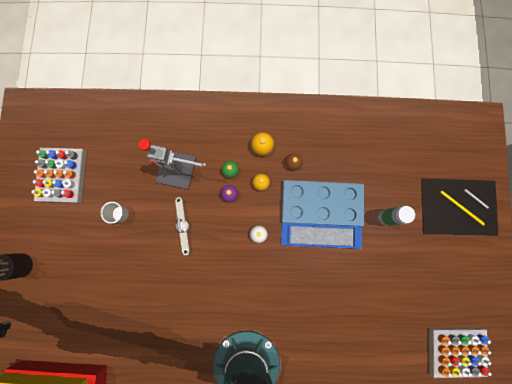

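View pics/wrist0.png

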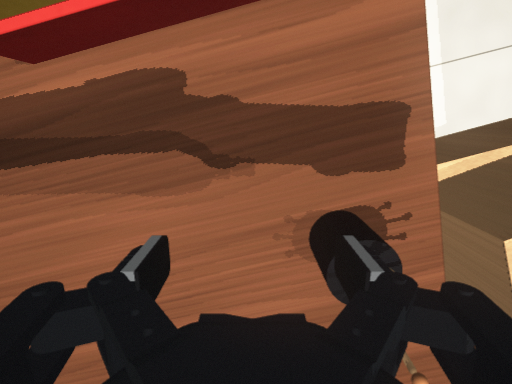

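```bash
cat > h.py <<'E'
from plant import env
import numpy as np, cv2
from scipy.spatial.transform import Rotation as R
from scipy.optimize import least_squares
def K(c): return np.array([[c['fx'],0,c['cx']],[0,c['fy'],c['cy']],[0,0,1.]])
def pose(name,c=None,obs=None):
    c=c or env.get_calibration(name)
    if name!='wrist': return c['pose']
    o=obs or env.get_obs()
    T=np.eye(4);T[:3,:3]=R.from_quat(o['tcp_rot']).as_matrix();T[:3,3]=o['tool_pos']
    return T@c['mount']
def project(name,P,T=None):
    c=env.get_calibration(name); T=pose(name,c) if T is None else T
    p=(np.atleast_2d(P)-T[:3,3])@T[:3,:3]
    s=p[:,:2]/p[:,2:]; r2=(s**2).sum(1,keepdims=True); s=s*(1+c['k1']*r2)
    return s*[c['fx'],c['fy']]+[c['cx'],c['cy']]
def ray(name,uv,T=None):
    c=env.get_calibration(name); T=pose(name,c) if T is None else T
    s=cv2.undistortPoints(np.array([[uv]],float),K(c),np.array([c['k1'],0,0,0.]))[0,0]
    d=T[:3,:3]@[s[0],s[1],1]; return T[:3,3],d/np.linalg.norm(d)
def atz(name,uv,z,T=None):
    o,d=ray(name,uv,T); return o+d*(z-o[2])/d[2]
def tri(rays):
    A=sum(np.eye(3)-np.outer(d,d) for o,d in rays); b=sum((np.eye(3)-np.outer(d,d))@o for o,d in rays)
    return np.linalg.solve(A,b)
def toolf(v,obs=None):
    "world vector -> tool axes, share of 0.2 m"
    o=obs or env.get_obs(); return R.from_quat(o['tcp_rot']).inv().apply(v)/200
def save(name,fn,box=None,s=1):
    im=env.snapshot(name)
    o=im
    if box: o=im[box[1]:box[3],box[0]:box[2]]
    o=cv2.resize(o,None,fx=s,fy=s,interpolation=cv2.INTER_CUBIC); cv2.imwrite('pics/'+fn,o[:,:,::-1]); return im
E
python3 - <<'E'
from h import *
np.set_printoptions(precision=1,suppress=True)
Z=dict(bracket_mid=23,eye=84,hook=214,pointer=None,marker_flag=None,knob_top=338,tray=0,bay=31,pocket0=47,pocket1=47,pocket2=47,pocket3=47,pocket4=47,pocket5=47,b0=26,b1=26,b2=26,b3=26,b4=26,b5=26,spray_can=0,water_cup=0)
for n in ['top','scene']: env.snapshot(n)
for q,z in Z.items():
    for n in ['top','scene']:
        r=env.place_of(n,q)
        print(q,n,[(np.round(d['point'],1).tolist(),round(d['conf'],2),atz(n,d['point'],z if z is not None else 200)[:2].round().tolist()) for d in r[:3]])
print(env.get_obs()['time_s'])
E
```

```text
bracket_mid top [([180.4, 224.3], 0.62, [460.0, 238.0])]
bracket_mid scene [([311.9, 192.2], 0.81, [460.0, 225.0])]
eye top [([176.2, 223.8], 0.89, [460.0, 239.0])]
eye scene [([316.5, 178.0], 0.61, [446.0, 240.0])]
hook top [([198.4, 164.6], 0.47, [630.0, 155.0])]
hook scene [([312.8, 195.9], 0.6, [642.0, 155.0]), ([185.7, 214.9], 0.59, [650.0, -232.0])]
pointer top [([162.0, 148.1], 0.6, [680.0, 269.0]), ([178.6, 225.3], 0.38, [452.0, 207.0])]
pointer scene [([350.1, 196.1], 0.5, [651.0, 274.0])]
marker_flag top [([161.8, 147.2], 0.56, [683.0, 270.0])]
marker_flag scene [([160.9, 235.6], 0.21, [702.0, -305.0])]
knob_top top [([144.7, 141.0], 0.46, [663.0, 279.0])]
knob_top scene [([360.4, 163.0], 0.58, [649.0, 278.0])]
tray top [([322.9, 210.1], 0.68, [524.0, -254.0])]
tray scene [([188.7, 224.0], 0.6, [514.0, -249.0]), ([156.9, 216.9], 0.57, [461.0, -363.0])]
bay top [([324.4, 235.6], 0.61, [435.0, -253.0])]
bay scene [([183.7, 200.8], 0.92, [427.0, -260.0]), ([351.6, 198.5], 0.38, [523.0, 360.0])]
pocket0 top [([299.1, 208.7], 0.94, [523.0, -164.0]), ([298.2, 191.7], 0.92, [581.0
[... 2623 characters left out ...]
0]), ([260.2, 142.8], 0.78, [753.0, -27.0]), ([232.2, 168.3], 0.69, [659.0, 68.0])]
b4 scene [([259.4, 264.8], 0.62, [740.0, -28.0]), ([222.4, 258.1], 0.6, [695.0, -143.0]), ([285.4, 238.4], 0.54, [654.0, 77.0])]
b5 top [([260.8, 180.6], 0.8, [619.0, -33.0]), ([260.2, 142.8], 0.78, [753.0, -27.0]), ([232.2, 168.3], 0.69, [659.0, 68.0])]
b5 scene [([259.4, 264.8], 0.62, [740.0, -28.0]), ([222.4, 258.1], 0.6, [695.0, -143.0]), ([285.4, 238.4], 0.54, [654.0, 77.0])]
spray_can top [([387.2, 218.7], 0.74, [500.0, -483.0])]
spray_can scene [([127.0, 231.0], 0.83, [508.0, -467.0]), ([242.2, 196.2], 0.56, [413.0, -39.0])]
water_cup top [([117.3, 214.1], 0.67, [490.0, 467.0])]
water_cup scene []
2.45
```

```bash
python3 - <<'E'
import cv2,numpy as np
s=cv2.imread('pics/scene0.png');t=cv2.imread('pics/top0.png')
a=cv2.resize(s[155:285,205:395],(760,520),interpolation=cv2.INTER_CUBIC);cv2.imwrite('pics/c1.png',a)
a=cv2.resize(t[125:260,125:315],(760,540),interpolation=cv2.INTER_CUBIC);cv2.imwrite('pics/c2.png',a)
E
```

```text
(no output)
```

View pics/c1.png

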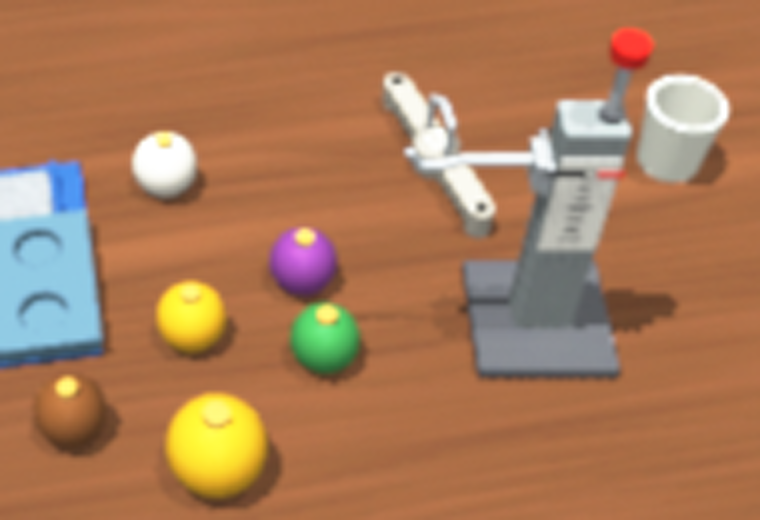

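View pics/c2.png

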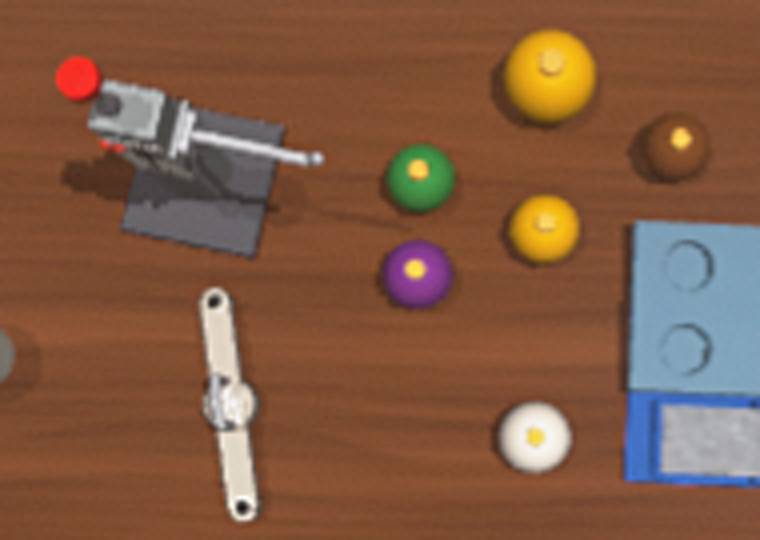

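Call:
{"method": "servo_tool", "body": {
  "commands": [
    [[0, 0, -0.01, 0, 0, -0.061, 1], [0, 0, -0.01, 0, 0, -0.061, 1], [0, 0, -0.01, 0, 0, -0.061, 1], [-0.063, -0.224, -0.009, 0, 0, 0, 1], [-0.063, -0.224, -0.009, 0, 0, 0, 1], [-0.063, -0.224, -0.009, 0, 0, 0, 1], [-0.063, -0.224, -0.009, 0, 0, 0, 1], [-0.063, -0.224, -0.009, 0, 0, 0, 1], [-0.063, -0.224, -0.009, 0, 0, 0, 1], [-0.063, -0.224, -0.009, 0, 0, 0, 1], [-0.063, -0.224, -0.009, 0, 0, 0, 1], [-0.063, -0.224, -0.009, 0, 0, 0, 1], [-0.063, -0.224, -0.009, 0, 0, 0, 1], [-0.063, -0.224, -0.009, 0, 0, 0, 1], [0, 0, 0, 0, 0, 0, 1], [0, 0, 0, 0, 0, 0, 1]]
  ]
}}

```text
time_s: 4.05
tool_pos: [380.7, 235.1, 257.5]
tcp_rot: [-0.069, 0.998, 0.0, 0.0]
contact_force: [0.2, 0.2, 0.1]
gripper_width: 85.4
```

```bash
python3 - <<'E'
from h import *
np.set_printoptions(precision=2,suppress=True)
o=env.get_obs();print(o['tool_pos'],o['q'],R.from_quat(o['tcp_rot']).as_matrix())
T=pose('wrist'); save('wrist','w1.png',s=1.5)
for q,z in dict(bracket_mid=23,eye=84).items():
    print(q,[(np.round(d['point'],1).tolist(),round(d['conf'],2),atz('wrist',d['point'],z,T)[:2].round(1).tolist()) for d in env.place_of('wrist',q)[:3]])
E
```

```text
[380.69 235.08 257.47] [-0.69  0.2   0.04  2.18 -0.01  0.75  1.07] [[-0.99 -0.14  0.  ]
 [-0.14  0.99  0.  ]
 [-0.    0.   -1.  ]]
bracket_mid [([243.2, 224.6], 0.98, [466.2, 234.2]), ([381.6, 253.6], 0.66, [483.8, 446.4]), ([61.5, 294.7], 0.62, [621.9, -32.9])]
eye [([240.9, 237.5], 0.69, [459.5, 232.3])]
```

View pics/w1.png

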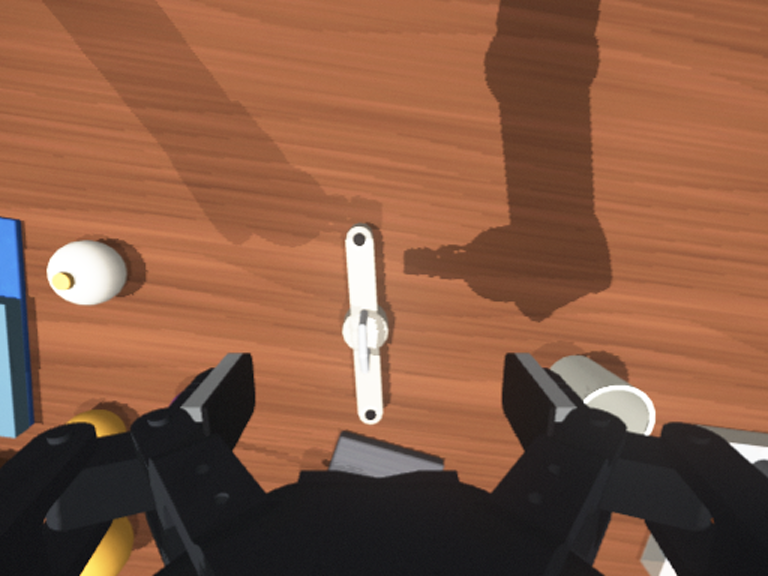

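```bash
python3 - <<'E'
from h import *
np.set_printoptions(precision=2,suppress=True)
im=cv2.imread('pics/w1.png');g=im.min(2)
def cen(x,y,r=11):
    p=im[y-r:y+r,x-r:x+r].max(2).astype(float); w=np.clip(90-p,0,None); ys,xs=np.mgrid[-r:r,-r:r]; return np.array([x+(w*xs).sum()/w.sum(),y+(w*ys).sum()/w.sum()])
a=cen(359,239);b=cen(370,414);print(a,b)
A=atz('wrist',(a+.5)/1.5-.5,32);B=atz('wrist',(b+.5)/1.5-.5,32)
print(A,B,(A+B)/2,np.linalg.norm(A-B),np.degrees(np.arctan2(*(B-A)[[1,0]])))
m=(A+B)/2;u=(B-A)/np.linalg.norm(B-A);g=m-64*u;print('grasp',g)
o=env.get_obs();print((g-o['tool_pos']), R.from_quat(o['tcp_rot']).inv().apply(g-o['tool_pos']))
E
```

```text
[359.17 239.01] [370.18 414.64]
[369.64 219.25  32.  ] [542.72 253.43  32.  ] [456.18 236.34  32.  ] 176.42806682482666 11.170632129040001
grasp [393.39 223.94  32.  ]
[  13.76  -13.65 -225.24] [-11.57 -15.68 225.23]
```

Call:
{"method": "servo_tool", "body": {
  "commands": [
    [[-0.054, -0.08, 0, 0, 0, -0.027, 1], [0, 0, 0.225, 0, 0, 0, 1], [0, 0, 0.225, 0, 0, 0, 1], [0, 0, 0.225, 0, 0, 0, 1], [0, 0, 0.225, 0, 0, 0, 1], [0, 0, 0.225, 0, 0, 0, 0.7], [0, 0, 0.06, 0, 0, 0, 0.7], [0, 0, 0.065, 0, 0, 0, 0.7], [0, 0, 0, 0, 0, 0, 0.5], [0, 0, 0, 0, 0, 0, 0.5], [0, 0, 0, 0, 0, 0, 0.5]]
  ]
}}

```text
time_s: 5.3
tool_pos: [393.7, 222.6, 8.4]
tcp_rot: [-0.1, 0.995, 0.001, 0.001]
contact_force: [0.3, 1.3, -0.2]
gripper_width: 42.8
```

```bash
python3 - <<'E'
from h import *
np.set_printoptions(precision=3,suppress=True)
o=env.get_obs();print(o['tool_pos'],R.from_quat(o['tcp_rot']).as_euler('xyz',degrees=True),o['contact_force'])
save('wrist','w2.png',s=1.5)
E
```

```text
[393.741 222.57    8.439] [ 179.935    0.136 -168.558] [ 0.3    1.252 -0.203]
```

View pics/w2.png

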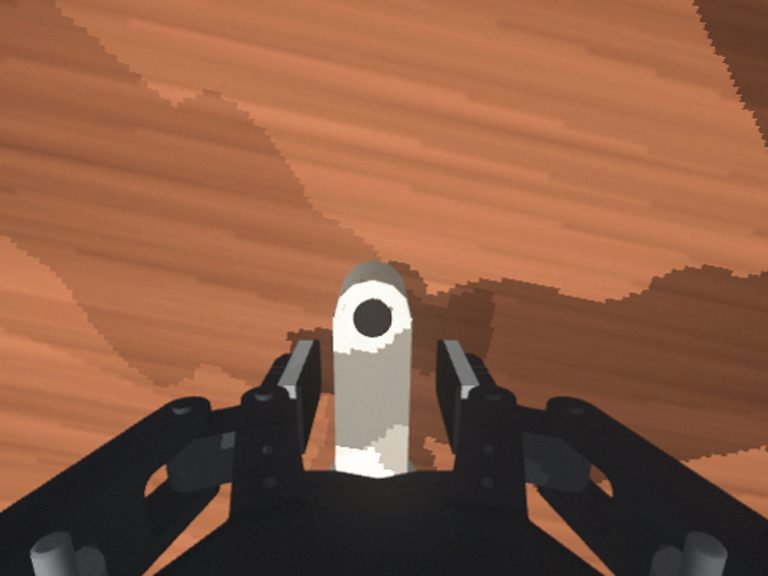

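Call:
{"method": "servo_tool", "body": {
  "commands": [
    [[0, 0, 0, 0, 0, 0, 0], [0, 0, 0, 0, 0, 0, 0], [0, 0, 0, 0, 0, 0, 0], [0, 0, 0, 0, 0, 0, 0], [0, 0, 0, 0, 0, 0, 0]]
  ]
}}

```text
time_s: 5.85
tool_pos: [393.5, 221.7, 8.3]
tcp_rot: [-0.098, 0.995, 0.0, 0.001]
contact_force: [-1.4, -0.3, 9.7]
gripper_width: 23.0
```

```bash
python3 - <<'E'
from h import *
np.set_printoptions(precision=1,suppress=True)
def T2(t,s,z=None):
    r=[ray('top',t),ray('scene',s)]
    p=tri(r); print('tri',p,'top@z',atz('top',t,z or p[2]),'scene@z',atz('scene',s,z or p[2]))
off=lambda c,x0,y0:(x0+(c[0]+.5)/4-.5,y0+(c[1]+.5)/4-.5)
T2(off((318,158),125,125),off((411,153),205,155),222)
T2(off((77,77),125,125),off((631,46),205,155),338)
# base corners (z~? ) top crop: (283,124)?,(256,256),(121,230)
for c in [(284,125),(256,257),(121,230)]: print('base top',atz('top',off(c,125,125),8))
for c in [(480,374),(618,372),(464,264)]: print('base scene',atz('scene',off(c,205,155),8))
o=env.get_obs();print(o['gripper_width'],o['tool_pos'],o['contact_force'])
E
```

```text
tri [631.1 139.  219.1] top@z [630.3 137.5 222. ] scene@z [633.7 139.2 222. ]
tri [657.1 282.1 332.4] top@z [655.6 280.2 338. ] scene@z [662.6 278.8 338. ]
base top [703.7 200.    8. ]
base top [585.  218.6   8. ]
base top [605.6 338.9   8. ]
base scene [703.9 202.8   8. ]
base scene [722.1 318.9   8. ]
base scene [587.6 223.7   8. ]
22.990520291686252 [393.5 221.7   8.3] [-1.4 -0.3  9.7]
```

Call:
{"method": "servo_tool", "body": {
  "commands": [
    [[0, 0, -0.05, 0, 0, 0, 0], [0, 0, -0.145, 0, 0, 0, 0], [0, 0, -0.145, 0, 0, 0.058, 0], [0, 0, -0.145, 0, 0, 0.058, 0], [0, 0, -0.145, 0, 0, 0.058, 0], [0, 0, -0.145, 0, 0, 0, 0], [0, 0, 0, 0, 0, 0, 0], [0, 0, 0, 0, 0, 0, 0]]
  ]
}}

```text
time_s: 6.65
tool_pos: [392.3, 221.5, 162.4]
tcp_rot: [0.082, 0.997, 0.0, -0.0]
contact_force: [0.0, 1.2, -4.2]
gripper_width: 22.8
```

```bash
python3 - <<'E'
from h import *
np.set_printoptions(precision=3,suppress=True)
o=env.get_obs();print(o['tool_pos'],R.from_quat(o['tcp_rot']).as_euler('xyz',degrees=True),o['contact_force'],o['ft_torque'])
a=env.snapshot('scene');b=env.snapshot('top')
c=np.hstack([cv2.resize(a[120:260,230:400],(400,330)),cv2.resize(b[110:260,120:290],(400,353))[:330]])
cv2.imwrite('pics/sw3.png',c[:,:,::-1])
for n in ['top','scene']:
  for q in ['eye','bracket_mid','hook']: print(n,q,[(np.round(d['point'],1),round(d['conf'],2)) for d in env.place_of(n,q)[:2]])
E
```

```text
[392.311 221.506 162.448] [179.972  -0.009 170.552] [ 0.045  1.221 -4.235] [ 0.018  0.268 -0.019]
top eye [(array([173.5, 225. ]), 0.66), (array([231.4, 168.2]), 0.5)]
top bracket_mid [(array([178.4, 222.8]), 0.77)]
top hook [(array([199. , 161.2]), 0.72), (array([260.7, 180.3]), 0.29)]
scene eye [(array([311.1, 146.8]), 0.72)]
scene bracket_mid [(array([311.4, 164.2]), 0.56)]
scene hook [(array([312.8, 192.2]), 0.58)]
```

View pics/sw3.png

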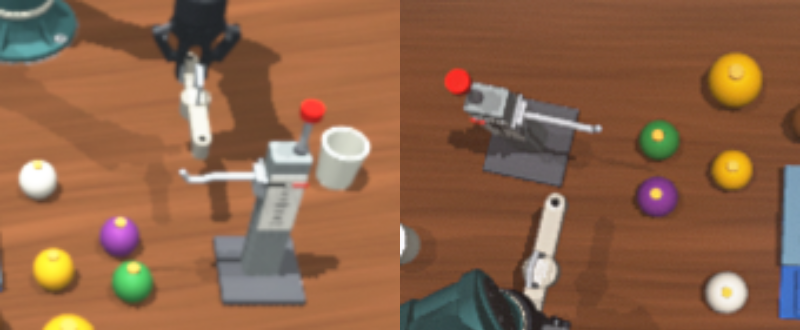

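```bash
python3 - <<'E'
from h import *
np.set_printoptions(precision=1,suppress=True)
print(tri([ray('top',(173.5,225)),ray('scene',(311.1,146.8))]),tri([ray('top',(178.4,222.8)),ray('scene',(311.4,164.2))]))
print(tri([ray('top',(199,161.2)),ray('scene',(312.8,192.2))]))
o=env.get_obs()
u=np.array([.986,-.1645,0]);y=np.array([.1645,.986,0])
e=o['tool_pos']+64.2*u; h=np.array([635.5,157.5,0]); t=h-65*y
M=R.from_quat(o['tcp_rot'])
d=t-e;d[2]=0
print('eye est',e,'shift world',d,'tool',M.inv().apply(d), 'in 65:',M.inv().apply(65*y))
print(project('top',[e[0],e[1],238]),project('scene',[e[0],e[1],238]))
E
```

```text
[450.1 205.8 244.7] [459.5 210.1 171.9]
[637.8 153.4 226.6]
eye est [456.  210.8 161.4] shift world [ 168.8 -117.4    0. ] tool [-185.9  -87.9   -0.1] in 65: [ 0.  65.  -0.1]
[[174.4 223.3]] [[314.4 149. ]]
```

Call:
{"method": "servo_tool", "body": {
  "commands": [
    [[0, -0.147, 0, 0, 0, 0, 0], [0, -0.147, 0, 0, 0, 0, 0], [-0.155, -0.146, 0, 0, 0, 0, 0], [-0.155, 0, 0, 0, 0, 0, 0], [-0.155, 0, 0, 0, 0, 0, 0], [-0.155, 0, 0, 0, 0, 0, 0], [-0.155, 0, 0, 0, 0, 0, 0], [-0.155, 0, 0, 0, 0, 0, 0], [0, 0, 0, 0, 0, 0, 0], [0, 0, 0, 0, 0, 0, 0], [0, 0, 0, 0, 0, 0, 0]]
  ]
}}

```text
time_s: 8.15
tool_pos: [560.2, 104.3, 161.3]
tcp_rot: [0.082, 0.997, -0.0, -0.002]
contact_force: [1.0, 0.2, -5.0]
gripper_width: 22.9
```

```bash
python3 - <<'E'
from h import *
np.set_printoptions(precision=3,suppress=True)
o=env.get_obs();print(o['tool_pos'],R.from_quat(o['tcp_rot']).as_euler('xyz',degrees=True),o['contact_force'],o['ft_torque'])
a=env.snapshot('scene');b=env.snapshot('top');w=env.snapshot('wrist')
c=np.hstack([cv2.resize(a[140:270,250:390],None,fx=2.85,fy=2.85,interpolation=2),cv2.resize(b[110:240,130:270],None,fx=2.85,fy=2.85,interpolation=2)])
cv2.imwrite('pics/sw4.png',c[:,:,::-1]);cv2.imwrite('pics/w4.png',cv2.resize(w,None,fx=1.5,fy=1.5)[:,:,::-1])
for n in ['top','scene','wrist']:
  for q in ['eye','bracket_mid','hook']: print(n,q,[(np.round(d['point'],1),round(d['conf'],2)) for d in env.place_of(n,q)[:2]])
E
```

```text
[560.155 104.259 161.283] [-179.946   -0.18   170.551] [ 1.042  0.188 -5.035] [ 0.105  0.293 -0.013]
top eye [(array([219.8, 167.2]), 0.6), (array([323.2, 212.5]), 0.47)]
top bracket_mid [(array([219.8, 170. ]), 0.73)]
top hook []
scene eye [(array([293.4, 187.8]), 0.62)]
scene bracket_mid [(array([289.6, 200.4]), 0.98), (array([253.2, 231.3]), 0.57)]
scene hook [(array([312.2, 194.5]), 0.68)]
wrist eye [(array([227. , 197.8]), 0.73), (array([138.1, 251.7]), 0.44)]
wrist bracket_mid []
wrist hook []
```

View pics/sw4.png

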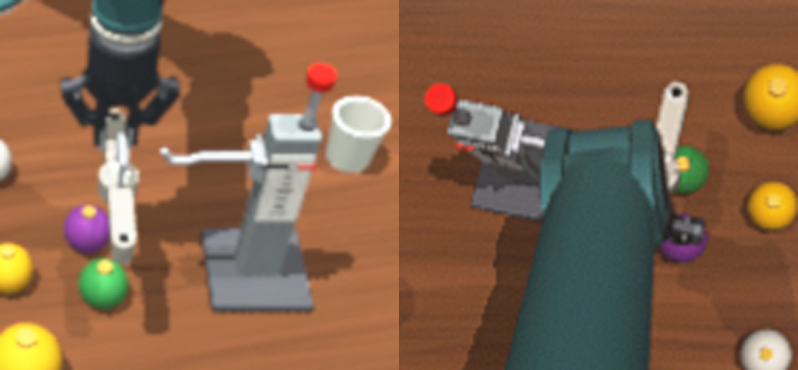

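View pics/w4.png

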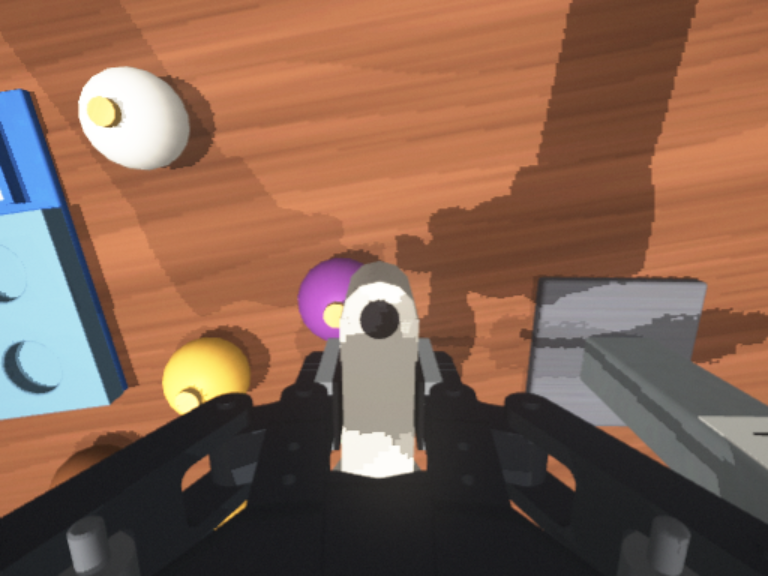

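```bash
python3 - <<'E'
from h import *
np.set_printoptions(precision=1,suppress=True)
print(project('scene',[[623.5,93.7,237],[623.5,93.7,176],[635.5,157.5,214],[632,135.6,222]]))
for c in [(540,277),(706,282)]:
    print(atz('wrist',(c[0]/1.5,c[1]/1.5),8),atz('wrist',(c[0]/1.5,c[1]/1.5),12))
print(project('top',[[585,220,8],[606,339,8]]))
c=cv2.imread('pics/scene0.png');a=cv2.resize(c[170:215,295:375],None,fx=9,fy=9,interpolation=2);cv2.imwrite('pics/c5.png',a)
im=cv2.imread('pics/sw4.png');a=cv2.resize(im[100:260,70:250],None,fx=4,fy=3.5,interpolation=2);cv2.imwrite('pics/c6.png',a)
E
```

```text
[[292.5 189. ]
 [291.1 202.2]
 [313.  194.3]
 [306.1 192.6]]
[587.4 221.6   8. ] [586.2 220.1  12. ]
[611.5 342.1   8. ] [610. 339.  12.]
[[188.2 188.9]
 [154.8 182. ]]
```

View pics/c6.png

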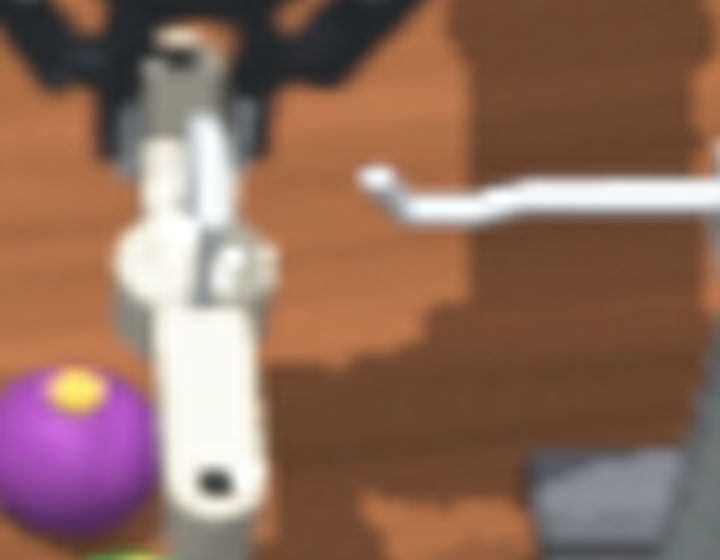

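View pics/c5.png

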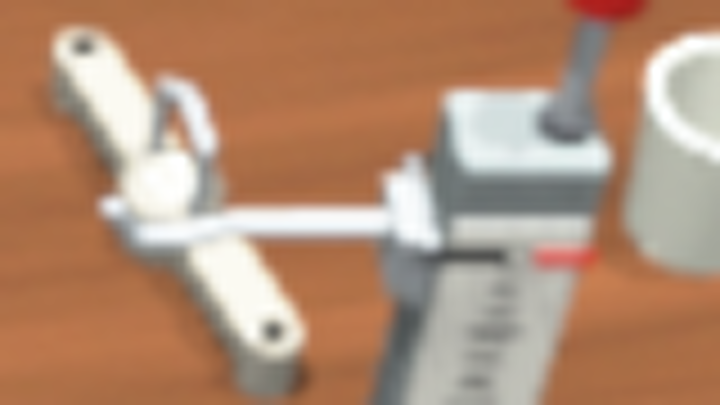

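Call:
{"method": "servo_tool", "body": {
  "commands": [
    [[-0.005, 0, -0.012, 0, 0, 0, 0], [0, 0.1, 0, 0, 0, 0, 0], [0, 0.1, 0, 0, 0, 0, 0], [0, 0.1, 0, 0, 0, 0, 0], [0, 0.025, 0, 0, 0, 0, 0], [0, 0, 0, 0, 0, 0, 0], [0, 0, 0, 0, 0, 0, 0], [0, 0, 0, 0, 0, 0, 0]]
  ]
}}

```text
time_s: 9.55
tool_pos: [573.5, 166.4, 164.4]
tcp_rot: [0.084, 0.996, -0.001, -0.0]
contact_force: [0.1, -1.5, -2.5]
gripper_width: 22.9
```

```bash
cat > look.py <<'E'
from h import *
import sys
np.set_printoptions(precision=2,suppress=True)
def both(fn):
    o=env.get_obs();print(o['time_s'],o['tool_pos'],o['contact_force'],o['gripper_width'])
    a=env.snapshot('scene');w=env.snapshot('wrist')
    c=np.hstack([cv2.resize(a[140:270,250:390],None,fx=3,fy=3,interpolation=2),cv2.resize(w,(512*390//384//2*2//2*1+0,390)) if 0 else cv2.resize(w[0:384,64:448],(380,390))])
    cv2.imwrite('pics/'+fn,c[:,:,::-1])
both(sys.argv[1])
E
python3 look.py l1.png
```

```text
9.55 [573.48 166.4  164.44] [ 0.07 -1.51 -2.54] 22.943720562098395
```

View pics/l1.png

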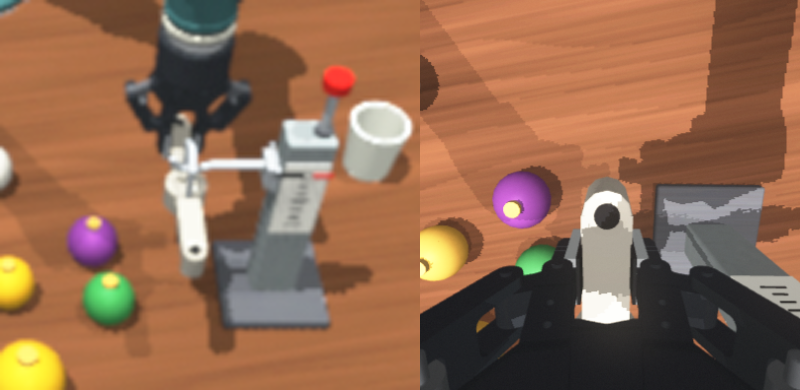

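```bash
python3 - <<'E'
from h import *
np.set_printoptions(precision=2,suppress=True)
a=env.snapshot('scene');c=cv2.resize(a[170:230,290:370],None,fx=9,fy=9,interpolation=2);cv2.imwrite('pics/c7.png',c[:,:,::-1])
for i in range(3):
    o=env.get_obs();print(o['tool_pos'],o['contact_force'],o['ft_torque'],R.from_quat(o['tcp_rot']).as_euler('xyz',degrees=True)); env.get_obs()
    env.snapshot('scene')
E
```

```text
[573.66 167.05 164.55] [-0.32 -0.03 -3.12] [ 0.03  0.24 -0.01] [-179.97   -0.    170.44]
[573.67 167.32 164.56] [ 0.95 -0.16 -3.31] [0.04 0.24 0.11] [-179.98   -0.    170.46]
[573.69 167.57 164.55] [ 0.08 -0.39 -3.68] [0.05 0.22 0.03] [-179.99   -0.    170.47]
```

View pics/c7.png

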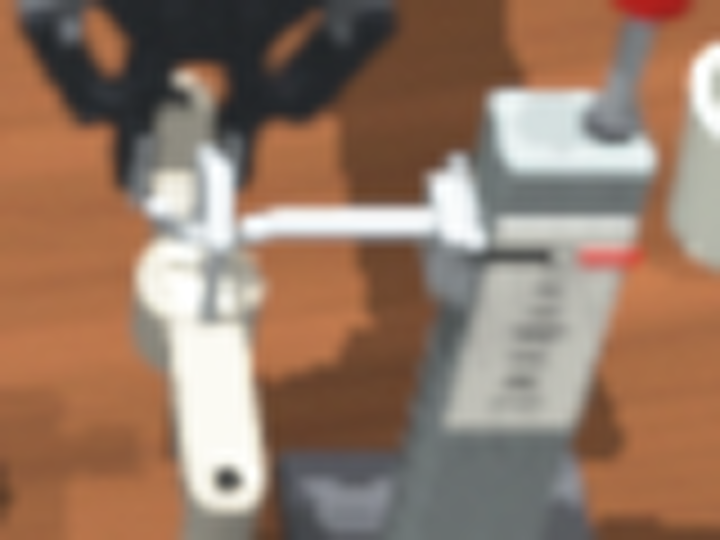

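Call:
{"method": "servo_tool", "body": {
  "commands": [
    [[0, 0, 0.05, 0, 0, 0, 0], [0, 0, 0.05, 0, 0, 0, 0], [0, 0, 0.05, 0, 0, 0, 0], [0, 0, 0.05, 0, 0, 0, 0], [0, 0, 0.03, 0, 0, 0, 0], [0, 0, 0, 0, 0, 0, 0], [0, 0, 0, 0, 0, 0, 0]]
  ]
}}

```text
time_s: 10.55
tool_pos: [573.1, 168.1, 118.4]
tcp_rot: [0.083, 0.997, -0.0, -0.001]
contact_force: [-2.0, 0.3, -0.9]
gripper_width: 23.1
```

```bash
python3 look.py l2.png
```

```text
10.55 [573.11 168.13 118.35] [-2.03  0.29 -0.91] 23.14158378701541
```

View pics/l2.png

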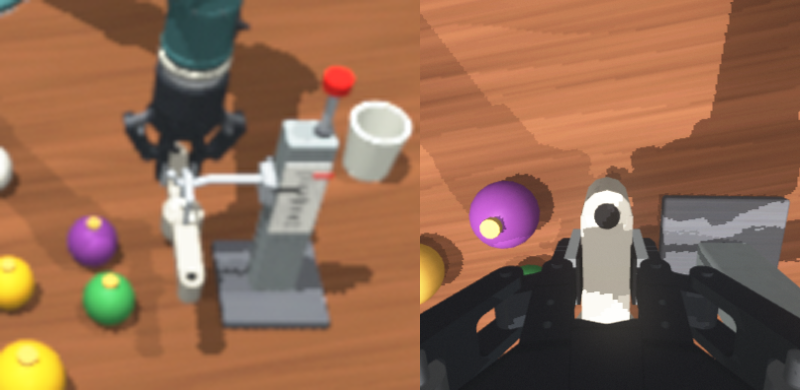

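Call:
{"method": "servo_tool", "body": {
  "commands": [
    [[0, 0, 0.03, 0, 0, 0, 0], [0, 0, 0.03, 0, 0, 0, 0], [0, 0, 0, 0, 0, 0, 0], [0, 0, 0, 0, 0, 0, 0], [0, 0, 0, 0, 0, 0, 0]]
  ]
}}

```text
time_s: 11.15
tool_pos: [573.5, 168.2, 106.5]
tcp_rot: [0.083, 0.997, -0.0, -0.0]
contact_force: [-4.2, 0.6, 0.2]
gripper_width: 23.3
```

```bash
python3 - <<'E'
from h import *
np.set_printoptions(precision=3,suppress=True)
for i in range(6):
    o=env.get_obs();print(o['tool_pos'],o['contact_force'],o['ft_torque']); env.snapshot('scene')
E
```

```text
[573.478 168.182 106.536] [-4.173  0.567  0.195] [0.003 0.514 0.024]
[573.504 168.196 106.595] [-3.532 -0.166  0.137] [-0.018  0.457 -0.109]
[573.498 168.207 106.615] [-3.814 -0.358  0.114] [ 0.022  0.559 -0.061]
[573.509 168.207 106.62 ] [-3.624 -0.123 -0.169] [-0.037  0.547 -0.072]
[573.52  168.171 106.596] [-2.918 -0.546  0.757] [-0.092  0.629 -0.125]
[573.536 168.181 106.584] [-3.66   0.117  0.516] [0.001 0.544 0.012]
```

Call:
{"method": "servo_tool", "body": {
  "commands": [
    [[0.01, 0, 0, 0, 0, 0, 0], [0.01, 0, 0, 0, 0, 0, 0], [0, 0, 0, 0, 0, 0, 0], [0, 0, 0, 0, 0, 0, 0]]
  ]
}}

```text
time_s: 11.85
tool_pos: [571.2, 169.0, 107.0]
tcp_rot: [0.083, 0.997, 0.0, 0.001]
contact_force: [2.1, -0.1, 1.1]
gripper_width: 23.1
```

```bash
python3 - <<'E'
from h import *
np.set_printoptions(precision=3,suppress=True)
for i in range(3):
    o=env.get_obs();print(o['tool_pos'],o['contact_force'],o['ft_torque']); a=env.snapshot('scene')
c=cv2.resize(a[170:230,290:370],None,fx=9,fy=9,interpolation=2);cv2.imwrite('pics/c8.png',c[:,:,::-1])
E
```

```text
[571.245 168.955 106.98 ] [ 2.061 -0.106  1.058] [-0.036 -0.224 -0.051]
[571.203 168.981 106.958] [ 1.825 -0.387  0.167] [-0.034 -0.177  0.009]
[571.149 168.962 106.921] [ 1.67  -0.045  0.335] [-0.025 -0.266 -0.027]
```

View pics/c8.png

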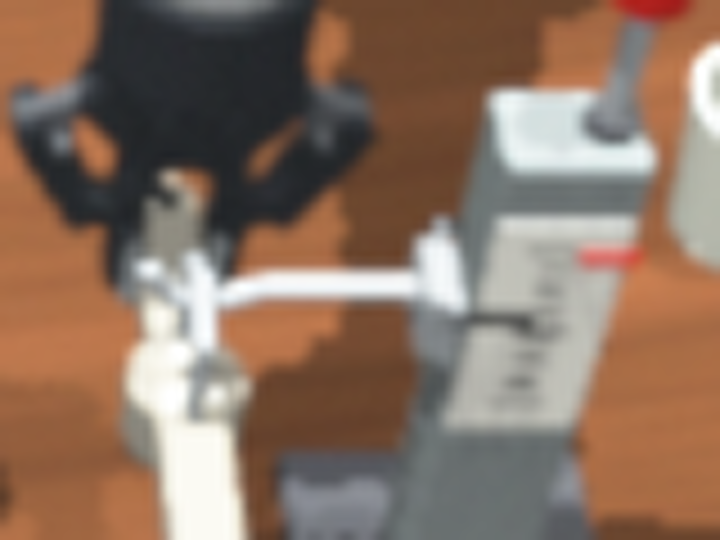

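Call:
{"method": "servo_tool", "body": {
  "commands": [
    [[-0.006, 0, 0, 0, 0, 0, 0], [0, 0, 0, 0, 0, 0, 0], [0, 0, 0, 0, 0, 0, 0.33], [0, 0, 0, 0, 0, 0, 0.4], [0, 0, 0, 0, 0, 0, 0.5], [0, 0, 0, 0, 0, 0, 0.6], [0, 0, 0, 0, 0, 0, 0.6], [0, 0, 0, 0, 0, 0, 0.6]]
  ]
}}

```text
time_s: 12.8
tool_pos: [570.9, 168.6, 106.5]
tcp_rot: [0.083, 0.997, -0.0, -0.0]
contact_force: [0.2, -0.1, 0.1]
gripper_width: 51.4
```

```bash
python3 look.py l3.png
```

```text
12.8 [570.91 168.64 106.51] [ 0.18 -0.12  0.13] 51.392228157511134
```

View pics/l3.png

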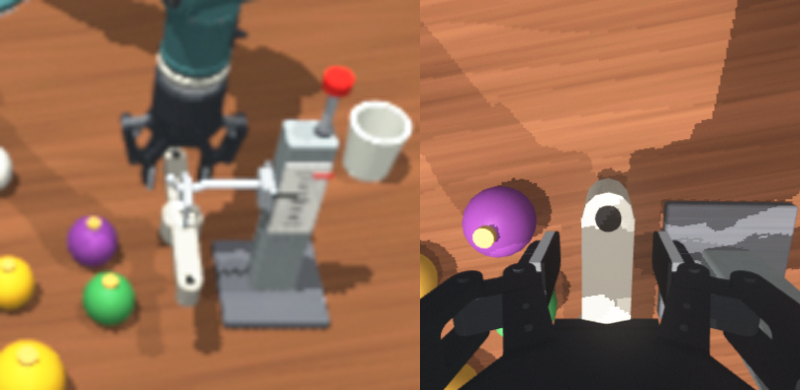

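Call:
{"method": "servo_tool", "body": {
  "commands": [
    [[0, 0, -0.1, 0, 0, 0, 0.6], [0, 0, -0.15, 0, 0, 0, 0.6], [0, 0, -0.25, 0, 0, 0, 0.3], [0, 0, -0.25, 0, 0, 0, 0], [0, 0, -0.25, 0, 0, 0, 0], [0, 0, -0.25, 0, 0, 0, 0], [0, 0, -0.25, 0, 0, 0, 0], [0.2, 0, 0, 0, 0, 0, 0], [0.2, 0, 0, 0, 0, 0, 0], [0, 0, 0, 0, 0, 0, 0], [0, 0, 0, 0, 0, 0, 0]]
  ]
}}

```text
time_s: 14.0
tool_pos: [491.4, 181.9, 406.8]
tcp_rot: [0.082, 0.997, 0.0, 0.0]
contact_force: [1.0, -0.8, -0.1]
gripper_width: -0.1
```

```bash
python3 - <<'E'
from h import *
np.set_printoptions(precision=2,suppress=True)
o=env.get_obs();print(o['tool_pos'],o['q'])
T=pose('wrist');save('wrist','w9.png',s=1.5)
for q in ['knob_top','pointer','marker_flag']: print(q,[(np.round(d['point'],1),round(d['conf'],2)) for d in env.place_of('wrist',q)[:2]])
E
```

```text
[491.36 181.89 406.77] [-0.62  0.16  0.21  1.85 -0.04  1.14  1.01]
knob_top []
pointer []
marker_flag []
```

View pics/w9.png

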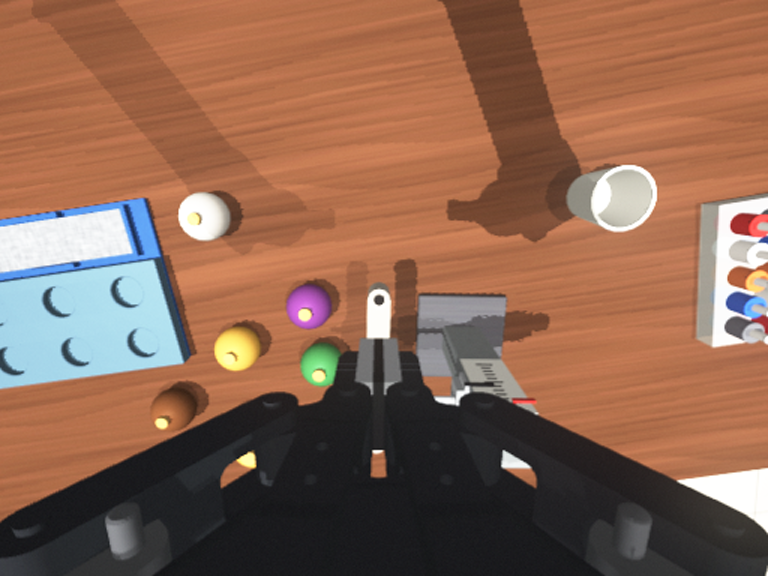

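Call:
{"method": "servo_tool", "body": {
  "commands": [
    [[-0.12, 0.22, 0, 0, 0, 0, 0], [-0.15, 0.23, 0, 0, 0, 0, 0], [0, 0, 0, 0, -0.0714, 0, 0], [0, 0, 0, 0, -0.0714, 0, 0], [0, 0, 0, 0, -0.0714, 0, 0], [0, 0, 0, 0, -0.0714, 0, 0], [0, 0, 0, 0, -0.0714, 0, 0], [0, 0, 0, 0, -0.0714, 0, 0], [0, 0, 0, 0, -0.0714, 0, 0], [0, 0, 0, 0, 0, 0, 0], [0, 0, 0, 0, 0, 0, 0]]
  ]
}}

```text
time_s: 15.3
tool_pos: [558.2, 251.0, 403.9]
tcp_rot: [0.08, 0.901, -0.049, 0.424]
contact_force: [-0.1, 0.3, 1.3]
gripper_width: -0.4
```

```bash
python3 - <<'E'
from h import *
np.set_printoptions(precision=2,suppress=True)
o=env.get_obs();M=R.from_quat(o['tcp_rot']);print(o['tool_pos'],o['q'],M.as_matrix())
print(pose('wrist')[:3,3], M.inv().apply(np.array([560,262,245])-o['tool_pos'])/200)
save('wrist','w10.png',s=1.5)
E
```

```text
[558.21 250.96 403.87] [-1.15  0.15  0.34  2.16  1.23  0.72 -0.36] [[-0.63  0.19  0.76]
 [ 0.1   0.98 -0.16]
 [-0.77 -0.02 -0.64]]
[411.04 280.3  443.87] [0.61 0.07 0.5 ]
```

View pics/w10.png

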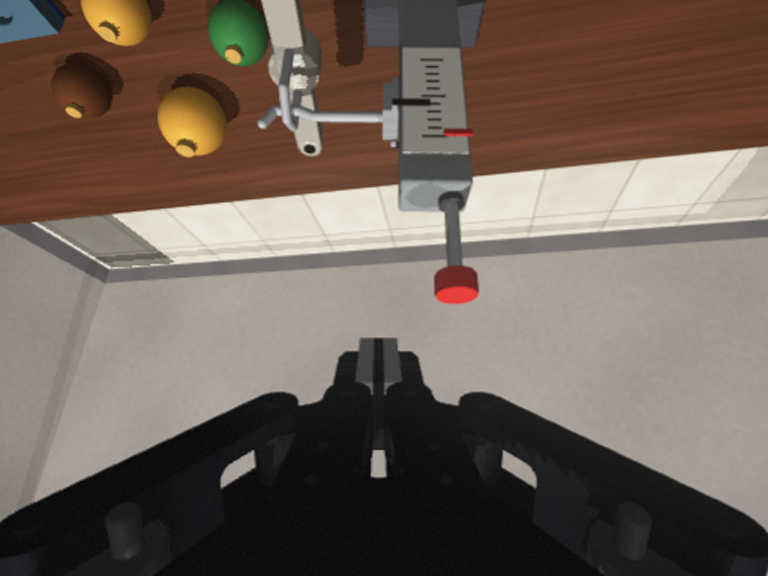

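Call:
{"method": "servo_tool", "body": {
  "commands": [
    [[0.154, 0.004, 0.128, 0, 0, 0, 0], [0.154, 0.004, 0.128, 0, 0, 0, 0], [0.154, 0.004, 0.128, 0, 0, 0, 0], [0.154, 0.004, 0.128, 0, 0, 0, 0], [0, 0, 0, 0, -0.06, 0, 0], [0, 0, 0, 0, -0.05, 0, 0], [0, 0, 0, 0, 0, 0, 0], [0, 0, 0, 0, 0, 0, 0], [0, 0, 0, 0, 0, 0, 0]]
  ]
}}

```text
time_s: 16.25
tool_pos: [560.4, 250.3, 245.6]
tcp_rot: [0.076, 0.845, -0.057, 0.526]
contact_force: [-0.4, 0.3, 0.4]
gripper_width: -0.2
```

```bash
python3 - <<'E'
from h import *
np.set_printoptions(precision=2,suppress=True)
o=env.get_obs();M=R.from_quat(o['tcp_rot']);print(o['tool_pos'],o['q'],M.as_matrix())
T=pose('wrist');print(T[:3,3]);np.save('T11.npy',T)
save('wrist','w11.png',s=1.5); im=cv2.imread('pics/w11.png')
E
```

```text
[560.41 250.33 245.59] [-1.15  0.55  0.31  2.4   1.96  0.88 -1.4 ] [[-0.44  0.19  0.88]
 [ 0.07  0.98 -0.18]
 [-0.9  -0.02 -0.44]]
[408.12 280.28 249.41]
```

View pics/w11.png

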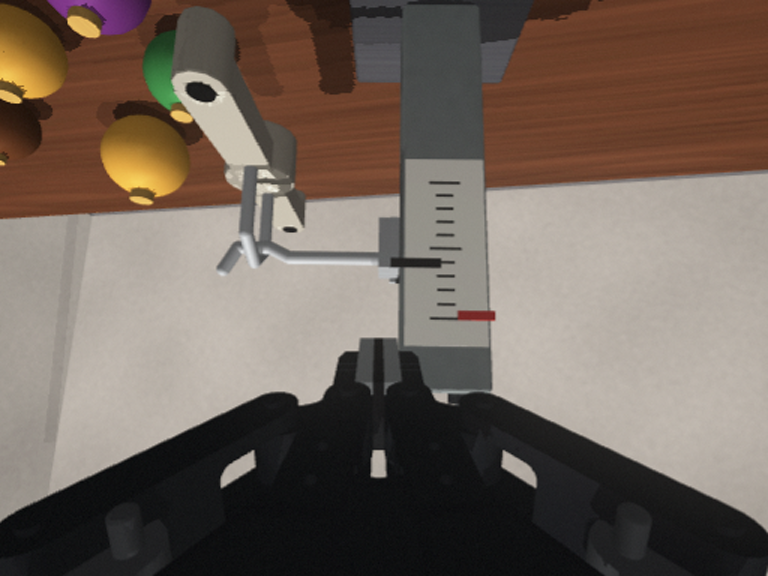

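```bash
cat > meas.py <<'E'
from h import *
np.set_printoptions(precision=2,suppress=True)
def face(T,uv,p=20.0):
    xs=np.array([.9864,-.1645,0]);c=np.array([656,270.5,0])-p*xs
    o,d=ray('wrist',uv,T); return o+d*((c-o)@xs)/(d@xs)
def measure(im,T,verb=True):
    hsv=cv2.cvtColor(im,cv2.COLOR_RGB2HSV)
    return hsv
def edges(im,col,r0,r1,red=False):
    "profile centre in rows of dark/red bar at col range"
    p=im[r0:r1,col[0]:col[1]].astype(float)
    if red: v=(p[:,:,0]-p[:,:,1]).mean(1)
    else: v=255-p.mean((1,2))
    v=v-np.median(v); v=np.clip(v-0.25*v.max(),0,None)
    return (v*np.arange(r0,r1)).sum()/v.sum()
E
python3 - <<'E'
from meas import *
im=cv2.imread('pics/w11.png')[:,:,::-1]
T=np.load('T11.npy')
# enlarged px coordinates
pr=edges(im,(404,428),245,280);fr=edges(im,(470,484),300,330,True)
print(pr,fr)
f=lambda c,r:(( c+.5)/1.5-.5,(r+.5)/1.5-.5)
for p in (18,20,24):
    P=face(T,f(416,pr),p);F=face(T,f(477,fr),p);print(p,P,F,F[2]-P[2])
    print([face(T,f(445,r),p)[2] for r in (318,248,183)])
E
```

```text
262.3550827844045 315.56939341421145
18 [635.55 257.33 187.98] [641.08 290.47 217.98] 29.998279201039992
[np.float64(219.5826531676277), np.float64(179.33825891343537), np.float64(139.46089391272642)]
20 [633.56 257.53 188.52] [639.04 290.39 218.26] 29.735260462585757
[np.float64(219.84414254312247), np.float64(179.95260285554227), np.float64(140.4248743844847)]
24 [629.57 257.94 189.6 ] [634.95 290.21 218.81] 29.209222985677258
[np.float64(220.367121294112), np.float64(181.1812907397561), np.float64(142.3528353280014)]
```

```bash
python3 - <<'E'
from h import *
T=pose('wrist',obs=dict(tcp_rot=[0.08,0.901,-0.049,0.424],tool_pos=np.array([558.21,250.96,403.87])))
for z in (336,338): print(atz('wrist',(457/1.5,294/1.5),z,T))
E
```

```text
[655.24695046 282.69077928 336.        ]
[650.69699815 282.64633641 338.        ]
```

Call:
{"method": "servo_tool", "body": {
  "commands": [
    [[-0.18, -0.004, -0.088, 0, 0, 0, 0], [-0.18, -0.004, -0.088, 0, 0, 0, 0], [-0.18, -0.004, -0.088, 0, 0, 0, 0], [-0.18, -0.004, -0.088, 0, 0, 0, 0], [0, 0, 0, 0, 0.0667, 0, 0], [0, 0, 0, 0, 0.0667, 0, 0], [0, 0, 0, 0, 0.0667, 0, 0], [0, 0, 0, 0, 0.0667, 0, 0], [0, 0, 0, 0, 0.0667, 0, 0], [0, 0, 0, 0, 0.0667, 0, 0], [0, 0, 0, 0, 0.0667, 0, 0], [0, 0, 0, 0, 0.0667, 0, 0], [0, 0, 0, 0, 0, 0, 0], [0, 0, 0, 0, 0, 0, 0]]
  ]
}}

```text
time_s: 17.7
tool_pos: [560.3, 241.7, 402.4]
tcp_rot: [0.103, 0.991, -0.028, 0.079]
contact_force: [-0.9, 0.2, -0.8]
gripper_width: -0.0
```

```bash
python3 - <<'E'
from h import *
np.set_printoptions(precision=3,suppress=True)
o=env.get_obs();M=R.from_quat(o['tcp_rot']);print(o['tool_pos'],o['q'],M.as_matrix())
save('wrist','w12.png',s=1)
E
```

```text
[560.293 241.711 402.366] [-0.817  0.254  0.334  1.761  0.061  1.041  0.839] [[-0.966  0.209  0.151]
 [ 0.2    0.977 -0.072]
 [-0.163 -0.039 -0.986]]
```

Call:
{"method": "servo_tool", "body": {
  "commands": [
    [[0, 0, 0, -0.0093, 0.039, 0, 0], [0, 0, 0, -0.0093, 0.039, 0, 0], [-0.144, 0.096, 0, 0, 0, 0, 0], [-0.144, 0.096, 0, 0, 0, 0, 0], [-0.144, 0.096, 0, 0, 0, 0, 0], [0, 0, 0.1, 0, 0, 0, 0], [0, 0, 0.1, 0, 0, 0, 0], [0, 0, 0, 0, 0, 0, 0], [0, 0, 0, 0, 0, 0, 0]]
  ]
}}

```text
time_s: 18.65
tool_pos: [654.2, 282.9, 361.0]
tcp_rot: [0.101, 0.995, -0.001, -0.002]
contact_force: [-0.3, 1.1, -0.5]
gripper_width: -0.3
```

```bash
python3 - <<'E'
from h import *
np.set_printoptions(precision=3,suppress=True)
o=env.get_obs();M=R.from_quat(o['tcp_rot']);print(o['tool_pos'],o['contact_force'],M.as_matrix())
w=env.snapshot('wrist');a=env.snapshot('scene');b=env.snapshot('top')
c=np.hstack([cv2.resize(w[150:384,160:384],(400,418)),cv2.resize(a[100:235,300:429],(400,418),interpolation=2)]);cv2.imwrite('pics/w13.png',c[:,:,::-1])
E
```

```text
[654.21  282.907 361.027] [-0.309  1.077 -0.534] [[-0.98   0.201 -0.004]
 [ 0.201  0.98  -0.002]
 [ 0.003 -0.003 -1.   ]]
```

View pics/w13.png

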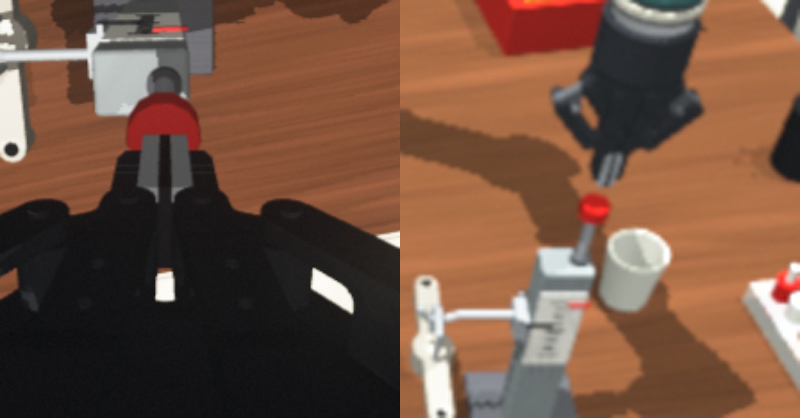

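Call:
{"method": "servo_tool", "body": {
  "commands": [
    [[0, 0, 0.05, 0, 0, 0, 0], [0, 0, 0.05, 0, 0, 0, 0], [0, 0, 0.03, 0, 0, 0, 0], [0, 0, 0.03, 0, 0, 0, 0], [0, 0, 0.03, 0, 0, 0, 0], [0, 0, 0.03, 0, 0, 0, 0], [0, 0, 0, 0, 0, 0, 0], [0, 0, 0, 0, 0, 0, 0], [0, 0, 0, 0, 0, 0, 0]]
  ]
}}

```text
time_s: 19.7
tool_pos: [656.0, 281.8, 317.0]
tcp_rot: [0.102, 0.995, -0.001, -0.001]
contact_force: [-0.3, -0.5, 0.5]
gripper_width: -0.1
```

```bash
python3 - <<'E'
from h import *
np.set_printoptions(precision=3,suppress=True)
o=env.get_obs();print(o['tool_pos'],o['contact_force'])
w=env.snapshot('wrist');a=env.snapshot('scene')
c=np.hstack([cv2.resize(w[150:384,160:384],(400,418)),cv2.resize(a[145:235,310:396],(400,418),interpolation=2)]);cv2.imwrite('pics/w14.png',c[:,:,::-1])
E
```

```text
[655.963 281.761 317.002] [-0.313 -0.492  0.526]
```

View pics/w14.png

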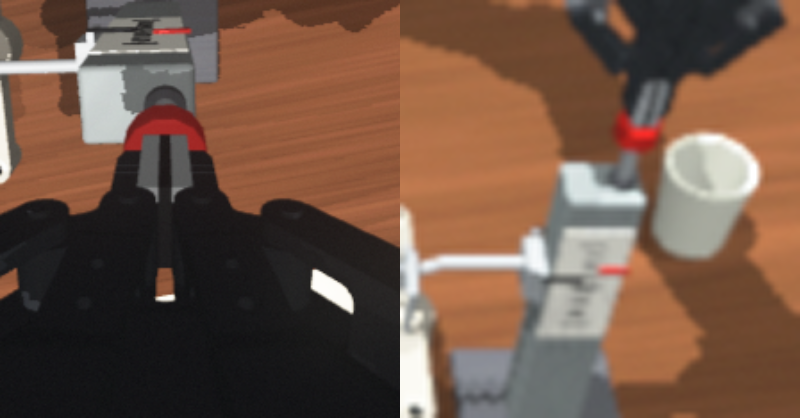

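Call:
{"method": "servo_tool", "body": {
  "commands": [
    [[0, 0, 0.015, 0, 0, 0, 0], [0, 0, 0.015, 0, 0, 0, 0], [0, 0, 0, 0, 0, 0, 0], [0, 0, 0, 0, 0, 0, 0], [0, 0, 0, 0, 0, 0, 0]]
  ]
}}

```text
time_s: 20.3
tool_pos: [655.6, 281.8, 310.9]
tcp_rot: [0.102, 0.995, -0.001, -0.002]
contact_force: [0.7, -0.5, 0.6]
gripper_width: 0.1
```

Call:
{"method": "servo_tool", "body": {
  "commands": [
    [[0, 0, -0.15, 0, 0, 0, 0], [0, 0, -0.24, 0, 0, 0, 0], [0, 0, -0.08, 0, 0, 0, 0], [0.144, -0.096, 0, 0, 0, 0, 0], [0.144, -0.096, 0, 0, 0, 0, 0], [0.144, -0.06, 0, 0, 0, 0, 0], [0, 0, 0, 0, -0.0714, 0, 0], [0, 0, 0, 0, -0.0714, 0, 0], [0, 0, 0, 0, -0.0714, 0, 0], [0, 0, 0, 0, -0.0714, 0, 0], [0, 0, 0, 0, -0.0714, 0, 0], [0, 0, 0, 0, -0.0714, 0, 0], [0, 0, 0, 0, -0.0714, 0, 0], [0, 0, 0, 0, -0.0714, 0, 0], [0, 0, 0, 0, 0, 0, 0], [0, 0, 0, 0, 0, 0, 0]]
  ]
}}

```text
time_s: 21.9
tool_pos: [562.0, 241.3, 402.1]
tcp_rot: [0.095, 0.875, -0.067, 0.471]
contact_force: [-0.2, -0.0, 1.0]
gripper_width: 0.1
```

```bash
python3 - <<'E'
from h import *
np.set_printoptions(precision=3,suppress=True)
o=env.get_obs();M=R.from_quat(o['tcp_rot']);print(o['tool_pos'],o['contact_force'],M.as_matrix())
G=np.array([[-.45,.17,.88],[.07,.985,-.16],[-.89,0,-.45]]); u,_,v=np.linalg.svd(G);G=R.from_matrix(u@v)
print('rot share',np.degrees((M.inv()*G).as_rotvec())/120,'shift after',G.inv().apply(np.array([560,252,240])-o['tool_pos'])/200)
E
```

```text
[562.048 241.282 402.063] [-0.199 -0.03   1.008] [[-0.539  0.229  0.811]
 [ 0.103  0.973 -0.206]
 [-0.836 -0.028 -0.548]]
rot share [-0.029 -0.053 -0.005] shift after [0.731 0.055 0.349]
```

Call:
{"method": "servo_tool", "body": {
  "commands": [
    [[0, 0, 0, -0.029, -0.053, -0.005, 0], [0.183, 0.014, 0.087, 0, 0, 0, 0], [0.183, 0.014, 0.087, 0, 0, 0, 0], [0.183, 0.014, 0.087, 0, 0, 0, 0], [0.183, 0.014, 0.087, 0, 0, 0, 0], [0, 0, 0, 0, 0, 0, 0], [0, 0, 0, 0, 0, 0, 0], [0, 0, 0, 0, 0, 0, 0]]
  ]
}}

```text
time_s: 22.7
tool_pos: [559.7, 250.7, 243.6]
tcp_rot: [0.079, 0.852, -0.051, 0.516]
contact_force: [-0.1, -0.2, -0.3]
gripper_width: 0.3
```

```bash
python3 - <<'E'
from h import *
np.set_printoptions(precision=2,suppress=True)
o=env.get_obs();print(o['tool_pos'],o['q'])
T=pose('wrist');print(T[:3,3]);np.save('T15.npy',T)
im=save('wrist','w15.png',s=1.5); cv2.imwrite('pics/raw15.png',im[:,:,::-1])
E
```

```text
[559.69 250.7  243.57] [-1.23  0.56  0.43  2.4   1.99  0.79 -1.45]
[407.51 280.46 251.26]
```

View pics/w15.png

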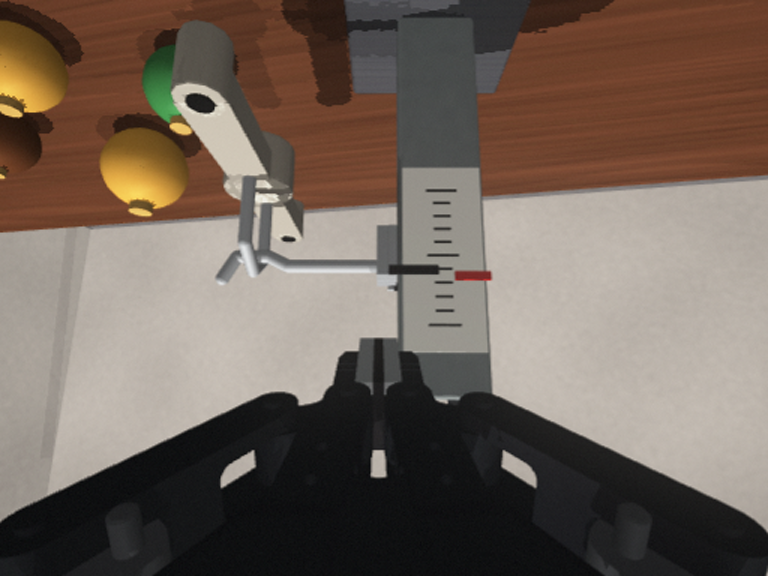

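```bash
python3 - <<'E'
from meas import *
im=cv2.imread('pics/w15.png')[:,:,::-1]
T=np.load('T15.npy')
f=lambda c,r:(( c+.5)/1.5-.5,(r+.5)/1.5-.5)
fr=edges(im,(462,482),260,290,True)
for cols in ((402,414),(414,426),(426,437)):
  pr=edges(im,cols,258,281)
  for p in (18,20,22):
    P=face(T,f(np.mean(cols)-.5,pr),p);F=face(T,f(471.5,fr),p);print(cols,p,round(pr,2),round(fr,2),P,F,F[2]-P[2])
# horizontality check: ticks ends
for r in (190,255,325):
  a=edges(im,(430,438),r-7,r+8);b=edges(im,(448,456),r-7,r+8);print(r,face(T,f(433.5,a),18),face(T,f(451.5,b),18))
a=edges(im,(457,464),260,290,True);b=edges(im,(478,488),260,290,True);print(a,b,face(T,f(460,a),20)[2],face(T,f(482.5,b),20)[2])
E
```

```text
(402, 414) 18 269.27 276.08 [634.94 253.64 187.94] [640.9  289.39 191.99] 4.0515828210714915
(402, 414) 20 269.27 276.08 [632.95 253.87 188.49] [638.86 289.31 192.51] 4.01615733564077
(402, 414) 22 269.27 276.08 [630.96 254.11 189.05] [636.82 289.23 193.03] 3.9807318502100486
(414, 426) 18 269.28 276.08 [636.07 260.39 187.96] [640.9  289.39 191.99] 4.033969889259026
(414, 426) 20 269.28 276.08 [634.07 260.57 188.51] [638.86 289.31 192.51] 3.99869840454528
(414, 426) 22 269.28 276.08 [632.07 260.74 189.06] [636.82 289.23 193.03] 3.9634269198315337
(426, 437) 18 269.31 276.08 [637.14 266.86 187.98] [640.9  289.39 191.99] 4.013405794766356
(426, 437) 20 269.31 276.08 [635.14 266.98 188.53] [638.86 289.31 192.51] 3.978314114603563
(426, 437) 22 269.31 276.08 [633.13 267.1  189.08] [636.82 289.23 193.03] 3.94322243444077
190 [637.57 269.39 138.99] [639.33 279.94 139.06]
255 [637.41 268.46 179.33] [639.11 278.64 179.38]
325 [637.26 267.53 219.69] [638.89 277.33 219.76]
275.6959675619374 276.1135706340378 192.27910853441398 192.53155470902956
```

Call:
{"method": "servo_tool", "body": {
  "commands": [
    [[-0.178, 0, -0.09, 0, 0, 0, 0], [-0.178, 0, -0.09, 0, 0, 0, 0], [-0.178, 0, -0.09, 0, 0, 0, 0], [-0.178, 0, -0.09, 0, 0, 0, 0], [0, 0, 0, 0, 0.0667, 0, 0], [0, 0, 0, 0, 0.0667, 0, 0], [0, 0, 0, 0, 0.0667, 0, 0], [0, 0, 0, 0, 0.0667, 0, 0], [0, 0, 0, 0, 0.0667, 0, 0], [0, 0, 0, 0, 0.0667, 0, 0], [0, 0, 0, 0, 0.0667, 0, 0], [0, 0, 0, 0, 0.0667, 0, 0], [0, 0, 0, 0, 0.03, 0, 0], [0, 0, 0, 0, 0, 0, 0]]
  ]
}}

```text
time_s: 24.15
tool_pos: [563.9, 240.5, 400.2]
tcp_rot: [0.107, 0.992, -0.021, 0.056]
contact_force: [0.2, 0.2, 0.2]
gripper_width: -0.2
```

```bash
cat > goal.py <<'E'
from h import *
import sys
np.set_printoptions(precision=4,suppress=True)
def goal(pos,yaw_x):
    "tool down, tool x axis at world angle yaw_x deg"
    o=env.get_obs();M=R.from_quat(o['tcp_rot'])
    a=np.radians(yaw_x);x=np.array([np.cos(a),np.sin(a),0]);z=np.array([0,0,-1.]);y=np.cross(z,x)
    G=R.from_matrix(np.array([x,y,z]).T)
    rv=np.degrees((M.inv()*G).as_rotvec())/120
    s=G.inv().apply(np.array(pos)-o['tool_pos'])/200
    print(o['time_s'],'at',o['tool_pos'],'q',o['q'],'F',o['contact_force'],'w',o['gripper_width']);print('rot first',rv,'then shift',s,'norm',np.linalg.norm(s), 'tot angle deg',np.linalg.norm(rv)*120)
if __name__=='__main__':
    v=list(map(float,sys.argv[1:5])); goal(v[:3],v[3])
E
python3 goal.py 655.8 281.8 345 168.5
```

```text
24.15 at [563.9465 240.5414 400.1638] q [-0.8578  0.2807  0.4289  1.7385 -0.0236  1.0735  0.918 ] F [0.2486 0.2309 0.2458] w -0.1521924858228737
rot first [-0.0146  0.0552 -0.0069] then shift [-0.4089  0.2937  0.2758] norm 0.5740727783933551 tot angle deg 6.902422631589283
```

Call:
{"method": "servo_tool", "body": {
  "commands": [
    [[0, 0, 0, -0.0146, 0.0552, -0.0069, 0], [-0.136, 0.098, 0, 0, 0, 0, 0], [-0.136, 0.098, 0, 0, 0, 0, 0], [-0.136, 0.098, 0, 0, 0, 0, 0], [0, 0, 0.15, 0, 0, 0, 0], [0, 0, 0.15, 0, 0, 0, 0], [0, 0, 0.09, 0, 0, 0, 0], [0, 0, 0, 0, 0, 0, 0], [0, 0, 0, 0, 0, 0, 0], [0, 0, 0, 0, 0, 0, 0]]
  ]
}}

```text
time_s: 25.15
tool_pos: [653.3, 284.9, 321.0]
tcp_rot: [0.098, 0.995, -0.001, -0.0]
contact_force: [-0.1, 0.4, 0.9]
gripper_width: 0.2
```

```bash
python3 goal.py 655.8 281.8 306.9 168.5
```

```text
25.15 at [653.3232 284.8641 320.9602] q [-0.7198  0.5218  0.3812  1.5585 -0.2078  1.1032  1.0847] F [-0.0694  0.4151  0.8684] w 0.20556222407660998
rot first [-0.0009 -0.0003  0.0024] then shift [-0.0152 -0.0125  0.0703] norm 0.07300884974797053 tot angle deg 0.3080142992551082
```

Call:
{"method": "servo_tool", "body": {
  "commands": [
    [[-0.015, -0.012, 0, 0, 0, 0, 0], [0, 0, 0.03, 0, 0, 0, 0], [0, 0, 0.02, 0, 0, 0, 0], [0, 0, 0.01, 0, 0, 0, 0], [0, 0, 0.008, 0, 0, 0, 0], [0, 0, 0, 0, 0, 0, 0], [0, 0, 0, 0, 0, 0, 0], [0, 0, 0, 0, 0, 0, 0]]
  ]
}}

```text
time_s: 25.95
tool_pos: [655.1, 281.4, 304.5]
tcp_rot: [0.098, 0.995, -0.002, -0.002]
contact_force: [0.6, -1.3, 1.6]
gripper_width: 0.2
```

```bash
python3 goal.py 655.8 281.8 306.9 168.5
```

```text
25.95 at [655.1091 281.4094 304.5099] q [-0.711   0.5369  0.3769  1.5727 -0.2134  1.0793  1.0943] F [ 0.6388 -1.2657  1.5576] w 0.20289329939636852
rot first [-0.0022 -0.0021  0.0021] then shift [-0.003   0.0026 -0.012 ] norm 0.01259221147732885 tot angle deg 0.44254773081749005
```

Call:
{"method": "servo_tool", "body": {
  "commands": [
    [[0, 0, -0.15, 0, 0, 0, 0], [0, 0, -0.24, 0, 0, 0, 0], [0, 0, -0.1, 0, 0, 0, 0], [0.144, -0.096, 0, 0, 0, 0, 0], [0.144, -0.096, 0, 0, 0, 0, 0], [0.144, -0.06, 0, 0, 0, 0, 0], [0, 0, 0, 0, -0.0714, 0, 0], [0, 0, 0, 0, -0.0714, 0, 0], [0, 0, 0, 0, -0.0714, 0, 0], [0, 0, 0, 0, -0.0714, 0, 0], [0, 0, 0, 0, -0.0714, 0, 0], [0, 0, 0, 0, -0.0714, 0, 0], [0, 0, 0, 0, -0.0714, 0, 0], [0, 0, 0, 0, -0.0714, 0, 0], [0, 0, 0, -0.029, -0.053, -0.005, 0], [0, 0, 0, 0, 0, 0, 0]]
  ]
}}

```text
time_s: 27.55
tool_pos: [560.9, 237.2, 397.4]
tcp_rot: [0.074, 0.861, -0.055, 0.501]
contact_force: [0.1, -0.6, -0.3]
gripper_width: -0.1
```

Call:
{"method": "servo_tool", "body": {
  "commands": [
    [[0.183, 0.014, 0.087, 0, 0, 0, 0], [0.183, 0.014, 0.087, 0, 0, 0, 0], [0.183, 0.014, 0.087, 0, 0, 0, 0], [0.183, 0.014, 0.087, 0, 0, 0, 0], [0, 0, 0, 0, 0, 0, 0], [0, 0, 0, 0, 0, 0, 0], [0, 0, 0, 0, 0, 0, 0]]
  ]
}}

```text
time_s: 28.25
tool_pos: [556.0, 248.8, 241.6]
tcp_rot: [0.078, 0.858, -0.052, 0.504]
contact_force: [-0.4, 0.1, 0.6]
gripper_width: 0.0
```

```bash
python3 - <<'E'
from h import *
np.set_printoptions(precision=2,suppress=True)
o=env.get_obs();print(o['tool_pos'],o['q'])
T=pose('wrist');print(T[:3,3]);np.save('T16.npy',T)
im=save('wrist','w16.png',s=1.5)
E
```

```text
[556.04 248.77 241.64] [-1.31  0.57  0.54  2.4   2.02  0.7  -1.47]
[404.13 278.55 253.53]
```

View pics/w16.png

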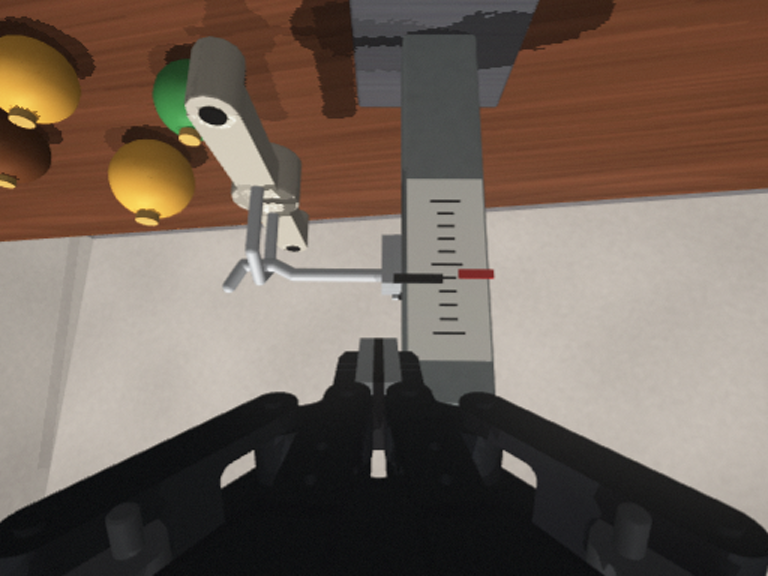

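```bash
python3 - <<'E'
from meas import *
im=cv2.imread('pics/w16.png')[:,:,::-1]
T=np.load('T16.npy')
f=lambda c,r:(( c+.5)/1.5-.5,(r+.5)/1.5-.5)
fr=edges(im,(465,486),258,290,True)
pr=edges(im,(414,434),267,291)
for p in (18,20,22):
    P=face(T,f(423.5,pr),p);F=face(T,f(475,fr),p);print(p,pr,fr,P,F,F[2]-P[2])
for r in (202,265,333):
  a=edges(im,(434,440),r-6,r+6);b=edges(im,(453,459),r-6,r+6);print(r,face(T,f(436.5,a),18),face(T,f(455.5,b),18))
E
```

```text
18 278.14909199028915 273.79165881244114 [636.04 260.22 187.91] [640.95 289.66 185.16] -2.7484385470804114
20 278.14909199028915 273.79165881244114 [634.04 260.38 188.47] [638.9  289.57 185.75] -2.7247201564765646
22 278.14909199028915 273.79165881244114 [632.03 260.54 189.04] [636.86 289.47 186.34] -2.701001765872718
202 [637.46 268.76 138.96] [639.35 280.11 139.03]
265 [637.31 267.84 179.26] [639.13 278.75 179.27]
333 [637.15 266.91 219.68] [638.9  277.39 219.7 ]
```

Call:
{"method": "servo_tool", "body": {
  "commands": [
    [[-0.178, 0, -0.09, 0, 0, 0, 0], [-0.178, 0, -0.09, 0, 0, 0, 0], [-0.178, 0, -0.09, 0, 0, 0, 0], [-0.178, 0, -0.09, 0, 0, 0, 0], [0, 0, 0, 0, 0.0667, 0, 0], [0, 0, 0, 0, 0.0667, 0, 0], [0, 0, 0, 0, 0.0667, 0, 0], [0, 0, 0, 0, 0.0667, 0, 0], [0, 0, 0, 0, 0.0667, 0, 0], [0, 0, 0, 0, 0.0667, 0, 0], [0, 0, 0, 0, 0.0667, 0, 0], [0, 0, 0, 0, 0.0667, 0, 0], [0, 0, 0, 0, 0.03, 0, 0], [0, 0, 0, 0, 0, 0, 0], [0, 0, 0, 0, 0, 0, 0]]
  ]
}}

```text
time_s: 29.8
tool_pos: [562.9, 239.4, 396.8]
tcp_rot: [0.107, 0.993, -0.024, 0.054]
contact_force: [-0.4, 0.2, -0.8]
gripper_width: 0.4
```

```bash
python3 goal.py 655.8 281.8 360 168.5
```

```text
29.8 at [562.9103 239.4063 396.8243] q [-0.9226  0.2934  0.5168  1.7437 -0.0532  1.074   0.9514] F [-0.3623  0.1868 -0.8037] w 0.38451666105981724
rot first [-0.0181  0.0532 -0.0063] then shift [-0.4129  0.3003  0.1841] norm 0.5427185817528444 tot angle deg 6.7879665771494935
```

Call:
{"method": "servo_tool", "body": {
  "commands": [
    [[0, 0, 0, -0.0181, 0.0532, -0.0063, 0.6], [-0.138, 0.1, 0, 0, 0, 0, 0.6], [-0.138, 0.1, 0, 0, 0, 0, 0.6], [-0.137, 0.1, 0, 0, 0, 0, 0.6], [0, 0, 0.09, 0, 0, 0, 0.6], [0, 0, 0.09, 0, 0, 0, 0.6], [0, 0, 0, 0, 0, 0, 0.6], [0, 0, 0, 0, 0, 0, 0.6], [0, 0, 0, 0, 0, 0, 0.6], [0, 0, 0, 0, 0, 0, 0.6]]
  ]
}}

```text
time_s: 30.8
tool_pos: [656.3, 282.6, 360.8]
tcp_rot: [0.1, 0.995, -0.0, 0.0]
contact_force: [0.7, 0.5, 0.3]
gripper_width: 51.3
```

```bash
python3 goal.py 655.8 281.8 283 168.5; python3 - <<'E'
from h import *
w=env.snapshot('wrist');cv2.imwrite('pics/w17.png',cv2.resize(w,None,fx=1.5,fy=1.5)[:,:,::-1])
E
```

```text
30.8 at [656.3025 282.6227 360.7528] q [-0.7676  0.5067  0.4689  1.5088 -0.2381  1.1832  1.1116] F [0.7225 0.4763 0.2802] w 51.25880291179902
rot first [-0.0004  0.0002  0.0004] then shift [ 0.0016 -0.0045  0.3888] norm 0.38879410710347007 tot angle deg 0.07127489518130746
```

View pics/w17.png

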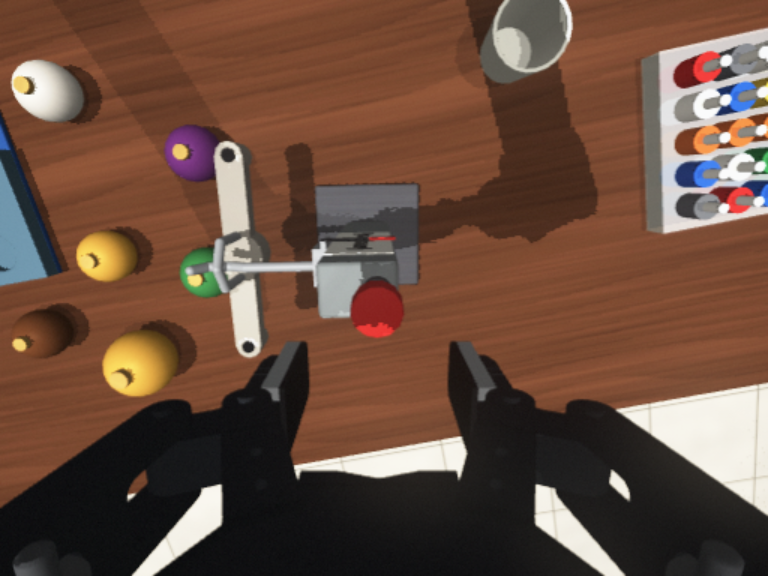

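Call:
{"method": "servo_tool", "body": {
  "commands": [
    [[0, -0.003, 0.14, 0, 0, 0, 0.6], [0, 0, 0.14, 0, 0, 0, 0.6], [0, 0, 0.1, 0, 0, 0, 0.6], [0, 0, 0, 0, 0, 0, 0.6], [0, 0, 0, 0, 0, 0, 0.6], [0, 0, 0, 0, 0, 0, 0.4], [0, 0, 0, 0, 0, 0, 0.3], [0, 0, 0, 0, 0, 0, 0.2], [0, 0, 0, 0, 0, 0, 0.2], [0, 0, 0, 0, 0, 0, 0.2]]
  ]
}}

```text
time_s: 31.85
tool_pos: [657.0, 281.7, 284.1]
tcp_rot: [0.1, 0.995, -0.001, 0.001]
contact_force: [1.8, -0.2, 1.7]
gripper_width: 25.5
```

```bash
python3 goal.py 655.8 281.8 283 168.5; python3 - <<'E'
from h import *
w=env.snapshot('wrist');a=env.snapshot('scene')
c=np.hstack([cv2.resize(w[120:384,140:404],(400,400)),cv2.resize(a[145:235,310:400],(400,400),interpolation=2)]);cv2.imwrite('pics/w18.png',c[:,:,::-1])
E
```

```text
31.85 at [656.9641 281.6724 284.1095] q [-0.753   0.5641  0.4462  1.597  -0.2687  1.0416  1.1394] F [ 1.7639 -0.245   1.7384] w 25.511775924817304
rot first [-0.0005  0.0006  0.0001] then shift [ 0.0058 -0.0005  0.0055] norm 0.008065803814165854 tot angle deg 0.09262554302986581
```

View pics/w18.png

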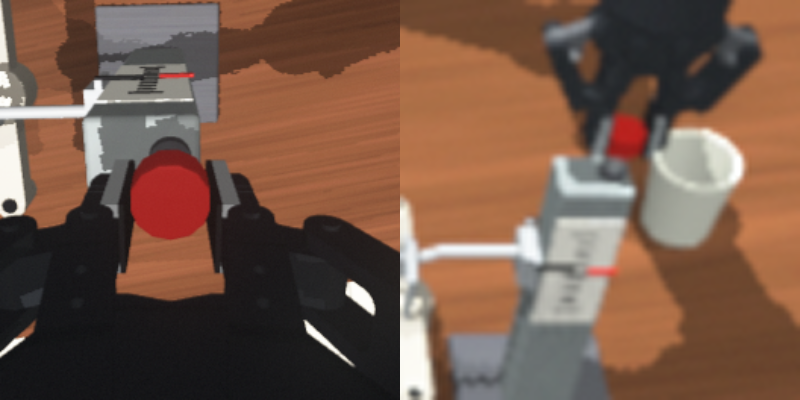

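```bash
python3 - <<'E'
from h import *
np.set_printoptions(precision=1,suppress=True)
o=env.get_obs();t=o['tool_pos'];print(o['gripper_width'],t)
for dz in (0,18.7,22,26):
    p=project('wrist',t+[0,0,dz])[0];print(dz,p,'crop',(p-[140,120])*400/264)
c=np.array([170,197])*264/400+[140,120]
for z in (302,304.5,307): print(z,atz('wrist',c,z))
E
```

```text
25.96329255241038 [656.9 281.7 283.8]
0 [250.8 237.9] crop [167.9 178.6]
18.7 [250.6 253.6] crop [167.6 202.4]
22 [250.6 256.8] crop [167.5 207.3]
26 [250.5 260.9] crop [167.4 213.5]
302 [655.5 282.8 302. ]
304.5 [654.2 283.  304.5]
307 [653.  283.3 307. ]
```

Call:
{"method": "servo_tool", "body": {
  "commands": [
    [[0, 0, -0.02, 0, 0, 0, 0.2], [0, 0, -0.02, 0, 0, 0, 0.2], [0, 0, -0.01, 0, 0, 0, 0.2], [0, 0, 0, 0, 0, 0, 0.2], [0, 0, 0, 0, 0, 0, 0.2]]
  ]
}}

```text
time_s: 32.45
tool_pos: [656.9, 281.7, 293.2]
tcp_rot: [0.1, 0.995, -0.001, 0.0]
contact_force: [4.6, 0.7, -1.5]
gripper_width: 25.7
```

```bash
python3 goal.py 655.8 281.8 283 168.5; python3 - <<'E'
from h import *
w=env.snapshot('wrist');a=env.snapshot('scene')
c=np.hstack([cv2.resize(w[120:384,140:404],(400,400)),cv2.resize(a[145:235,310:400],(400,400),interpolation=2)]);cv2.imwrite('pics/w19.png',c[:,:,::-1])
E
```

```text
32.45 at [656.8756 281.6749 293.1955] q [-0.7551  0.5568  0.4494  1.5872 -0.2641  1.059   1.1355] F [ 4.6443  0.6512 -1.4958] w 25.718243789459873
rot first [-0.0009  0.0003  0.0001] then shift [ 0.0054 -0.0005  0.051 ] norm 0.051264464654104745 tot angle deg 0.11756670892275554
```

View pics/w19.png

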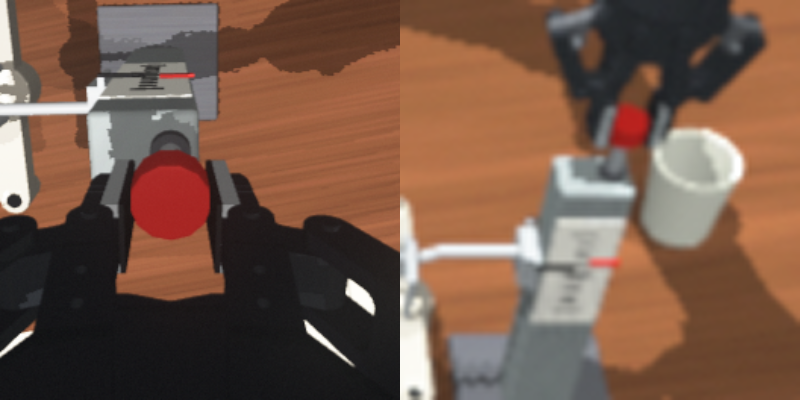

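Call:
{"method": "servo_tool", "body": {
  "commands": [
    [[0, 0, 0, 0, 0, 0, 0.4], [0, 0, 0, 0, 0, 0, 0.6], [0, 0, 0, 0, 0, 0, 0.6], [0, 0, 0, 0, 0, 0, 0.6], [0, 0, -0.1, 0, 0, 0, 0.6], [0, 0, -0.15, 0, 0, 0, 0.4], [0, 0, 0, 0, 0, 0, 0], [0, 0, 0, 0, 0, 0, 0], [0, 0, 0, 0, 0, 0, 0], [0, 0, 0, 0, 0, 0, 0], [0, 0, 0, 0, 0, 0, 0], [0, 0, 0, 0, 0, 0, 0]]
  ]
}}

```text
time_s: 33.75
tool_pos: [655.7, 281.7, 342.4]
tcp_rot: [0.1, 0.995, -0.002, -0.001]
contact_force: [0.1, -0.4, 0.2]
gripper_width: -0.0
```

```bash
python3 goal.py 655.8 281.8 310 168.5
```

```text
33.75 at [655.7123 281.6627 342.3829] q [-0.7644  0.5194  0.4643  1.5314 -0.2441  1.1527  1.1178] F [ 0.0937 -0.3822  0.2295] w -0.022341834917047176
rot first [-0.0016 -0.0011  0.0002] then shift [-0.0003  0.0008  0.1619] norm 0.1619167112471317 tot angle deg 0.23286225762017812
```

Call:
{"method": "servo_tool", "body": {
  "commands": [
    [[0, 0, 0.08, 0, 0, 0, 0], [0, 0, 0.05, 0, 0, 0, 0], [0, 0, 0.02, 0, 0, 0, 0], [0, 0, 0, 0, 0, 0, 0], [0, 0, 0, 0, 0, 0, 0], [0, 0, 0, 0, 0, 0, 0], [0, 0, 0, 0, 0, 0, 0]]
  ]
}}

```text
time_s: 34.45
tool_pos: [656.2, 281.7, 313.5]
tcp_rot: [0.1, 0.995, -0.001, -0.001]
contact_force: [0.2, 0.4, -0.2]
gripper_width: -0.2
```

Call:
{"method": "servo_tool", "body": {
  "commands": [
    [[0, 0, 0, 0, 0, 0, 0], [0, 0, 0, 0, 0, 0, 0]]
  ]
}}

```text
time_s: 34.65
tool_pos: [656.0, 281.7, 313.3]
tcp_rot: [0.1, 0.995, -0.001, -0.001]
contact_force: [0.1, 0.2, -0.1]
gripper_width: -0.2
```

Call:
{"method": "servo_tool", "body": {
  "commands": [
    [[0, 0, 0.01, 0, 0, 0, 0], [0, 0, 0.01, 0, 0, 0, 0], [0, 0, 0.003, 0, 0, 0, 0], [0, 0, 0, 0, 0, 0, 0], [0, 0, 0, 0, 0, 0, 0], [0, 0, 0, 0, 0, 0, 0], [0, 0, 0, 0, 0, 0, 0]]
  ]
}}

```text
time_s: 35.35
tool_pos: [656.1, 281.7, 308.6]
tcp_rot: [0.1, 0.995, -0.001, -0.001]
contact_force: [0.9, 0.8, 1.3]
gripper_width: 0.1
```

```bash
python3 goal.py 655.8 281.8 307 168.5
```

```text
35.35 at [656.0535 281.6665 308.5933] q [-0.7585  0.5442  0.4544  1.5711 -0.2578  1.0887  1.13  ] F [0.9328 0.8261 1.2799] w 0.056134627842101895
rot first [-0.0011 -0.0006  0.0001] then shift [0.0014 0.0004 0.008 ] norm 0.008094428173855762 tot angle deg 0.1537711012644531
```

Call:
{"method": "servo_tool", "body": {
  "commands": [
    [[0, 0, 0.004, 0, 0, 0, 0], [0, 0, 0.003, 0, 0, 0, 0], [0, 0, 0, 0, 0, 0, 0], [0, 0, 0, 0, 0, 0, 0], [0, 0, 0, 0, 0, 0, 0], [0, 0, 0, 0, 0, 0, 0]]
  ]
}}

```text
time_s: 35.95
tool_pos: [656.0, 281.7, 307.1]
tcp_rot: [0.1, 0.995, -0.001, -0.001]
contact_force: [0.3, 0.3, 1.5]
gripper_width: 0.1
```

Call:
{"method": "servo_tool", "body": {
  "commands": [
    [[0, 0, -0.15, 0, 0, 0, 0], [0, 0, -0.24, 0, 0, 0, 0], [0, 0, -0.1, 0, 0, 0, 0], [0.144, -0.096, 0, 0, 0, 0, 0], [0.144, -0.096, 0, 0, 0, 0, 0], [0.144, -0.06, 0, 0, 0, 0, 0], [0, 0, 0, 0, -0.0714, 0, 0], [0, 0, 0, 0, -0.0714, 0, 0], [0, 0, 0, 0, -0.0714, 0, 0], [0, 0, 0, 0, -0.0714, 0, 0], [0, 0, 0, 0, -0.0714, 0, 0], [0, 0, 0, 0, -0.0714, 0, 0], [0, 0, 0, 0, -0.0714, 0, 0], [0, 0, 0, 0, -0.0714, 0, 0], [0, 0, 0, -0.029, -0.053, -0.005, 0], [0, 0, 0, 0, 0, 0, 0]]
  ]
}}

```text
time_s: 37.55
tool_pos: [562.5, 237.4, 400.2]
tcp_rot: [0.079, 0.862, -0.057, 0.498]
contact_force: [-0.4, -0.8, -0.0]
gripper_width: -0.0
```

Call:
{"method": "servo_tool", "body": {
  "commands": [
    [[0.183, 0.014, 0.087, 0, 0, 0, 0], [0.183, 0.014, 0.087, 0, 0, 0, 0], [0.183, 0.014, 0.087, 0, 0, 0, 0], [0.183, 0.014, 0.087, 0, 0, 0, 0], [0, 0, 0, 0, 0, 0, 0], [0, 0, 0, 0, 0, 0, 0], [0, 0, 0, 0, 0, 0, 0]]
  ]
}}

```text
time_s: 38.25
tool_pos: [556.5, 249.7, 244.3]
tcp_rot: [0.083, 0.86, -0.053, 0.501]
contact_force: [0.8, -0.7, 0.9]
gripper_width: -0.1
```

```bash
python3 - <<'E'
from h import *
np.set_printoptions(precision=2,suppress=True)
o=env.get_obs();print(o['tool_pos'],o['q'])
T=pose('wrist');print(T[:3,3]);np.save('T20.npy',T)
im=save('wrist','w20.png',s=1.5)
E
```

```text
[556.45 249.68 244.34] [-1.38  0.59  0.65  2.4   2.03  0.63 -1.49]
[404.91 280.85 257.4 ]
```

View pics/w20.png

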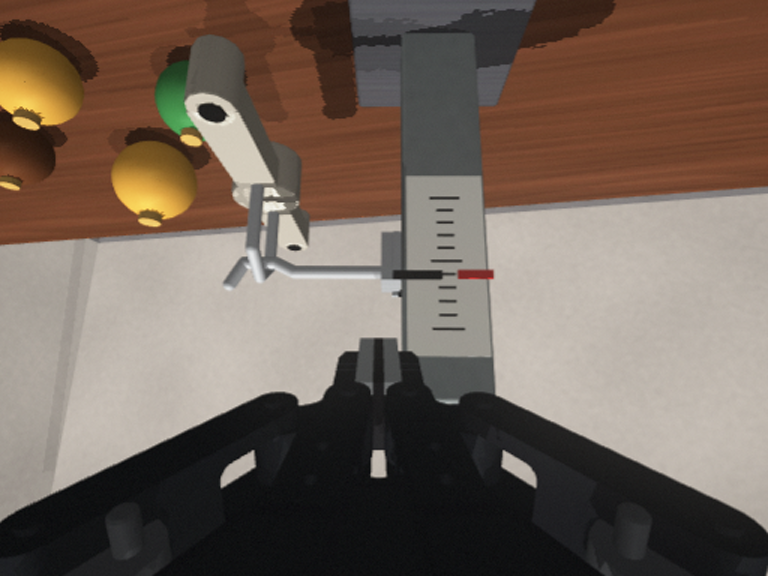

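```bash
python3 - <<'E'
from meas import *
im=cv2.imread('pics/w20.png')[:,:,::-1]
T=np.load('T20.npy')
f=lambda c,r:(( c+.5)/1.5-.5,(r+.5)/1.5-.5)
fr=edges(im,(465,486),258,290,True)
pr=edges(im,(414,434),264,286)
for p in (18,22):
    P=face(T,f(423.5,pr),p);F=face(T,f(475,fr),p);print(p,pr,fr,P,F,F[2]-P[2])
for r in (198,261,328):
  a=edges(im,(434,440),r-6,r+6);b=edges(im,(453,459),r-6,r+6);print(r,face(T,f(436.5,a),18),face(T,f(455.5,b),18))
a=env.snapshot('scene');c=cv2.resize(a[180:230,320:380],None,fx=10,fy=10,interpolation=2);cv2.imwrite('pics/c21.png',c[:,:,::-1])
E
```

```text
18 274.3977283362971 274.63429533129715 [636.1  260.63 187.84] [640.99 289.94 188.01] 0.16975799063087038
22 274.3977283362971 274.63429533129715 [632.11 260.98 189.05] [636.91 289.79 189.21] 0.16682311511544867
198 [637.55 269.31 138.97] [639.45 280.67 139.06]
261 [637.38 268.27 179.35] [639.2  279.19 179.39]
328 [637.21 267.24 219.53] [638.95 277.71 219.59]
```

View pics/c21.png

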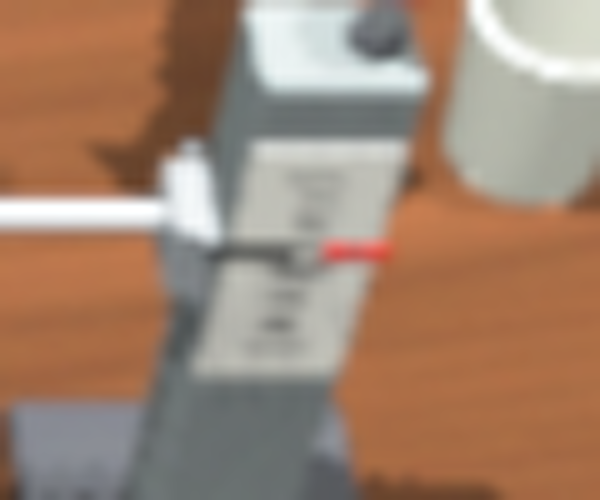

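```bash
python3 - <<'E'
from meas import *
T=np.load('T20.npy')
f=lambda c,r:(( c+.5)/1.5-.5,(r+.5)/1.5-.5)
for z in (129,131,133): print(atz('wrist',f(211,112),z,T),atz('wrist',f(294,248),z,T))
E
python3 goal.py 560 240 400 170.5
```

```text
[552.35 170.39 129.  ] [730.85 137.57 129.  ]
[550.05 172.11 131.  ] [725.78 139.8  131.  ]
[547.76 173.83 133.  ] [720.7  142.03 133.  ]
38.35 at [555.9803 250.0084 244.2227] q [-1.3831  0.5936  0.6526  2.3982  2.0324  0.6324 -1.4946] F [-0.4849  0.3035  0.1358] w 0.117543892556221
rot first [-0.0112  0.5035 -0.0113] then shift [-0.0281 -0.046  -0.7789] norm 0.7807509473544181 tot angle deg 60.44766383331221
```

Call:
{"method": "servo_tool", "body": {
  "commands": [
    [[-0.178, 0, -0.09, 0, 0, 0, 0], [-0.178, 0, -0.09, 0, 0, 0, 0], [-0.178, 0, -0.09, 0, 0, 0, 0], [-0.178, 0, -0.09, 0, 0, 0, 0.5], [0, 0, 0, 0, 0.0667, 0, 0.6], [0, 0, 0, 0, 0.0667, 0, 0.6], [0, 0, 0, 0, 0.0667, 0, 0.6], [0, 0, 0, 0, 0.0667, 0, 0.6], [0, 0, 0, 0, 0.0667, 0, 0.6], [0, 0, 0, 0, 0.0667, 0, 0.6], [0, 0, 0, 0, 0.0667, 0, 0.6], [0, 0, 0, 0, 0.0667, 0, 0.6], [0, 0, 0, 0, 0.03, 0, 0.6], [0, 0, 0, 0, 0, 0, 0.6], [0, 0, 0, 0, 0, 0, 0.6]]
  ]
}}

```text
time_s: 39.85
tool_pos: [565.7, 240.5, 399.4]
tcp_rot: [0.111, 0.992, -0.023, 0.054]
contact_force: [-0.3, 1.4, 0.5]
gripper_width: 51.4
```

```bash
python3 goal.py 515 176 290 170.5
```

```text
39.85 at [565.6913 240.5059 399.3695] q [-0.9658  0.3031  0.5804  1.7371 -0.0805  1.0784  0.9704] F [-0.2984  1.4171  0.4671] w 51.39417967597952
rot first [-0.0174  0.0533 -0.0275] then shift [ 0.1967 -0.3599  0.5468] norm 0.6835990820602499 tot angle deg 7.49659381814075
```

Call:
{"method": "servo_tool", "body": {
  "commands": [
    [[0, 0, 0, -0.0174, 0.0533, -0.0275, 0.6], [0.098, -0.18, 0, 0, 0, 0, 0.6], [0.098, -0.18, 0, 0, 0, 0, 0.6], [0, 0, 0.2, 0, 0, 0, 0.6], [0, 0, 0.2, 0, 0, 0, 0.6], [0, 0, 0.147, 0, 0, 0, 0.6], [0, 0, 0, 0, 0, 0, 0.6], [0, 0, 0, 0, 0, 0, 0.6], [0, 0, 0, 0, 0, 0, 0.6]]
  ]
}}

```text
time_s: 40.75
tool_pos: [516.3, 177.2, 291.2]
tcp_rot: [0.082, 0.997, 0.0, 0.001]
contact_force: [0.4, 0.2, 0.1]
gripper_width: 51.3
```

```bash
python3 goal.py 575 167.5 290 169.6; python3 - <<'E'
from h import *
T=pose('wrist');np.save('T22.npy',T)
save('wrist','w22.png',s=1.5)
E
```

```text
40.75 at [516.335  177.1855 291.2378] q [-0.8272  0.3266  0.534   1.9699 -0.2102  0.8967  1.2219] F [0.413  0.2176 0.1268] w 51.303901803806035
rot first [0.0004 0.001  0.0082] then shift [-0.2972  0.0053  0.0062] norm 0.2973604270309635 tot angle deg 0.9909507576387127
```

View pics/w22.png

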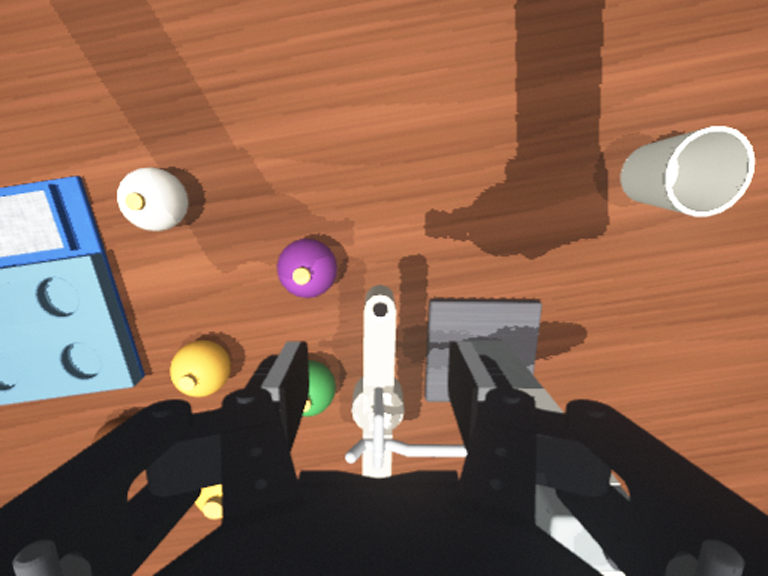

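```bash
python3 - <<'E'
from meas import *
T=np.load('T22.npy')
f=lambda c,r:(( c+.5)/1.5-.5,(r+.5)/1.5-.5)
print(atz('wrist',f(380,310),131,T),atz('wrist',f(379,405),131,T))
E
```

```text
[549.42 173.79 131.  ] [629.86 159.64 131.  ]
```

Call:
{"method": "servo_tool", "body": {
  "commands": [
    [[-0.145, 0.006, 0, 0, 0, 0.004, 0.6], [-0.145, 0.006, 0, 0, 0, 0, 0.6], [0, 0, 0.2, 0, 0, 0, 0.6], [0, 0, 0.2, 0, 0, 0, 0.6], [0, 0, 0.2, 0, 0, 0, 0.6], [0, 0, 0.2, 0, 0, 0, 0.6], [0, 0, 0.07, 0, 0, 0, 0.6], [0, 0, 0.05, 0, 0, 0, 0.6], [0, 0, 0, 0, 0, 0, 0.6], [0, 0, 0, 0, 0, 0, 0.6]]
  ]
}}

```text
time_s: 41.8
tool_pos: [574.4, 169.0, 107.0]
tcp_rot: [0.087, 0.996, 0.0, 0.001]
contact_force: [-1.1, 0.2, 1.1]
gripper_width: 51.4
```

```bash
python3 look.py l5.png
```

```text
41.8 [574.36 169.02 106.97] [-1.1   0.16  1.07] 51.36731126185621
```

View pics/l5.png

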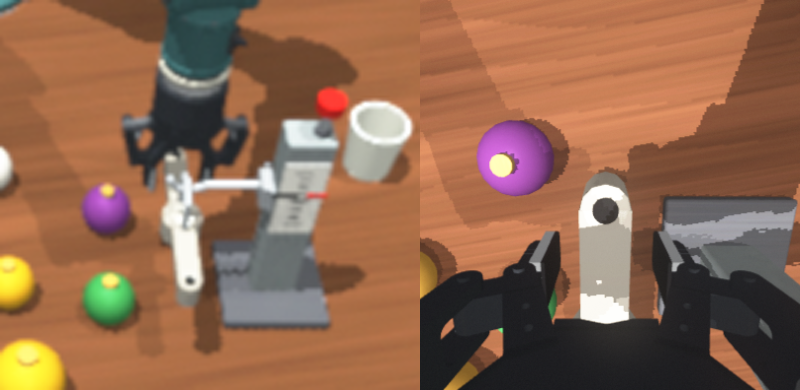

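Call:
{"method": "servo_tool", "body": {
  "commands": [
    [[0, 0, 0, 0, 0, 0, 0.3], [0, 0, 0, 0, 0, 0, 0.1], [0, 0, 0, 0, 0, 0, 0], [0, 0, 0, 0, 0, 0, 0], [0, 0, 0, 0, 0, 0, 0], [0, 0, 0, 0, 0, 0, 0], [0, 0, -0.04, 0, 0, 0, 0], [0, 0, -0.06, 0, 0, 0, 0], [0, 0, -0.06, 0, 0, 0, 0], [0, 0, -0.06, 0, 0, 0, 0], [0, 0, -0.06, 0, 0, 0, 0], [0, 0, -0.005, 0, 0, 0, 0], [0, 0, 0, 0, 0, 0, 0], [0, 0, 0, 0, 0, 0, 0], [0, 0, 0, 0, 0, 0, 0]]
  ]
}}

```text
time_s: 43.4
tool_pos: [572.2, 168.7, 161.5]
tcp_rot: [0.087, 0.996, -0.001, -0.001]
contact_force: [-0.2, -0.4, -4.2]
gripper_width: 23.2
```

```bash
python3 look.py l6.png;  python3 - <<'E'
from h import *
a=env.snapshot('scene');c=cv2.resize(a[165:235,290:370],None,fx=9,fy=8.5,interpolation=2);cv2.imwrite('pics/c23.png',c[:,:,::-1])
E
```

```text
43.4 [572.18 168.69 161.52] [-0.2  -0.39 -4.16] 23.193988490531805
```

View pics/c23.png

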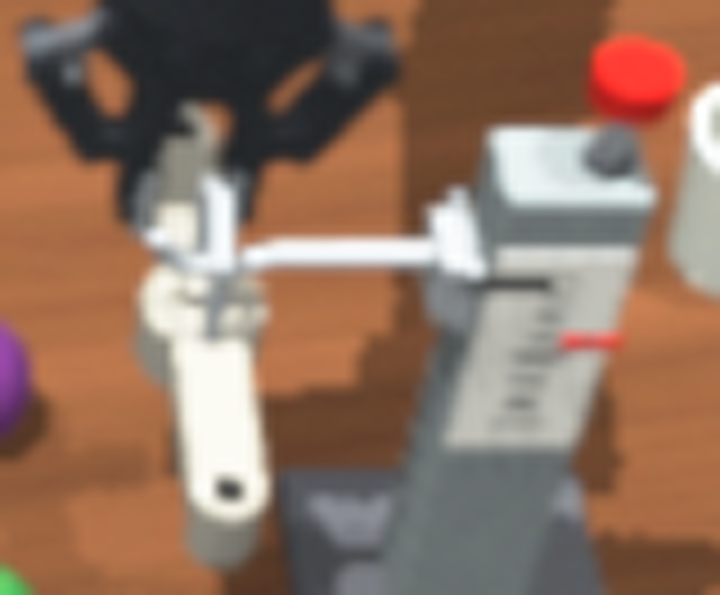

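Call:
{"method": "servo_tool", "body": {
  "commands": [
    [[0, 0, -0.018, 0, 0, 0, 0], [0, -0.1, 0, 0, 0, 0, 0], [0, -0.1, 0, 0, 0, 0, 0], [0, -0.1, 0, 0, 0, 0, 0], [0, -0.06, 0, 0, 0, 0, 0], [0, 0, 0, 0, 0, 0, 0], [0, 0, 0, 0, 0, 0, 0]]
  ]
}}

```text
time_s: 44.25
tool_pos: [560.7, 98.3, 166.1]
tcp_rot: [0.087, 0.996, -0.0, -0.0]
contact_force: [0.1, 1.0, -4.4]
gripper_width: 22.8
```

```bash
python3 look.py l7.png;  python3 - <<'E'
from h import *
np.set_printoptions(precision=1,suppress=True)
b=env.snapshot('top');c=cv2.resize(b[165:260,200:380],None,fx=4.4,fy=4.4,interpolation=2);cv2.imwrite('pics/c24.png',c[:,:,::-1])
for n in ['top','scene']:
  for q,z in dict(bay=31,pocket0=47,tray=0).items():
    print(n,q,[(np.round(d['point'],1),round(d['conf'],2),atz(n,d['point'],z)[:2]) for d in env.place_of(n,q)[:7]])
E
```

```text
44.25 [560.67  98.29 166.07] [ 0.08  1.04 -4.44] 22.802068804341413
top bay [(array([322.4, 234.3]), 0.77, array([ 439.5, -246.2]))]
top pocket0 [(array([295.6, 190.2]), 0.91, array([ 585.6, -151.1])), (array([354.1, 193.9]), 0.88, array([ 578.6, -351.3])), (array([323. , 210.5]), 0.77, array([ 519.1, -244.7])), (array([325. , 190.4]), 0.71, array([ 587.8, -251.4])), (array([352.1, 215.1]), 0.66, array([ 506.2, -343.8])), (array([300.6, 207.4]), 0.58, array([ 527.6, -168.7]))]
top tray [(array([320.8, 209.1]), 0.59, array([ 527.7, -246.5])), (array([297.4, 192.8]), 0.44, array([ 583. , -163.4])), (array([220. , 163.7]), 0.42, array([679.5, 113.2]))]
scene bay [(array([185.8, 201.3]), 0.77, array([ 430.5, -252. ]))]
scene pocket0 [(array([160.6, 216.7]), 0.97, array([ 502.5, -339.9])), (array([218.5, 226.5]), 0.96, array([ 580.5, -143.1])), (array([188. , 231.1]), 0.91, array([ 582.2, -247.1])), (array([185.1, 216.4]), 0.66, array([ 516. , -254.8])), (array([211.6, 212.5]), 0.56, array([ 514.3, -161.4])), (array([156.4, 236.6]), 0.56, array([ 586.9, -352.5]))]
scene tray [(array([186.6, 222.9]), 0.66, array([ 508.1, -256.3])), (array([293.7, 187. ]), 0.48, array([399.9, 170. ])), (array([285.5, 237.6]), 0.41, array([633.2,  83.3]))]
```

View pics/l7.png

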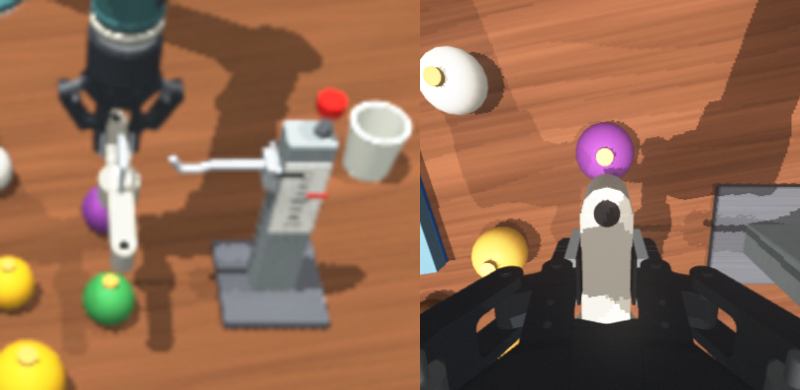

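View pics/c24.png

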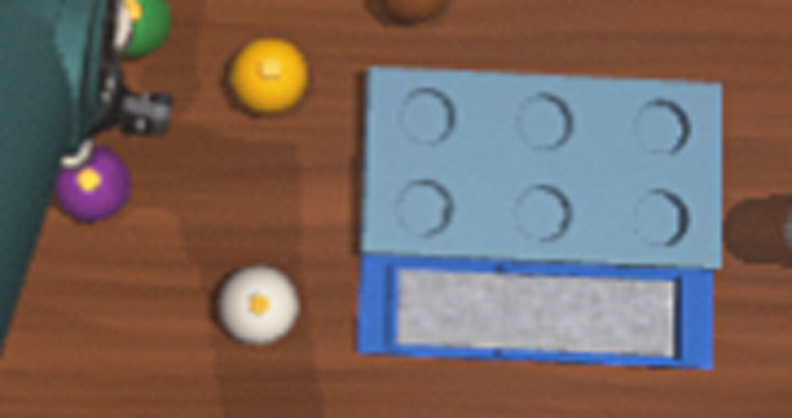

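```bash
python3 - <<'E'
from h import *
np.set_printoptions(precision=1,suppress=True)
f=lambda c:(200+(c[0]+.5)/4.4-.5,165+(c[1]+.5)/4.4-.5)
P=np.array([atz('top',f(c),26) for c in [(428,117),(545,122),(663,127),(425,208),(543,213),(661,217)]]);print(P[:,:2])
g=np.array([[36,93],[36,0],[36,-93],[-36,93],[-36,0],[-36,-93]])
def res(v): 
    c,s=np.cos(v[2]),np.sin(v[2]); return (g@np.array([[c,s],[-s,c]])+v[:2]-P[:,:2]).ravel()
r=least_squares(res,[550,-250,0]);print('top pockets',r.x[:2],np.degrees(r.x[2]),np.abs(r.fun).max())
B=np.array([atz('top',f(c),8) for c in [(395,267),(673,282),(668,356),(393,343)]]);print(B[:,:2],B.mean(0))
Bk=np.array([atz('top',f(c),26) for c in [(369,68),(721,83),(721,268),(361,253)]]);print(Bk[:,:2],Bk.mean(0))
S=np.array([[580.5,-143.1],[582.2,-247.1],[586.9,-352.5],[514.3,-161.4],[516,-254.8],[502.5,-339.9]])
print(S.mean(0)); T_=np.array([[585.6,-151.1],[587.8,-251.4],[578.6,-351.3],[527.6,-168.7],[519.1,-244.7],[506.2,-343.8]]);print(T_.mean(0))
E
```

```text
[[ 585.1 -158.2]
 [ 583.8 -250.5]
 [ 582.5 -344.2]
 [ 513.6 -156.7]
 [ 512.2 -249.1]
 [ 511.5 -342. ]]
top pockets [ 548.1 -250.1] -0.8602755183525614 0.741298641362448
[[ 467.9 -135.9]
 [ 461.6 -356.4]
 [ 403.6 -352.1]
 [ 408.6 -135.3]] [ 435.4 -244.9    8. ]
[[ 622.7 -111.3]
 [ 618.9 -391. ]
 [ 472.8 -389.1]
 [ 477.4 -107.4]] [ 548.  -249.7   26. ]
[ 547.1 -249.8]
[ 550.8 -251.8]
```

Call:
{"method": "servo_tool", "body": {
  "commands": [
    [[0, 0, 0, 0, 0, 0.068, 0], [0, 0, 0, 0, 0, 0.068, 0], [0, 0, 0, 0, 0, 0.068, 0], [0, 0, 0, 0, 0, 0.068, 0], [0, 0, 0, 0, 0, 0.068, 0], [0, 0, 0, 0, 0, 0.068, 0], [0, 0, 0, 0, 0, 0.068, 0], [0, 0, 0, 0, 0, 0.068, 0], [0, 0, 0, 0, 0, 0.068, 0], [0, 0, 0, 0, 0, 0.064, 0], [0, 0, 0, 0, 0, 0, 0], [0, 0, 0, 0, 0, 0, 0]]
  ]
}}

```text
time_s: 45.9
tool_pos: [560.6, 98.3, 165.9]
tcp_rot: [0.713, 0.702, -0.001, 0.0]
contact_force: [-0.0, 0.7, -3.4]
gripper_width: 22.9
```

```bash
python3 goal.py 436.5 -184 166 89.1
```

```text
45.9 at [560.6067  98.3103 165.8557] q [-0.8282  0.6351  0.8441  2.0409 -0.686   0.7729  0.4229] F [-0.0418  0.6786 -3.4377] w 22.87803663605665
rot first [-0.0004  0.0006  0.0002] then shift [-1.4211 -0.5983 -0.0007] norm 1.5419272934759576 tot angle deg 0.09116333432102103
```

Call:
{"method": "servo_tool", "body": {
  "commands": [
    [[-0.16, -0.068, 0, 0, 0, 0, 0], [-0.18, -0.076, 0, 0, 0, 0, 0], [-0.18, -0.076, 0, 0, 0, 0, 0], [-0.18, -0.076, 0, 0, 0, 0, 0], [-0.18, -0.076, 0, 0, 0, 0, 0], [-0.18, -0.076, 0, 0, 0, 0, 0], [-0.18, -0.076, 0, 0, 0, 0, 0], [-0.18, -0.076, 0, 0, 0, 0, 0], [0, 0, 0, 0, 0, 0, 0], [0, 0, 0, 0, 0, 0, 0], [0, 0, 0, 0, 0, 0, 0]]
  ]
}}

```text
time_s: 47.0
tool_pos: [435.6, -183.0, 166.5]
tcp_rot: [0.713, 0.701, -0.0, -0.0]
contact_force: [1.0, 0.2, -3.7]
gripper_width: 22.7
```

```bash
python3 goal.py 436.5 -184 166 89.1; python3 - <<'E'
from h import *
T=pose('wrist');np.save('T25.npy',T)
save('wrist','w25.png',s=1.5); a=env.snapshot('scene');b=env.snapshot('top')
c=np.hstack([cv2.resize(a[150:260,120:240],(400,367),interpolation=2),cv2.resize(b[165:275,270:390],(400,367),interpolation=2)]);cv2.imwrite('pics/c25.png',c[:,:,::-1])
E
```

```text
47.0 at [ 435.6312 -183.0329  166.4693] q [-0.2952  0.504   0.8153  2.2441 -0.6326  0.6356  0.9705] F [ 0.9949  0.1973 -3.6625] w 22.676036760801267
rot first [-0.0004  0.0001 -0.0004] then shift [-0.0048  0.0044  0.0023] norm 0.00691061746456957 tot angle deg 0.07059492971654499
```

View pics/w25.png

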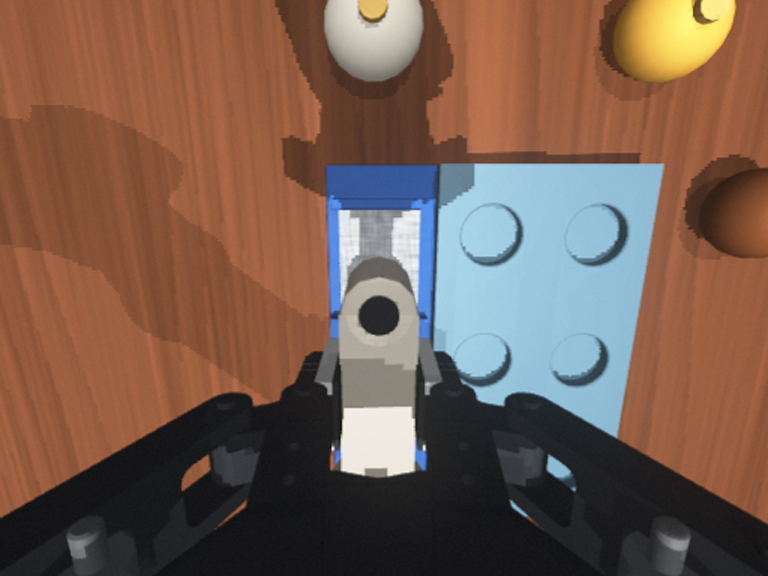

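View pics/c25.png

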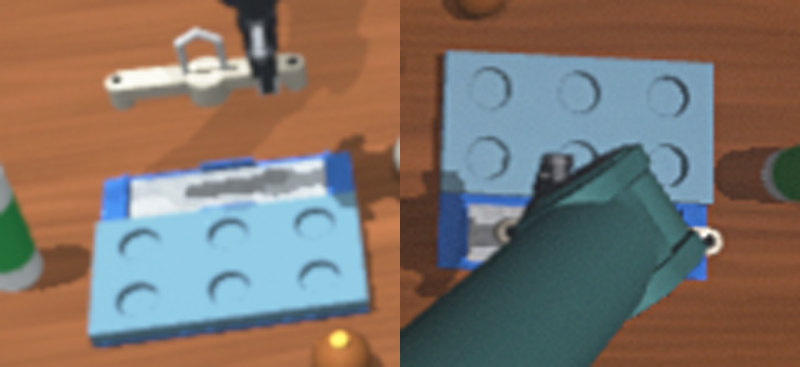

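```bash
python3 - <<'E'
from h import *
np.set_printoptions(precision=1,suppress=True)
T=np.load('T25.npy');f=lambda c,r:(( c+.5)/1.5-.5,(r+.5)/1.5-.5)
for n,c,z in [('matL',(339,210),8),('matR',(421,210),8),('rimL out',(328,166),18),('rim/blk',(438,165),18),('blkL',(440,165),26),('blkR',(663,164),26),('p',(491,234),26),('p',(596,234),26),('p',(482,359),26),('p',(579,359),26),('hole',(379,316),190)]:
    print(n,atz('wrist',f(*c),z,T))
E
```

```text
matL [ 410.  -137.8    8. ]
matR [ 468.7 -138.9    8. ]
rimL out [ 404.8 -107.9   18. ]
rim/blk [ 478.8 -108.5   18. ]
blkL [ 479.1 -108.8   26. ]
blkR [ 624.7 -110.8   26. ]
p [ 514.8 -154.5   26. ]
p [ 586.5 -155.8   26. ]
p [ 513.1 -247.1   26. ]
p [ 584.9 -248.3   26. ]
hole [ 438.1 -157.   190. ]
```

Call:
{"method": "servo_tool", "body": {
  "commands": [
    [[-0.006, 0.008, 0.05, 0, 0, 0, 0], [0, 0, 0.14, 0, 0, 0, 0], [0, 0, 0.14, 0, 0, 0, 0], [0, 0, 0.14, 0, 0, 0, 0], [0, 0, 0.14, 0, 0, 0, 0], [0, 0, 0.07, 0, 0, 0, 0], [0, 0, 0.02, 0, 0, 0, 0], [0, 0, 0, 0, 0, 0, 0], [0, 0, 0, 0, 0, 0, 0], [0, 0, 0, 0, 0, 0, 0]]
  ]
}}

```text
time_s: 48.15
tool_pos: [437.1, -185.4, 27.1]
tcp_rot: [0.714, 0.701, -0.001, 0.001]
contact_force: [-0.0, -0.3, -3.2]
gripper_width: 22.8
```

```bash
python3 goal.py 437.2 -184.3 17 89.1; python3 - <<'E'
from h import *
T=pose('wrist');np.save('T26.npy',T)
w=env.snapshot('wrist'); a=env.snapshot('scene')
c=np.hstack([cv2.resize(w[60:384,90:420],(400,393)),cv2.resize(a[160:260,130:232],(400,393),interpolation=2)]);cv2.imwrite('pics/c26.png',c[:,:,::-1])
E
```

```text
48.15 at [ 437.1154 -185.4287   27.0815] q [ 0.0019  0.7035  0.4188  2.2987 -0.9791  0.3201  1.2653] F [-0.0226 -0.3199 -3.2462] w 22.785191501382776
rot first [ 0.0001  0.001  -0.0013] then shift [0.0056 0.0003 0.0504] norm 0.05072413997465273 tot angle deg 0.19803861107237442
```

View pics/c26.png

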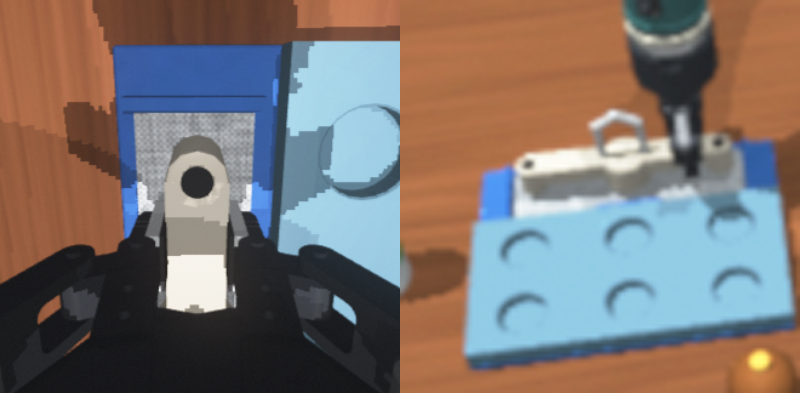

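Centred in the bay (bracket bar over the grey mat). Lower the rest gently.

Call:
{"method": "servo_tool", "body": {
  "commands": [
    [[0.003, 0, 0.02, 0, 0, 0, 0], [0, 0, 0.015, 0, 0, 0, 0], [0, 0, 0.01, 0, 0, 0, 0], [0, 0, 0, 0, 0, 0, 0], [0, 0, 0, 0, 0, 0, 0]]
  ]
}}

```text
time_s: 48.75
tool_pos: [436.4, -184.7, 17.3]
tcp_rot: [0.714, 0.7, -0.001, -0.0]
contact_force: [0.1, 0.0, -2.1]
gripper_width: 23.0
```

```bash
python3 goal.py 437.2 -184.3 17 89.1; python3 - <<'E'
from h import *
for i in range(4): print(env.get_obs()['contact_force'].round(2),env.get_obs()['ft_torque'].round(3)); env.snapshot('scene')
E
```

```text
48.75 at [ 436.3848 -184.6697   17.2948] q [ 0.0254  0.7175  0.3846  2.3002 -1.002   0.2953  1.2843] F [ 0.0788  0.0218 -2.1088] w 22.957163121063058
rot first [-0.0007  0.0005 -0.0016] then shift [0.0019 0.004  0.0015] norm 0.004712037819627195 tot angle deg 0.21926216988217107
[ 0.08  0.02 -2.11] [ 0.286 -0.003  0.005]
[-0.4  -0.14 -4.42] [ 0.23  -0.014 -0.027]
[ 0.37  0.36 -3.91] [ 0.248 -0.018  0.014]
[-0.88  0.05 -4.26] [ 0.215 -0.053 -0.013]
```

Call:
{"method": "servo_tool", "body": {
  "commands": [
    [[0, 0, 0.006, 0, 0, 0, 0], [0, 0, 0.006, 0, 0, 0, 0], [0, 0, 0, 0, 0, 0, 0], [0, 0, 0, 0, 0, 0, 0]]
  ]
}}

```text
time_s: 49.35
tool_pos: [436.5, -184.6, 15.0]
tcp_rot: [0.714, 0.7, -0.001, 0.0]
contact_force: [-0.1, 0.3, -3.1]
gripper_width: 22.8
```

```bash
python3 - <<'E'
from h import *
for i in range(4): o=env.get_obs();print(o['tool_pos'].round(2),o['contact_force'].round(2),o['ft_torque'].round(3)); env.snapshot('scene')
E
```

```text
[ 436.55 -184.63   15.  ] [-0.11  0.27 -3.09] [ 0.182 -0.01   0.007]
[ 436.51 -184.66   15.01] [-0.01  0.38 -3.33] [ 0.2   -0.033  0.01 ]
[ 436.52 -184.67   15.03] [-0.05 -0.27 -4.72] [ 0.272 -0.103  0.061]
[ 436.51 -184.65   15.03] [ 0.05 -0.01 -3.09] [ 0.193 -0.001  0.053]
```

Call:
{"method": "servo_tool", "body": {
  "commands": [
    [[0, 0, 0.006, 0, 0, 0, 0], [0, 0, 0.006, 0, 0, 0, 0], [0, 0, 0, 0, 0, 0, 0], [0, 0, 0, 0, 0, 0, 0]]
  ]
}}

```text
time_s: 49.95
tool_pos: [436.5, -184.5, 13.9]
tcp_rot: [0.714, 0.7, 0.0, 0.0]
contact_force: [-2.1, 2.7, 14.1]
gripper_width: 22.9
```

```bash
python3 - <<'E'
from h import *
for i in range(4): o=env.get_obs();print(o['tool_pos'].round(2),o['contact_force'].round(2),o['ft_torque'].round(3)); w=env.snapshot('wrist')
a=env.snapshot('scene')
c=np.hstack([cv2.resize(w[60:384,90:420],(400,393)),cv2.resize(a[160:260,130:232],(400,393),interpolation=2)]);cv2.imwrite('pics/c27.png',c[:,:,::-1])
E
```

```text
[ 436.5  -184.5    13.91] [-2.11  2.7  14.06] [ 0.392  0.404 -0.018]
[ 436.53 -184.52   13.92] [-2.51  2.8  14.4 ] [0.414 0.323 0.005]
[ 436.52 -184.54   13.93] [-2.2   3.02 14.11] [ 0.398  0.326 -0.049]
[ 436.56 -184.56   13.93] [-2.49  2.17 14.2 ] [0.355 0.366 0.019]
```

View pics/c27.png

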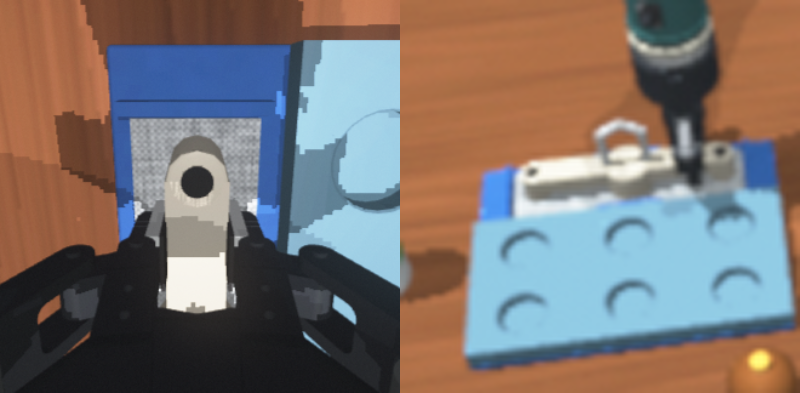

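Call:
{"method": "servo_tool", "body": {
  "commands": [
    [[0, 0, -0.004, 0, 0, 0, 0], [0, 0, 0, 0, 0, 0, 0], [0, 0, 0, 0, 0, 0, 0.35], [0, 0, 0, 0, 0, 0, 0.45], [0, 0, 0, 0, 0, 0, 0.45], [0, 0, 0, 0, 0, 0, 0.45], [0, 0, 0, 0, 0, 0, 0.45]]
  ]
}}

```text
time_s: 50.9
tool_pos: [436.5, -184.7, 13.3]
tcp_rot: [0.714, 0.7, -0.001, 0.0]
contact_force: [-0.4, -0.3, 0.7]
gripper_width: 38.1
```

```bash
python3 - <<'E'
from h import *
for i in range(1): o=env.get_obs();print(o['tool_pos'].round(2),o['contact_force'].round(2),o['ft_torque'].round(3),o['gripper_width']); w=env.snapshot('wrist')
a=env.snapshot('scene')
c=np.hstack([cv2.resize(w[60:384,90:420],(400,393)),cv2.resize(a[160:260,130:232],(400,393),interpolation=2)]);cv2.imwrite('pics/c28.png',c[:,:,::-1])
E
```

```text
[ 436.46 -184.73   13.31] [-0.45 -0.35  0.69] [ 0.021 -0.007  0.02 ] 38.12912160137427
```

View pics/c28.png

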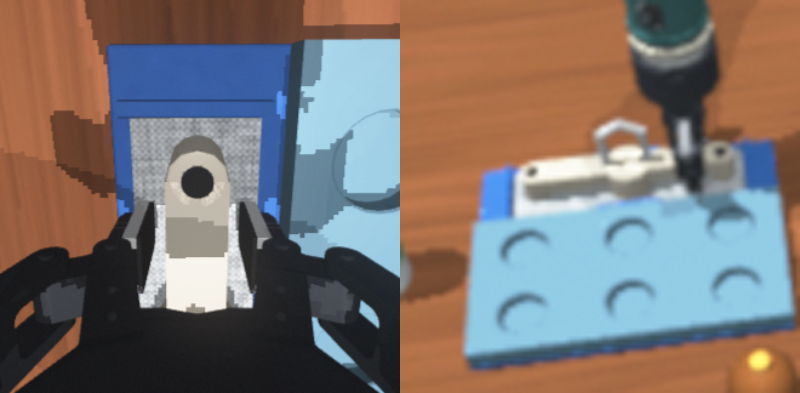

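Call:
{"method": "servo_tool", "body": {
  "commands": [
    [[0, 0, -0.1, 0, 0, 0, 0.45], [0, 0, -0.2, 0, 0, 0, 0.45], [0, 0, -0.2, 0, 0, -0.07, 0.6], [0, 0, -0.2, 0, 0, -0.07, 0.8], [0, 0, -0.2, 0, 0, -0.07, 1], [0, 0, -0.2, 0, 0, -0.07, 1], [0, 0, 0, 0, 0, -0.07, 1], [0, 0, 0, 0, 0, -0.07, 1], [0, 0, 0, 0, 0, -0.07, 1], [0, 0, 0, 0, 0, -0.07, 1], [0, 0, 0, 0, 0, -0.07, 1], [0, 0, 0, 0, 0, -0.07, 1], [0, 0, 0, 0, 0, -0.058, 1], [0, 0, 0, 0, 0, 0, 1]]
  ]
}}

```text
time_s: 52.4
tool_pos: [436.3, -184.3, 233.4]
tcp_rot: [0.001, 1.0, -0.0, -0.001]
contact_force: [-0.7, -0.9, -0.2]
gripper_width: 85.4
```

```bash
python3 goal.py 520 -20 230 180; python3 - <<'E'
from h import *
a=env.snapshot('scene');b=env.snapshot('top')
c=np.hstack([cv2.resize(a[150:300,130:330],None,fx=2,fy=2.4,interpolation=2),cv2.resize(b[120:270,170:370],None,fx=2,fy=2.4,interpolation=2)]);cv2.imwrite('pics/c29.png',c[:,:,::-1])
cv2.imwrite('pics/top29.png',b[:,:,::-1]);cv2.imwrite('pics/scene29.png',a[:,:,::-1])
E
```

```text
52.4 at [ 436.2622 -184.3395  233.3616] q [-0.1     0.3025  0.5035  2.1735 -0.2195  0.7143  2.1193] F [-0.7369 -0.868  -0.1805] w 85.39428058072653
rot first [-0.0003 -0.0007 -0.0013] then shift [-0.4187  0.8217  0.0168] norm 0.9223717544927005 tot angle deg 0.17448396154366116
```

View pics/c29.png

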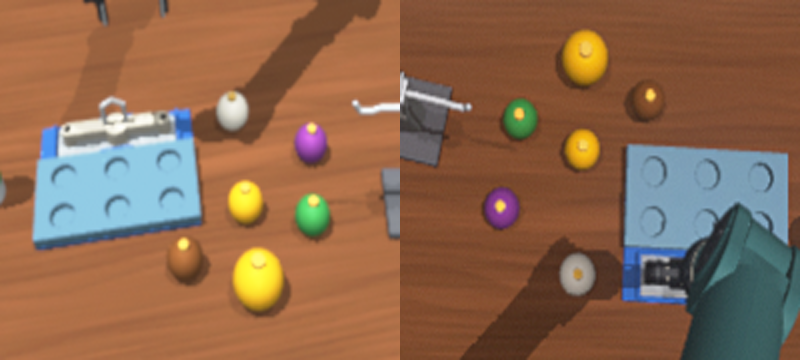

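```bash
cat > bl.py <<'E'
from h import *
HS={'ochre':((18,120,120),(32,255,255)),'green':((50,100,40),(80,255,255)),'purple':((138,80,40),(165,255,255)),'white':((0,0,120),(179,60,255))}
def blobs(im,name):
    lo,hi=HS[name]; m=cv2.inRange(cv2.cvtColor(im,cv2.COLOR_RGB2HSV),lo,hi)
    m=cv2.morphologyEx(m,cv2.MORPH_OPEN,np.ones((3,3),np.uint8))
    n,l,s,c=cv2.connectedComponentsWithStats(m); out=[]
    for i in range(1,n):
        if s[i,4]>60:
            cn,_=cv2.findContours((l==i).astype(np.uint8),cv2.RETR_EXTERNAL,cv2.CHAIN_APPROX_NONE)
            h=cv2.convexHull(max(cn,key=len)); (x,y),r=cv2.minEnclosingCircle(h); M=cv2.moments(h)
            out.append((M['m10']/M['m00'],M['m01']/M['m00'],r,s[i,4]))
    return out
E
python3 - <<'E'
from bl import *
np.set_printoptions(precision=1,suppress=True)
for n in ('top','scene'):
    im=cv2.imread(f'pics/{n}29.png')[:,:,::-1].copy()
    for k in HS:
        for b in blobs(im,k):
            p=atz(n,b[:2],26)
            if 380<p[0]<800 and -150<p[1]<160: print(n,k,np.round(b,1),p)
E
```

```text
top ochre [262.2 143.4  11.3 398. ] [751.2 -34.4  26. ]
top ochre [260.9 181.5   8.3 221. ] [615.4 -33.1  26. ]
top green [229.6 169.    7.9 167. ] [656.1  76.7  26. ]
top purple [220.3 206.1   8.6 204. ] [526.3 103.6  26. ]
top white [258.  234.    8.4 195. ] [434.9 -27.8  26. ]
scene ochre [252.2 233.6   8.9 247. ] [614.8 -31.6  26. ]
scene ochre [258.7 265.8  13.1 529. ] [743.5 -31.3  26. ]
scene green [285.5 239.8   8.3 186. ] [659.9  75.9  26. ]
scene purple [284.9 209.7   8.1 179. ] [529.7 103.3  26. ]
scene white [245.8 196.    7.9 180. ] [438.  -27.6  26. ]
```

Call:
{"method": "servo_tool", "body": {
  "commands": [
    [[0, 0.2, 0, 0, 0, 0, 1], [0, 0.2, 0, 0, 0, 0, 1], [0, 0.2, 0, 0, 0, 0, 1], [0, 0.183, 0, 0, 0, 0, 1], [0, 0, 0.2, 0, 0, 0, 1], [0, 0, 0.2, 0, 0, 0, 1], [0, 0, 0.2, 0, 0, 0, 1], [0, 0, 0, 0, 0, 0, 1], [0, 0, 0, 0, 0, 0, 1]]
  ]
}}

```text
time_s: 53.4
tool_pos: [436.6, -28.3, 113.2]
tcp_rot: [0.002, 1.0, -0.001, -0.002]
contact_force: [0.2, -0.9, 0.2]
gripper_width: 85.1
```

```bash
python3 goal.py 436.5 -27.7 5 180;  python3 - <<'E'
from bl import *
T=pose('wrist');w=save('wrist','w30.png')
print([(np.round(b,1),atz('wrist',b[:2],26,T).round(1)) for b in blobs(w,'white') if b[3]>1500])
E
```

```text
53.4 at [436.6177 -28.2568 113.2253] q [-0.2795  0.4709  0.3145  2.3388 -0.3829  0.3802  1.928 ] F [ 0.175  -0.8855  0.1971] w 85.08965279665378
rot first [-0.0008 -0.0015 -0.0018] then shift [0.0006 0.0028 0.5411] norm 0.5411338204471906 tot angle deg 0.29905519384743623
[(array([  72.8,  174.2,   66.7, 2417. ]), array([ 416.6, -179.8,   26. ])), (array([ 252.1,  197.2,   34.8, 3390. ]), array([437.5, -28. ,  26. ])), (array([  61.4,  206.1,   69.5, 3853. ]), array([ 444.9, -194.7,   26. ]))]
```

View pics/w30.png

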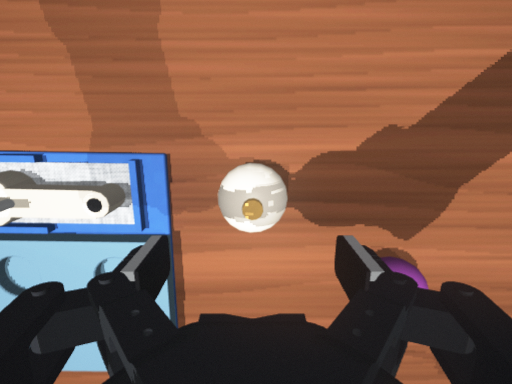

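Call:
{"method": "servo_tool", "body": {
  "commands": [
    [[0, 0, 0.15, 0, 0, 0, 1], [0, 0, 0.15, 0, 0, 0, 1], [0, 0, 0.1, 0, 0, 0, 1], [0, 0, 0, 0, 0, 0, 1], [0, 0, 0, 0, 0, 0, 1]]
  ]
}}

```text
time_s: 53.95
tool_pos: [438.2, -28.3, 34.8]
tcp_rot: [0.001, 1.0, -0.001, 0.001]
contact_force: [0.3, -0.4, 0.2]
gripper_width: 85.6
```

```bash
python3 goal.py 437.2 -28 5 180
```

```text
53.95 at [438.1668 -28.2681  34.77  ] q [-0.1412  0.6278  0.1364  2.3663 -0.4836  0.1695  2.0149] F [ 0.3295 -0.45    0.2063] w 85.63314089799033
rot first [-0.0007  0.0008 -0.0014] then shift [0.0048 0.0013 0.1488] norm 0.1489344554853734 tot angle deg 0.20405468819980616
```

Call:
{"method": "servo_tool", "body": {
  "commands": [
    [[0.003, 0.001, 0, 0, 0.067, 0, 1], [0, 0, 0, 0, 0, 0, 1], [0, 0, 0, 0, 0, 0, 1]]
  ]
}}

```text
time_s: 54.25
tool_pos: [438.4, -27.7, 34.4]
tcp_rot: [0.001, 0.998, -0.001, -0.067]
contact_force: [-0.9, -0.5, -0.7]
gripper_width: 85.4
```

```bash
python3 - <<'E'
from h import *
np.set_printoptions(precision=3,suppress=True)
o=env.get_obs();M=R.from_quat(o['tcp_rot']);print(o['tool_pos'],o['q'],M.as_matrix()[:,2]);print(M.inv().apply([437.2-o['tool_pos'][0],-28-o['tool_pos'][1],5-o['tool_pos'][2]])/200)
E
```

```text
[438.365 -27.723  34.401] [-0.233  0.667  0.267  2.28  -0.449  0.383  1.99 ] [-0.135 -0.002 -0.991]
[-0.014 -0.001  0.146]
```

Call:
{"method": "servo_tool", "body": {
  "commands": [
    [[0, 0, 0.08, 0, 0, 0, 1], [0, 0, 0.06, 0, 0, 0, 1], [0, 0, 0, 0, 0, 0, 1], [0, 0, 0, 0, 0, 0, 0.8], [0, 0, 0, 0, 0, 0, 0.6], [0, 0, 0, 0, 0, 0, 0.6], [0, 0, 0, 0, 0, 0, 0.6], [0, 0, 0, 0, 0, 0, 0.6]]
  ]
}}

```text
time_s: 55.05
tool_pos: [432.3, -28.0, 6.5]
tcp_rot: [0.001, 0.998, -0.0, -0.07]
contact_force: [-0.2, -0.0, 7.8]
gripper_width: 56.7
```

```bash
python3 - <<'E'
from h import *
np.set_printoptions(precision=3,suppress=True)
o=env.get_obs();print(o['tool_pos'],o['q'],o['gripper_width'],o['contact_force'])
save('wrist','w31.png')
E
```

```text
[432.332 -28.042   6.508] [-0.195  0.719  0.216  2.292 -0.476  0.319  2.013] 56.73327442012891 [-0.22  -0.045  7.835]
```

View pics/w31.png

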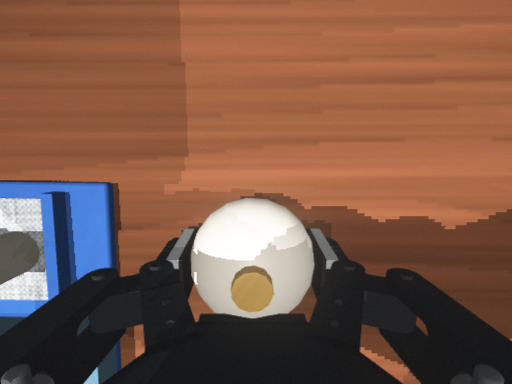

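Call:
{"method": "servo_tool", "body": {
  "commands": [
    [[0, 0, -0.03, 0, 0, 0, 0.6], [0, 0, -0.07, 0, 0, 0, 0.6], [0, 0, 0, 0, 0, 0, 0.6]]
  ]
}}

```text
time_s: 55.4
tool_pos: [436.4, -27.9, 26.5]
tcp_rot: [0.001, 0.998, -0.001, -0.069]
contact_force: [0.6, -0.1, -0.3]
gripper_width: 56.7
```

```bash
python3 - <<'E'
from h import *
np.set_printoptions(precision=3,suppress=True)
o=env.get_obs();print(o['tool_pos'],o['q'],o['gripper_width'],o['contact_force'])
w=env.snapshot('wrist');a=env.snapshot('scene')
c=np.hstack([cv2.resize(w[100:384,110:394],(400,400)),cv2.resize(a[150:250,190:290],(400,400),interpolation=2)]);cv2.imwrite('pics/c32.png',c[:,:,::-1])
E
```

```text
[436.447 -27.878  26.531] [-0.223  0.682  0.254  2.283 -0.458  0.367  1.998] 56.65725852641238 [ 0.557 -0.087 -0.255]
```

View pics/c32.png

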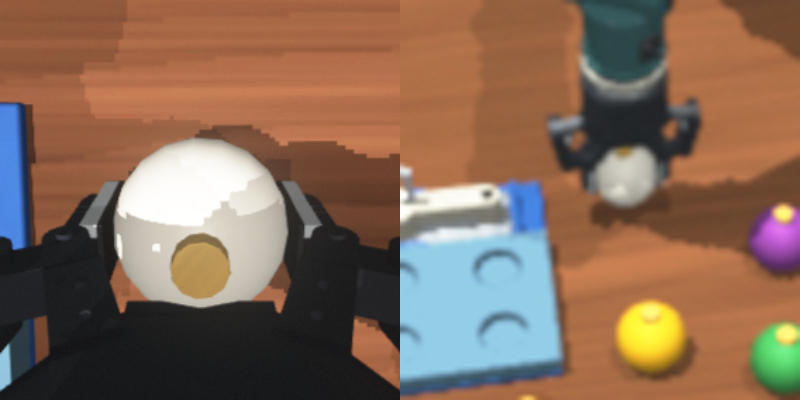

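```bash
cat > sh.py <<'E'
from h import *
import sys
np.set_printoptions(precision=4,suppress=True)
o=env.get_obs();M=R.from_quat(o['tcp_rot']);t=o['tool_pos']
print(o['time_s'],t.round(2),'q',o['q'].round(2),'F',o['contact_force'].round(2),'w',round(o['gripper_width'],1))
P=[t]+[np.array(list(map(float,a.split(',')))) for a in sys.argv[1:]]
for a,b in zip(P,P[1:]): s=M.inv().apply(b-a)/200; print(b,s,'rows',round(np.linalg.norm(s)/.2,1))
E
python3 sh.py 437,-28,150 507,-341,150 507,-341,80 507,-341,35
```

```text
55.5 [435.56 -27.71  25.58] q [-0.22  0.68  0.25  2.28 -0.46  0.37  2.  ] F [-0.29 -0.54 -0.81] w 56.8
[437. -28. 150.] [ 0.0798 -0.0023 -0.617 ] rows 3.1
[ 507. -341.  150.] [-0.3497 -1.5643 -0.0473] rows 8.0
[ 507. -341.   80.] [-0.0489  0.0005  0.3466] rows 1.8
[ 507. -341.   35.] [-0.0314  0.0003  0.2228] rows 1.1
```

Call:
{"method": "servo_tool", "body": {
  "commands": [
    [[0.02, 0, -0.15, 0, 0, 0, 0.6], [0.02, 0, -0.16, 0, 0, 0, 0.6], [0.02, 0, -0.16, 0, 0, 0, 0.6], [0.02, 0, -0.147, 0, 0, 0, 0.6], [-0.044, -0.195, -0.006, 0, 0, 0, 0.6], [-0.044, -0.196, -0.006, 0, 0, 0, 0.6], [-0.044, -0.196, -0.006, 0, 0, 0, 0.6], [-0.044, -0.196, -0.006, 0, 0, 0, 0.6], [-0.044, -0.196, -0.006, 0, 0, 0, 0.6], [-0.044, -0.196, -0.006, 0, 0, 0, 0.6], [-0.044, -0.196, -0.006, 0, 0, 0, 0.6], [-0.044, -0.193, -0.006, 0, 0, 0, 0.6], [0, 0, 0, 0, 0, 0, 0.6], [0, 0, 0, 0, 0, 0, 0.6], [0, 0, 0, 0, 0, 0, 0.6]]
  ]
}}

```text
time_s: 57.0
tool_pos: [506.5, -338.7, 148.7]
tcp_rot: [0.001, 0.997, 0.001, -0.072]
contact_force: [-1.0, 0.9, -1.1]
gripper_width: 56.8
```

```bash
python3 sh.py 507,-341,60 507,-341,30; python3 - <<'E'
from h import *
T=pose('wrist');np.save('T33.npy',T)
save('wrist','w33.png',s=1.5)
E
```

```text
57.0 [ 506.51 -338.74  148.7 ] q [ 0.17  0.64  0.46  1.87 -0.26  0.83  2.33] F [-0.98  0.87 -1.08] w 56.8
[ 507. -341.   60.] [-0.0658 -0.0118  0.4386] rows 2.2
[ 507. -341.   30.] [-0.0214 -0.0002  0.1485] rows 0.8
```

View pics/w33.png

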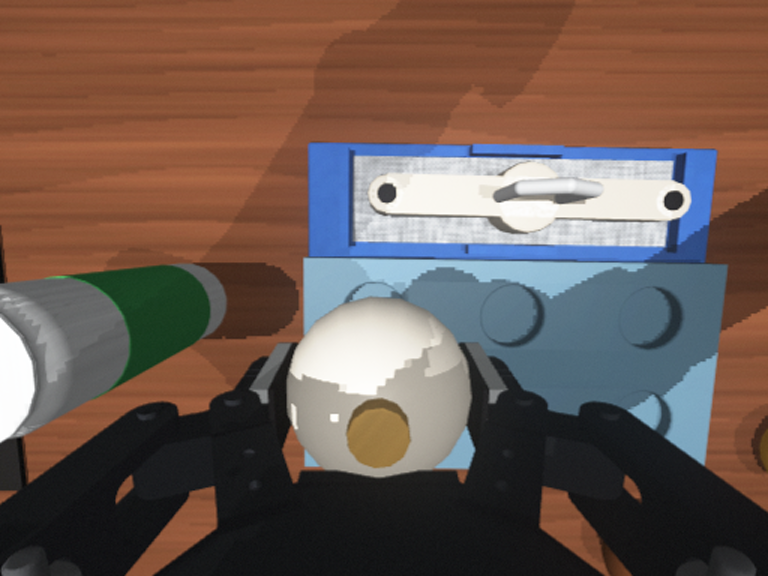

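```bash
python3 - <<'E'
from h import *
np.set_printoptions(precision=1,suppress=True)
T=np.load('T33.npy');f=lambda c,r:(( c+.5)/1.5-.5,(r+.5)/1.5-.5)
for n,c,z in [('p mid',(513,314),26),('p +y',(651,317),26),('blk corner -y',(304,258),26),('blk +y',(728,264),26),('holeL',(387,193),40),('holeR',(674,200),40),('rim-y',(352,158),18),('rim+y',(686,155),18)]:
    print(n,atz('wrist',f(*c),z,T))
E
```

```text
p mid [ 512.4 -248.    26. ]
p +y [ 514.6 -155.5   26. ]
blk corner -y [ 474.7 -387.1   26. ]
blk +y [ 479.2 -107.4   26. ]
holeL [ 434.4 -332.8   40. ]
holeR [ 439.  -156.3   40. ]
rim-y [ 409.3 -355.3   18. ]
rim+y [ 407.9 -135.4   18. ]
```

Call:
{"method": "servo_tool", "body": {
  "commands": [
    [[-0.02, -0.011, 0.14, 0, 0, 0, 0.6], [-0.02, 0, 0.15, 0, 0, 0, 0.6], [-0.02, 0, 0.15, 0, 0, 0, 0.6], [-0.016, 0, 0.11, 0, 0, 0, 0.6], [0, 0, 0, 0, 0, 0, 0.6], [0, 0, 0, 0, 0, 0, 0.6], [0, 0, 0, 0, 0, 0, 0.6], [0, 0, 0, 0, 0, 0, 0.6]]
  ]
}}

```text
time_s: 57.85
tool_pos: [507.5, -343.3, 40.1]
tcp_rot: [0.001, 0.998, -0.001, -0.07]
contact_force: [1.0, -1.3, -1.2]
gripper_width: 56.7
```

```bash
python3 sh.py 505.8,-341,28.5;python3 - <<'E'
from h import *
a=env.snapshot('scene');cv2.imwrite('pics/c34.png',cv2.resize(a[170:270,110:240],None,fx=5,fy=5,interpolation=2)[:,:,::-1])
E
```

```text
57.85 [ 507.5  -343.34   40.14] q [ 0.23  0.79  0.38  1.91 -0.33  0.64  2.38] F [ 0.97 -1.26 -1.23] w 56.7
[ 505.8 -341.    28.5] [0.0004 0.0119 0.0588] rows 0.3
```

View pics/c34.png

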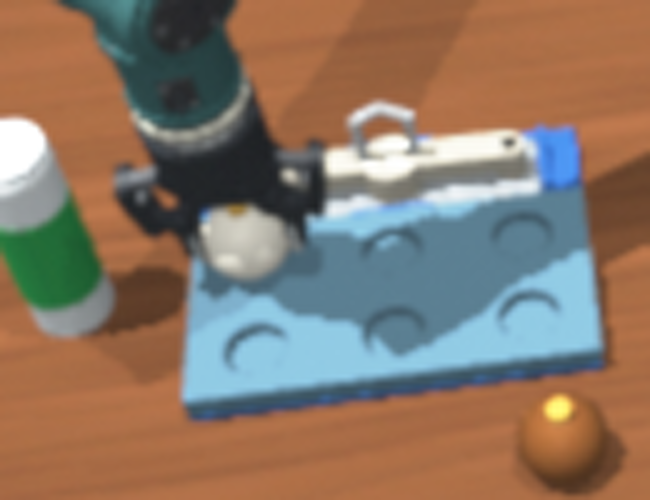

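Call:
{"method": "servo_tool", "body": {
  "commands": [
    [[0, 0.012, 0.025, 0, 0, 0, 0.6], [0, 0, 0.023, 0, 0, 0, 0.6], [0, 0, 0, 0, 0, 0, 0.6], [0, 0, 0, 0, 0, 0, 0.6], [0, 0, 0, 0, 0, 0, 0.6], [0, 0, 0, 0, 0, 0, 0.6]]
  ]
}}

```text
time_s: 58.5
tool_pos: [505.5, -340.7, 29.1]
tcp_rot: [0.001, 0.998, -0.001, -0.07]
contact_force: [1.0, -0.2, -0.1]
gripper_width: 56.7
```

```bash
python3 sh.py 505.8,-341,28.5
```

```text
58.5 [ 505.53 -340.65   29.12] q [ 0.23  0.8   0.37  1.91 -0.34  0.62  2.38] F [ 1.   -0.19 -0.13] w 56.7
[ 505.8 -341.    28.5] [-0.0018 -0.0017  0.0029] rows 0.0
```

Call:
{"method": "servo_tool", "body": {
  "commands": [
    [[0, 0, 0.005, 0, 0, 0, 0.6], [0, 0, 0, 0, 0, 0, 0.6], [0, 0, 0, 0, 0, 0, 0.6]]
  ]
}}

```text
time_s: 58.8
tool_pos: [505.7, -340.9, 28.6]
tcp_rot: [0.001, 0.998, -0.001, -0.07]
contact_force: [2.2, -0.1, 3.5]
gripper_width: 57.0
```

```bash
python3 sh.py 505.8,-341,28.5;python3 sh.py 505.8,-341,28.5
```

```text
58.8 [ 505.72 -340.86   28.55] q [ 0.24  0.8   0.37  1.91 -0.34  0.62  2.38] F [ 2.2  -0.12  3.55] w 57.0
[ 505.8 -341.    28.5] [-0.0004 -0.0007  0.0002] rows 0.0
58.8 [ 505.72 -340.86   28.55] q [ 0.24  0.8   0.37  1.91 -0.34  0.62  2.38] F [ 2.2  -0.12  3.55] w 57.0
[ 505.8 -341.    28.5] [-0.0004 -0.0007  0.0002] rows 0.0
```

Call:
{"method": "servo_tool", "body": {
  "commands": [
    [[0, 0, 0, 0, 0, 0, 0.7], [0, 0, 0, 0, 0, 0, 0.78], [0, 0, 0, 0, 0, 0, 0.88], [0, 0, 0, 0, 0, 0, 0.92], [0, 0, 0, 0, 0, 0, 0.92], [0, 0, -0.15, 0, 0, 0, 0.92], [0, 0, -0.2, 0, 0, 0, 0.92], [0, 0, -0.25, 0, 0, 0, 0.95]]
  ]
}}

```text
time_s: 59.6
tool_pos: [520.6, -339.4, 146.6]
tcp_rot: [0.001, 0.997, 0.001, -0.073]
contact_force: [1.1, -1.2, 0.1]
gripper_width: 81.1
```

```bash
python3 sh.py 505.8,-341,200;python3 - <<'E'
from h import *
w=env.snapshot('wrist');a=env.snapshot('scene')
c=np.hstack([cv2.resize(w[100:384,110:394],(400,400)),cv2.resize(a[160:270,110:220],(400,400),interpolation=2)]);cv2.imwrite('pics/c35.png',c[:,:,::-1])
E
```

```text
59.6 [ 520.59 -339.42  146.58] q [ 0.17  0.66  0.46  1.84 -0.27  0.84  2.32] F [ 1.15 -1.22  0.13] w 81.1
[ 505.8 -341.   200. ] [ 0.112  -0.0078 -0.2535] rows 1.4
```

View pics/c35.png

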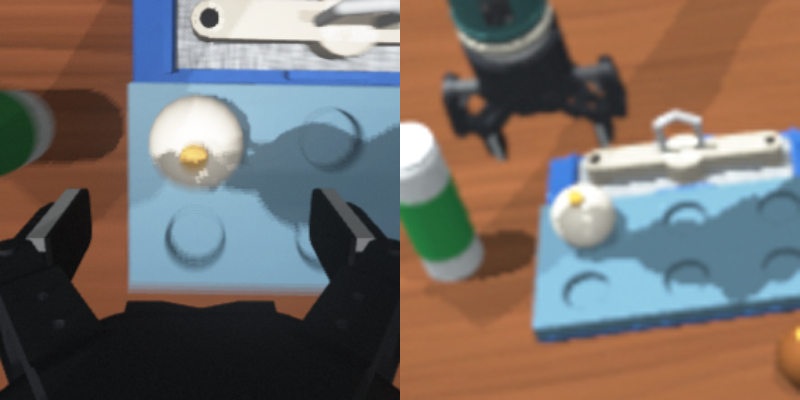

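```bash
python3 goal.py 615 -32.4 130 180
```

```text
59.7 at [ 526.6269 -343.6365  153.2483] q [ 0.1647  0.6493  0.4647  1.8331 -0.2687  0.8398  2.3209] F [0.9548 0.1136 0.226 ] w 81.1204174974746
rot first [-0.0037 -0.0621 -0.001 ] then shift [-0.4419  1.5562  0.1162] norm 1.6218698129325098 tot angle deg 7.469297319741949
```

Call:
{"method": "servo_tool", "body": {
  "commands": [
    [[0, 0, 0, -0.0037, -0.0621, -0.001, 1], [-0.055, 0.194, 0, 0, 0, 0, 1], [-0.055, 0.194, 0, 0, 0, 0, 1], [-0.055, 0.195, 0, 0, 0, 0, 1], [-0.055, 0.195, 0, 0, 0, 0, 1], [-0.055, 0.195, 0, 0, 0, 0, 1], [-0.055, 0.195, 0, 0, 0, 0, 1], [-0.055, 0.195, 0.05, 0, 0, 0, 1], [-0.056, 0.195, 0.06, 0, 0, 0, 1], [0, 0, 0, 0, 0, 0, 1], [0, 0, 0, 0, 0, 0, 1], [0, 0, 0, 0, 0, 0, 1]]
  ]
}}

```text
time_s: 60.9
tool_pos: [609.7, -30.4, 126.0]
tcp_rot: [0.001, 1.0, 0.003, -0.006]
contact_force: [-0.5, -0.9, 0.9]
gripper_width: 86.1
```

```bash
python3 goal.py 615 -32.4 6 180;  python3 - <<'E'
from bl import *
T=pose('wrist');w=save('wrist','w36.png')
print([(np.round(b,1),atz('wrist',b[:2],26,T).round(1)) for b in blobs(w,'ochre') if b[3]>500])
E
```

```text
60.9 at [609.7077 -30.3728 126.011 ] q [-0.3031  0.6227  0.4069  1.9544 -0.3971  0.6552  1.926 ] F [-0.4921 -0.9354  0.9159] w 86.08955581814527
rot first [ 0.0026 -0.0056 -0.0011] then shift [-0.0265 -0.0101  0.6001] norm 0.6007235165733307 tot angle deg 0.7552040796746419
[(array([ 249.4,  200.3,   32.4, 3249. ]), array([616.2, -31.9,  26. ])), (array([ 248.6,  305. ,   33.6, 1291. ]), array([726.7, -33.4,  26. ]))]
```

View pics/w36.png

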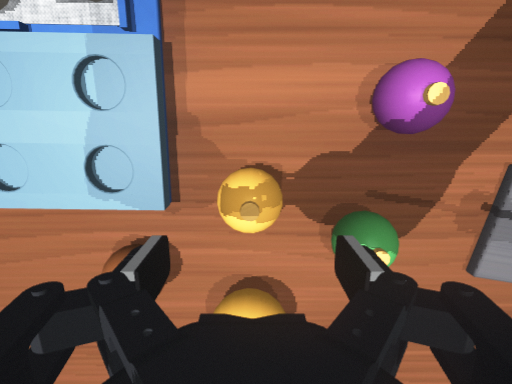

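Call:
{"method": "servo_tool", "body": {
  "commands": [
    [[-0.031, -0.008, 0, 0.0026, -0.0056, -0.0011, 1], [0, 0, 0.2, 0, 0, 0, 1], [0, 0, 0.2, 0, 0, 0, 1], [0, 0, 0.12, 0, 0, 0, 1], [0, 0, 0.06, 0, 0, 0, 1], [0, 0, 0.015, 0, 0, 0, 1], [0, 0, 0, 0, 0, 0, 1], [0, 0, 0, 0, 0, 0, 1], [0, 0, 0, 0, 0, 0, 0.8], [0, 0, 0, 0, 0, 0, 0.6], [0, 0, 0, 0, 0, 0, 0.6], [0, 0, 0, 0, 0, 0, 0.6], [0, 0, 0, 0, 0, 0, 0.6]]
  ]
}}

```text
time_s: 62.25
tool_pos: [617.2, -30.2, 8.8]
tcp_rot: [-0.001, 1.0, 0.001, 0.001]
contact_force: [-1.6, 0.2, 9.4]
gripper_width: 57.2
```

```bash
python3 sh.py 616,-32,150 ; python3 - <<'E'
from bl import *
T=pose('wrist');w=save('wrist','w37.png')
print([(np.round(b,1),atz('wrist',b[:2],26,T).round(1)) for b in blobs(w,'ochre') if b[3]>500])
E
```

```text
62.25 [617.16 -30.22   8.79] q [-0.22  0.79  0.28  1.98 -0.49  0.44  2.01] F [-1.62  0.21  9.38] w 57.2
[616. -32. 150.] [ 0.0043 -0.0077 -0.7061] rows 3.5
[(array([  251.9,   252.4,    62.1, 11834. ]), array([617.3, -30. ,  26. ]))]
```

View pics/w37.png

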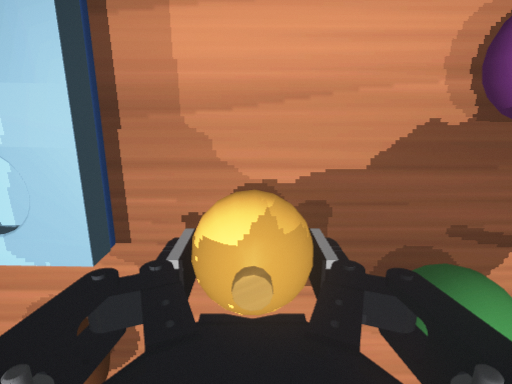

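```bash
python3 sh.py 617,-30,130 583,-342.5,130 583,-342.5,42
```

```text
62.3 [617.18 -30.22   8.81] q [-0.22  0.79  0.28  1.98 -0.49  0.44  2.01] F [-1.2   0.97  9.13] w 57.2
[617. -30. 130.] [-0.0004  0.0022 -0.6059] rows 3.0
[ 583.  -342.5  130. ] [ 0.1726 -1.5622 -0.003 ] rows 7.9
[ 583.  -342.5   42. ] [ 0.0009 -0.0007  0.44  ] rows 2.2
```

Call:
{"method": "servo_tool", "body": {
  "commands": [
    [[0, 0, -0.06, 0, 0, 0, 0.6], [0, 0, -0.15, 0, 0, 0, 0.6], [0, 0, -0.2, 0, 0, 0, 0.6], [0, 0, -0.2, 0, 0, 0, 0.6], [0.02, -0.18, 0, 0, 0, 0, 0.6], [0.02, -0.2, 0, 0, 0, 0, 0.6], [0.022, -0.2, 0, 0, 0, 0, 0.6], [0.022, -0.2, 0, 0, 0, 0, 0.6], [0.022, -0.2, 0, 0, 0, 0, 0.6], [0.022, -0.2, 0, 0, 0, 0, 0.6], [0.022, -0.2, 0, 0, 0, 0, 0.6], [0.02, -0.18, 0, 0, 0, 0, 0.6], [0, 0, 0, 0, 0, 0, 0.6], [0, 0, 0, 0, 0, 0, 0.6], [0, 0, 0, 0, 0, 0, 0.6]]
  ]
}}

```text
time_s: 63.8
tool_pos: [583.3, -340.4, 128.5]
tcp_rot: [-0.002, 1.0, 0.001, 0.0]
contact_force: [0.1, 0.6, -1.6]
gripper_width: 56.8
```

```bash
python3 sh.py 583,-342.5,40 ; python3 - <<'E'
from h import *
T=pose('wrist');np.save('T38.npy',T);w=save('wrist','w38.png',s=1.5)
E
```

```text
63.8 [ 583.32 -340.38  128.55] q [ 0.21  0.68  0.38  1.81 -0.36  0.72  2.37] F [ 0.12  0.64 -1.56] w 56.8
[ 583.  -342.5   40. ] [ 0.0017 -0.0119  0.4427] rows 2.2
```

View pics/w38.png

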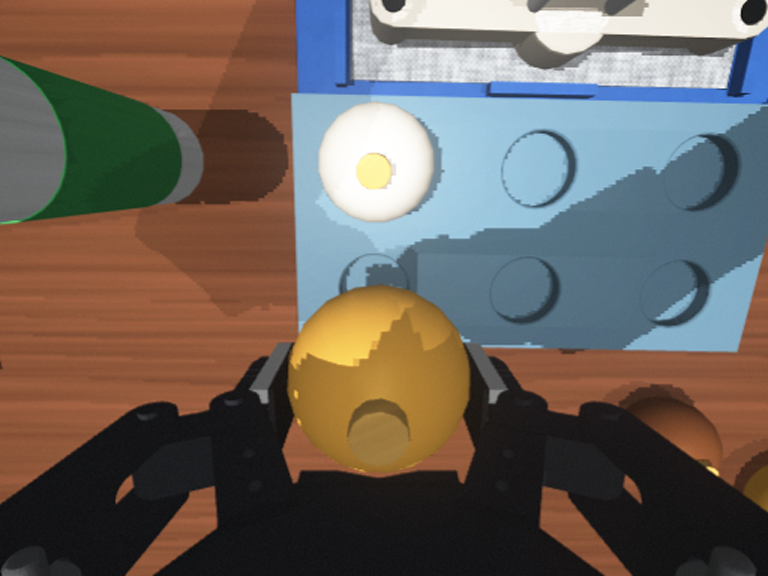

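```bash
python3 - <<'E'
from h import *
np.set_printoptions(precision=1,suppress=True)
T=np.load('T38.npy');f=lambda c,r:(( c+.5)/1.5-.5,(r+.5)/1.5-.5)
for n,c,z in [('p +mid',(525,290),26),('p ++',(675,293),26),('p -mid',(539,168),26),('p+- approx',(375,288),26),('white',(377,162),47)]:
    print(n,atz('wrist',f(*c),z,T))
E
```

```text
p +mid [ 584.8 -249.7   26. ]
p ++ [ 586.5 -157.1   26. ]
p -mid [ 513.  -248.5   26. ]
p+- approx [ 583.7 -341.7   26. ]
white [ 510.8 -340.7   47. ]
```

Call:
{"method": "servo_tool", "body": {
  "commands": [
    [[0, -0.01, 0.15, 0, 0, 0, 0.6], [0, 0, 0.15, 0, 0, 0, 0.6], [0, 0, 0.1, 0, 0, 0, 0.6], [0, 0, 0.04, 0, 0, 0, 0.6], [0, 0, 0, 0, 0, 0, 0.6], [0, 0, 0, 0, 0, 0, 0.6], [0, 0, 0, 0, 0, 0, 0.6], [0, 0, 0, 0, 0, 0, 0.6]]
  ]
}}

```text
time_s: 64.65
tool_pos: [583.7, -344.7, 41.8]
tcp_rot: [-0.001, 1.0, 0.0, 0.001]
contact_force: [1.1, -0.4, -0.9]
gripper_width: 56.6
```

```bash
python3 sh.py 583.3,-342.3,31
```

```text
64.65 [ 583.67 -344.74   41.81] q [ 0.26  0.79  0.32  1.83 -0.42  0.58  2.41] F [ 1.08 -0.39 -0.89] w 56.6
[ 583.3 -342.3   31. ] [0.0019 0.0122 0.0541] rows 0.3
```

Call:
{"method": "servo_tool", "body": {
  "commands": [
    [[0, 0.011, 0.03, 0, 0, 0, 0.6], [0, 0, 0.015, 0, 0, 0, 0.6], [0, 0, 0.005, 0, 0, 0, 0.6], [0, 0, 0, 0, 0, 0, 0.6], [0, 0, 0, 0, 0, 0, 0.6], [0, 0, 0, 0, 0, 0, 0.6]]
  ]
}}

```text
time_s: 65.25
tool_pos: [583.7, -342.3, 30.9]
tcp_rot: [-0.001, 1.0, 0.0, 0.001]
contact_force: [3.0, -0.9, 3.3]
gripper_width: 56.6
```

```bash
python3 sh.py 583.3,-342.3,31
```

```text
65.25 [ 583.67 -342.29   30.85] q [ 0.26  0.8   0.31  1.84 -0.42  0.56  2.42] F [ 3.01 -0.91  3.26] w 56.6
[ 583.3 -342.3   31. ] [ 0.0019 -0.0001 -0.0007] rows 0.0
```

Touching lightly; release.

Call:
{"method": "servo_tool", "body": {
  "commands": [
    [[0, 0, 0, 0, 0, 0, 0.7], [0, 0, 0, 0, 0, 0, 0.78], [0, 0, 0, 0, 0, 0, 0.88], [0, 0, 0, 0, 0, 0, 0.92], [0, 0, 0, 0, 0, 0, 0.92], [0, 0, -0.1, 0, 0, 0, 0.92], [0, 0, -0.2, 0, 0, 0, 0.92], [0, 0, -0.25, 0, 0, 0, 1], [0, 0, 0, 0, 0, 0, 1]]
  ]
}}

```text
time_s: 66.15
tool_pos: [586.7, -345.8, 147.6]
tcp_rot: [-0.001, 1.0, -0.003, 0.006]
contact_force: [1.4, -0.5, 1.3]
gripper_width: 85.7
```

```bash
python3 goal.py 658 76.3 150 180; python3 - <<'E'
from bl import *
w=env.snapshot('wrist');a=env.snapshot('scene')
c=np.hstack([cv2.resize(w[100:384,110:394],(400,400)),cv2.resize(a[150:290,120:320],(560,400),interpolation=2)[:,:400]]);cv2.imwrite('pics/c39.png',c[:,:,::-1])
for k in ('green','purple'): print(k,[atz('scene',b[:2],26).round(1) for b in blobs(a,k) if 150<b[3]<600])
E
```

```text
66.15 at [ 586.7192 -345.7561  147.5717] q [ 0.2042  0.658   0.3973  1.7959 -0.3573  0.7458  2.3613] F [ 1.3817 -0.5244  1.31  ] w 85.66440708880552
rot first [-0.0028  0.0054  0.0006] then shift [-0.3564  2.1103 -0.0121] norm 2.140199620216497 tot angle deg 0.7334111594022991
green [array([-243.8, -641.7,   26. ]), array([ 482.9, -486.5,   26. ]), array([659.9,  75.9,  26. ])]
purple [array([529.7, 103.3,  26. ])]
```

View pics/c39.png

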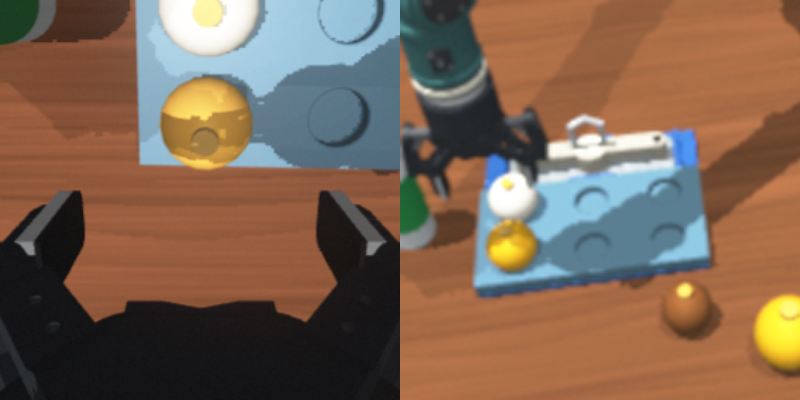

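```bash
python3 goal.py 528 103.4 130 180
```

```text
66.25 at [ 583.6486 -342.7413  142.2047] q [ 0.205   0.6631  0.3939  1.8014 -0.3581  0.7451  2.3618] F [-0.5293  0.2016 -0.007 ] w 85.52420288065059
rot first [-0.0001  0.0014  0.0008] then shift [0.2782 2.2307 0.061 ] norm 2.248820772018143 tot angle deg 0.20027583886437167
```

Call:
{"method": "servo_tool", "body": {
  "commands": [
    [[0.0, 0.18, 0, -0.0028, 0.0054, 0.0006, 1], [0.03, 0.22, 0, 0, 0, 0, 1], [0.03, 0.22, 0, 0, 0, 0, 1], [0.03, 0.22, 0, 0, 0, 0, 1], [0.03, 0.22, 0, 0, 0, 0, 1], [0.03, 0.22, 0, 0, 0, 0, 1], [0.03, 0.22, 0, 0, 0, 0, 1], [0.03, 0.22, 0, 0, 0, 0, 1], [0.03, 0.22, 0, 0, 0, 0, 1], [0.03, 0.22, 0, 0, 0, 0, 1], [0.023, 0.08, 0.08, 0, 0, 0, 1], [0, 0, 0, 0, 0, 0, 1], [0, 0, 0, 0, 0, 0, 1], [0, 0, 0, 0, 0, 0, 1]]
  ]
}}

```text
time_s: 67.65
tool_pos: [524.1, 103.4, 128.1]
tcp_rot: [0.001, 1.0, 0.003, -0.006]
contact_force: [0.6, 0.2, 0.4]
gripper_width: 85.5
```

```bash
python3 goal.py 528 103.4 6 180;  python3 - <<'E'
from bl import *
T=pose('wrist');w=save('wrist','w40.png')
for k in ('purple','green'):print(k,[(np.round(b,1),atz('wrist',b[:2],26,T).round(1)) for b in blobs(w,k) if b[3]>500])
E
```

```text
67.65 at [524.1092 103.4266 128.1423] q [-0.5783  0.545   0.417   2.1239 -0.4209  0.5618  1.7161] F [0.5754 0.1576 0.3945] w 85.50929152711596
rot first [ 0.0027 -0.0053 -0.0013] then shift [-0.0195 -0.0001  0.6107] norm 0.6110211581612148 tot angle deg 0.7320655341124329
purple [(array([ 251.3,  196.1,   32.4, 2932. ]), array([527.2, 103.7,  26. ]))]
green [(array([ 227.2,  303.8,   27.3, 1165. ]), array([641.2,  78.5,  26. ]))]
```

View pics/w40.png

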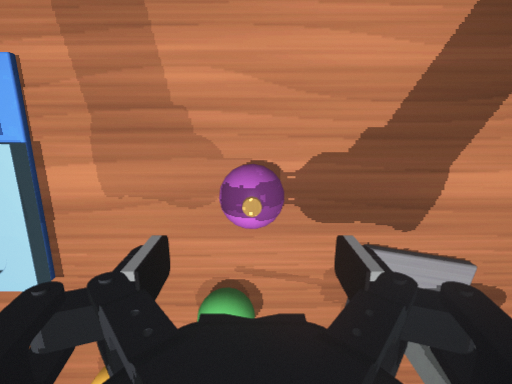

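Call:
{"method": "servo_tool", "body": {
  "commands": [
    [[-0.016, 0.001, 0, 0.0027, -0.0053, -0.0013, 1], [0, 0, 0.2, 0, 0, 0, 1], [0, 0, 0.2, 0, 0, 0, 1], [0, 0, 0.12, 0, 0, 0, 1], [0, 0, 0.06, 0, 0, 0, 1], [0, 0, 0.02, 0, 0, 0, 1], [0, 0, 0, 0, 0, 0, 1], [0, 0, 0, 0, 0, 0, 1], [0, 0, 0, 0, 0, 0, 0.8], [0, 0, 0, 0, 0, 0, 0.6], [0, 0, 0, 0, 0, 0, 0.6], [0, 0, 0, 0, 0, 0, 0.6], [0, 0, 0, 0, 0, 0, 0.6]]
  ]
}}

```text
time_s: 69.0
tool_pos: [527.7, 106.4, 9.8]
tcp_rot: [-0.002, 1.0, 0.001, 0.001]
contact_force: [-1.8, -1.3, 11.9]
gripper_width: 56.8
```

```bash
python3 sh.py 528,103.7,130 514,-156,130; python3 - <<'E'
from bl import *
T=pose('wrist');w=save('wrist','w41.png')
print([(np.round(b,1),atz('wrist',b[:2],26,T).round(1)) for b in blobs(w,'purple') if b[3]>500])
E
```

```text
69.0 [527.75 106.36   9.85] q [-0.45  0.73  0.23  2.16 -0.55  0.3   1.83] F [-1.8  -1.28 11.88] w 56.8
[528.  103.7 130. ] [-0.0023 -0.0119 -0.6008] rows 3.0
[ 514. -156.  130.] [ 0.074  -1.2983 -0.0033] rows 6.5
[(array([  251.9,   252.5,    61.9, 10265. ]), array([528.6, 106.6,  26. ]))]
```

Call:
{"method": "servo_tool", "body": {
  "commands": [
    [[0, 0, -0.06, 0, 0, 0, 0.6], [0, 0, -0.15, 0, 0, 0, 0.6], [0, 0, -0.2, 0, 0, 0, 0.6], [0, 0, -0.19, 0, 0, 0, 0.6], [0.01, -0.18, 0, 0, 0, 0, 0.6], [0.01, -0.2, 0, 0, 0, 0, 0.6], [0.01, -0.2, 0, 0, 0, 0, 0.6], [0.01, -0.2, 0, 0, 0, 0, 0.6], [0.01, -0.2, 0, 0, 0, 0, 0.6], [0.01, -0.2, 0, 0, 0, 0, 0.6], [0.007, -0.13, 0, 0, 0, 0, 0.6], [0, 0, 0, 0, 0, 0, 0.6], [0, 0, 0, 0, 0, 0, 0.6], [0, 0, 0, 0, 0, 0, 0.6], [0, 0, 0, 0, 0, 0, 0.6]]
  ]
}}

```text
time_s: 70.55
tool_pos: [514.6, -154.1, 127.7]
tcp_rot: [-0.003, 1.0, 0.001, -0.0]
contact_force: [0.1, 0.6, -0.7]
gripper_width: 56.6
```

```bash
python3 sh.py 514,-155.8,40 ; python3 - <<'E'
from h import *
T=pose('wrist');np.save('T42.npy',T);w=save('wrist','w42.png',s=1.5)
E
```

```text
70.55 [ 514.65 -154.09  127.71] q [-0.07  0.54  0.39  2.12 -0.39  0.55  2.17] F [ 0.07  0.57 -0.74] w 56.6
[ 514.  -155.8   40. ] [ 0.0032 -0.0096  0.4385] rows 2.2
```

View pics/w42.png

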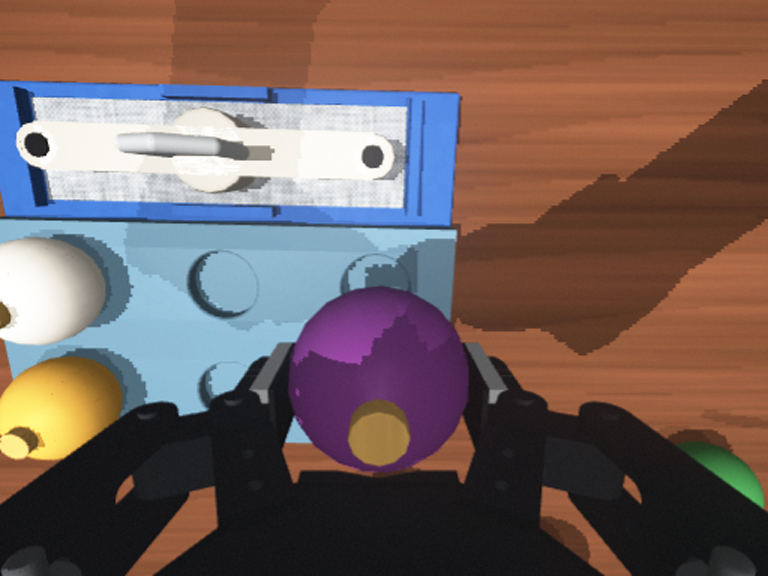

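Call:
{"method": "servo_tool", "body": {
  "commands": [
    [[0, -0.009, 0.15, 0, 0, 0, 0.6], [0.004, 0, 0.15, 0, 0, 0, 0.6], [0, 0, 0.1, 0, 0, 0, 0.6], [0, 0, 0.03, 0, 0, 0, 0.6], [0, 0, 0, 0, 0, 0, 0.6], [0, 0, 0, 0, 0, 0, 0.6], [0, 0, 0, 0, 0, 0, 0.6], [0, 0, 0, 0, 0, 0, 0.6]]
  ]
}}

```text
time_s: 71.4
tool_pos: [514.4, -157.8, 42.7]
tcp_rot: [-0.002, 1.0, 0.0, 0.001]
contact_force: [0.3, 0.4, -1.6]
gripper_width: 56.7
```

```bash
python3 sh.py 513.6,-156,32
```

```text
71.4 [ 514.4  -157.78   42.67] q [ 0.02  0.68  0.26  2.15 -0.48  0.37  2.26] F [ 0.28  0.4  -1.56] w 56.7
[ 513.6 -156.    32. ] [0.004  0.0089 0.0534] rows 0.3
```

Call:
{"method": "servo_tool", "body": {
  "commands": [
    [[0.003, 0.008, 0.03, 0, 0, 0, 0.6], [0, 0, 0.015, 0, 0, 0, 0.6], [0, 0, 0.004, 0, 0, 0, 0.6], [0, 0, 0, 0, 0, 0, 0.6], [0, 0, 0, 0, 0, 0, 0.6], [0, 0, 0, 0, 0, 0, 0.6]]
  ]
}}

```text
time_s: 72.0
tool_pos: [513.8, -155.9, 32.1]
tcp_rot: [-0.002, 1.0, 0.001, 0.001]
contact_force: [2.5, 0.7, 3.2]
gripper_width: 56.6
```

```bash
python3 sh.py 513.6,-156,32
```

```text
72.0 [ 513.83 -155.94   32.12] q [ 0.03  0.69  0.25  2.16 -0.49  0.34  2.26] F [2.52 0.75 3.19] w 56.6
[ 513.6 -156.    32. ] [ 0.0011 -0.0003  0.0006] rows 0.0
```

Call:
{"method": "servo_tool", "body": {
  "commands": [
    [[0, 0, 0, 0, 0, 0, 0.7], [0, 0, 0, 0, 0, 0, 0.78], [0, 0, 0, 0, 0, 0, 0.88], [0, 0, 0, 0, 0, 0, 0.92], [0, 0, 0, 0, 0, 0, 0.92], [0, 0, -0.1, 0, 0, 0, 0.92], [0, 0, -0.2, 0, 0, 0, 0.92], [0, 0, -0.25, 0, 0, 0, 1], [0, 0, 0, 0, 0, 0, 1], [0, 0, 0, 0, 0, 0, 1]]
  ]
}}

```text
time_s: 73.0
tool_pos: [513.7, -156.2, 143.1]
tcp_rot: [-0.002, 1.0, 0.001, 0.001]
contact_force: [0.2, -0.2, 0.1]
gripper_width: 85.4
```

```bash
python3 goal.py 555 76.3 150 180; python3 - <<'E'
from bl import *
w=env.snapshot('wrist');a=env.snapshot('scene')
c=np.hstack([cv2.resize(w[100:384,110:394],(400,400)),cv2.resize(a[150:290,120:260],(400,400),interpolation=2)]);cv2.imwrite('pics/c43.png',c[:,:,::-1])
for k in ('green','purple'): print(k,[atz('scene',b[:2],26).round(1) for b in blobs(a,k) if 150<b[3]<600])
E
```

```text
73.0 at [ 513.7498 -156.2123  143.1305] q [-0.0934  0.5179  0.4166  2.117  -0.3805  0.5753  2.1712] F [ 0.1621 -0.1655  0.1318] w 85.35306920993644
rot first [0.0005 0.0013 0.0017] then shift [-0.2063  1.1626 -0.0343] norm 1.1812147978307355 tot angle deg 0.2591343885534291
green [array([-240.8, -639.9,   26. ]), array([ 482.8, -486.6,   26. ]), array([659.8,  76. ,  26. ])]
purple [array([ 503.1, -156.6,   26. ])]
```

View pics/c43.png

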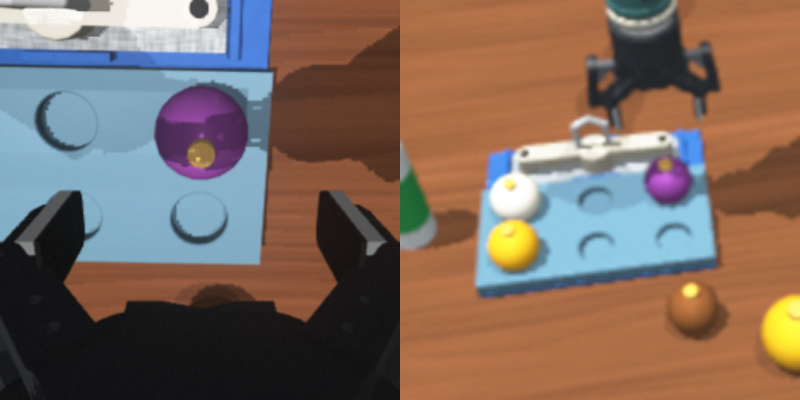

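Call:
{"method": "servo_tool", "body": {
  "commands": [
    [[-0.03, 0.16, 0, 0, 0, 0, 1], [-0.035, 0.2, 0, 0, 0, 0, 1], [-0.035, 0.2, 0, 0, 0, 0, 1], [-0.035, 0.2, 0, 0, 0, 0, 1], [-0.035, 0.2, 0, 0, 0, 0, 1], [-0.036, 0.2, 0.08, 0, 0, 0, 1], [0, 0, 0.12, 0, 0, 0, 1], [0, 0, 0.12, 0, 0, 0, 1], [0, 0, 0, 0, 0, 0, 1], [0, 0, 0, 0, 0, 0, 1], [0, 0, 0, 0, 0, 0, 1]]
  ]
}}

```text
time_s: 74.2
tool_pos: [553.9, 75.3, 78.6]
tcp_rot: [-0.001, 1.0, 0.001, 0.0]
contact_force: [0.5, 0.6, 0.4]
gripper_width: 85.3
```

```bash
python3 goal.py 560 76.3 7 180;  python3 - <<'E'
from bl import *
T=pose('wrist');w=save('wrist','w44.png')
for k in ('green',):print(k,[(np.round(b,1),atz('wrist',b[:2],26,T).round(1)) for b in blobs(w,k) if b[3]>300])
E
```

```text
74.2 at [553.8597  75.2666  78.6481] q [-0.4743  0.6416  0.3635  2.0984 -0.4808  0.4806  1.8274] F [0.4524 0.565  0.438 ] w 85.30051639015039
rot first [0.0005 0.0002 0.001 ] then shift [-0.0307  0.0052  0.3582] norm 0.3595906441826079 tot angle deg 0.13570603121936342
green [(array([ 253. ,  304.7,   30.5, 1273. ]), array([637.1,  76.6,  26. ]))]
```

View pics/w44.png

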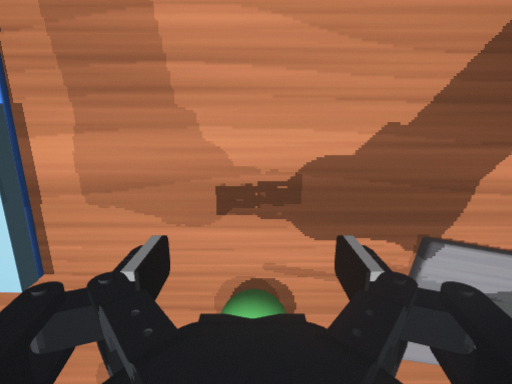

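Call:
{"method": "servo_tool", "body": {
  "commands": [
    [[0, 0.006, 0.14, 0, 0, 0, 1], [0, 0, 0.14, 0, 0, 0, 1], [0, 0, 0.07, 0, 0, 0, 1], [0, 0, 0, 0, 0, 0, 1], [0, 0, 0, 0, 0, 0, 1], [-0.1, 0, 0, 0, 0, 0, 1], [-0.12, 0, 0, 0, 0, 0, 1], [-0.12, 0, 0, 0, 0, 0, 1], [-0.08, 0, 0, 0, 0, 0, 1], [0, 0, 0, 0, 0, 0, 1], [0, 0, 0, 0, 0, 0, 1], [0, 0, 0, 0, 0, 0, 1]]
  ]
}}

```text
time_s: 75.45
tool_pos: [636.1, 77.6, 8.7]
tcp_rot: [-0.002, 1.0, 0.001, -0.001]
contact_force: [-0.9, 0.4, -0.5]
gripper_width: 85.2
```

```bash
python3 goal.py 658 76.6 7 180;  python3 - <<'E'
from bl import *
T=pose('wrist');w=env.snapshot('wrist');a=env.snapshot('scene')
for k in ('green',):print(k,[(np.round(b,1),atz('wrist',b[:2],26,T).round(1)) for b in blobs(w,k) if b[3]>300])
c=np.hstack([cv2.resize(w[100:384,110:394],(400,400)),cv2.resize(a[170:270,250:350],(400,400),interpolation=2)]);cv2.imwrite('pics/c45.png',c[:,:,::-1])
E
```

```text
75.45 at [636.0514  77.6067   8.6651] q [-0.4056  0.813   0.3181  1.9245 -0.5129  0.4855  1.8534] F [-0.883   0.4244 -0.4627] w 85.19824967144254
rot first [ 0.0008 -0.0007  0.0015] then shift [-0.1097 -0.005   0.0083] norm 0.11017321605080195 tot angle deg 0.2190566907992754
green [(array([ 249.3,  279.4,   59.3, 7951. ]), array([651.4,  76.5,  26. ]))]
```

View pics/c45.png

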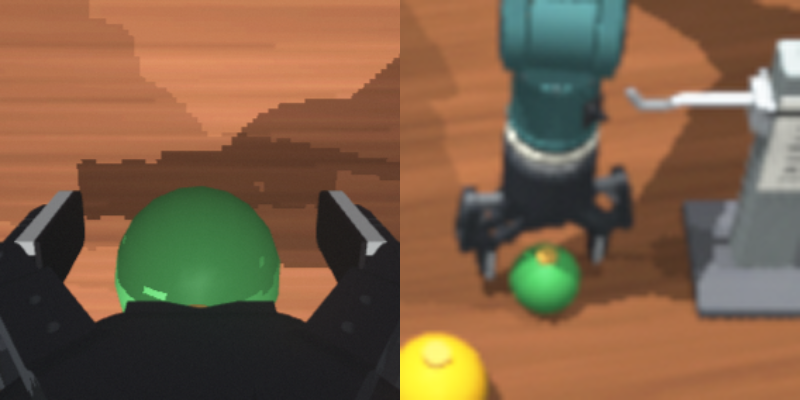

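Call:
{"method": "servo_tool", "body": {
  "commands": [
    [[-0.06, -0.003, 0.004, 0, 0, 0, 1], [-0.045, 0, 0, 0, 0, 0, 1], [0, 0, 0, 0, 0, 0, 1], [0, 0, 0, 0, 0, 0, 1], [0, 0, 0, 0, 0, 0, 0.8], [0, 0, 0, 0, 0, 0, 0.6], [0, 0, 0, 0, 0, 0, 0.6], [0, 0, 0, 0, 0, 0, 0.6], [0, 0, 0, 0, 0, 0, 0.6]]
  ]
}}

```text
time_s: 76.45
tool_pos: [658.6, 76.9, 8.0]
tcp_rot: [-0.001, 1.0, 0.001, 0.0]
contact_force: [-0.7, 0.0, 6.2]
gripper_width: 56.8
```

```bash
python3 sh.py 555,76,20;  python3 - <<'E'
from bl import *
T=pose('wrist');w=env.snapshot('wrist')
for k in ('green',):print(k,[(np.round(b,1),atz('wrist',b[:2],26,T).round(1)) for b in blobs(w,k) if b[3]>300])
E
```

```text
76.45 [658.59  76.88   8.04] q [-0.4   0.83  0.33  1.87 -0.51  0.52  1.85] F [-0.74  0.01  6.25] w 56.8
[555.  76.  20.] [ 0.518  -0.0028 -0.0599] rows 2.6
green [(array([  251.9,   254.6,    62.7, 10388. ]), array([659.6,  77.1,  26. ]))]
```

Call:
{"method": "servo_tool", "body": {
  "commands": [
    [[0, 0, -0.05, 0, 0, 0, 0.6], [0, 0, -0.1, 0, 0, 0, 0.6], [0.05, -0.15, 0, 0, 0, 0, 0.6], [0.05, -0.15, 0, 0, 0, 0, 0.6], [0.05, -0.15, -0.1, 0, 0, 0, 0.6], [0.05, -0.15, -0.15, 0, 0, 0, 0.6], [0.05, -0.15, -0.15, 0, 0, 0, 0.6], [0.05, -0.15, -0.05, 0, 0, 0, 0.6], [0.04, -0.15, 0, 0, 0, 0, 0.6], [0.03, -0.117, 0, 0, 0, 0, 0.6], [0, 0, 0, 0, 0, 0, 0.6], [0, 0, 0, 0, 0, 0, 0.6], [0, 0, 0, 0, 0, 0, 0.6], [0, 0, 0, 0, 0, 0, 0.6]]
  ]
}}

```text
time_s: 77.9
tool_pos: [585.8, -154.7, 126.8]
tcp_rot: [-0.003, 1.0, 0.001, -0.0]
contact_force: [0.0, 0.7, -0.7]
gripper_width: 56.7
```

```bash
python3 sh.py 585.3,-156.8,40;  python3 - <<'E'
from h import *
T=pose('wrist');np.save('T46.npy',T);w=save('wrist','w46.png',s=1.5)
E
```

```text
77.9 [ 585.8  -154.69  126.82] q [-0.09  0.61  0.39  1.97 -0.38  0.63  2.13] F [ 0.01  0.65 -0.74] w 56.7
[ 585.3 -156.8   40. ] [ 0.0025 -0.0116  0.4341] rows 2.2
```

View pics/w46.png

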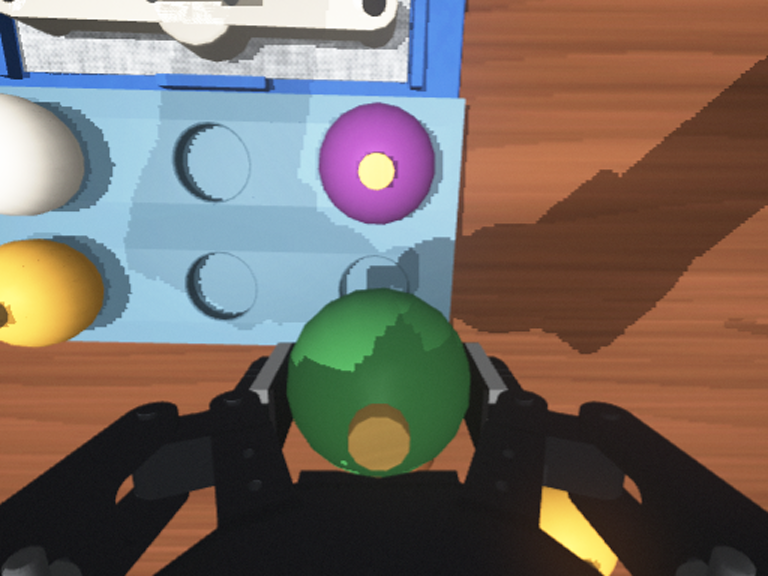

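Call:
{"method": "servo_tool", "body": {
  "commands": [
    [[0, -0.01, 0.15, 0, 0, 0, 0.6], [0.001, 0, 0.15, 0, 0, 0, 0.6], [0, 0, 0.1, 0, 0, 0, 0.6], [0, 0, 0.03, 0, 0, 0, 0.6], [0, 0, 0, 0, 0, 0, 0.6], [0, 0, 0, 0, 0, 0, 0.6], [0, 0, 0, 0, 0, 0, 0.6], [0, 0, 0, 0, 0, 0, 0.6]]
  ]
}}

```text
time_s: 78.75
tool_pos: [585.9, -158.8, 42.2]
tcp_rot: [-0.002, 1.0, 0.001, 0.001]
contact_force: [1.1, -0.6, -0.9]
gripper_width: 56.8
```

```bash
python3 sh.py 585.5,-156.8,30.5
```

```text
78.75 [ 585.91 -158.79   42.2 ] q [-0.02  0.73  0.3   2.   -0.46  0.48  2.19] F [ 1.14 -0.58 -0.85] w 56.8
[ 585.5 -156.8   30.5] [0.0021 0.0099 0.0585] rows 0.3
```

Call:
{"method": "servo_tool", "body": {
  "commands": [
    [[0.001, 0.009, 0.03, 0, 0, 0, 0.6], [0, 0, 0.018, 0, 0, 0, 0.6], [0, 0, 0.005, 0, 0, 0, 0.6], [0, 0, 0, 0, 0, 0, 0.6], [0, 0, 0, 0, 0, 0, 0.6], [0, 0, 0, 0, 0, 0, 0.6]]
  ]
}}

```text
time_s: 79.35
tool_pos: [585.4, -156.8, 30.6]
tcp_rot: [-0.002, 1.0, 0.001, 0.0]
contact_force: [1.7, 0.4, 0.7]
gripper_width: 56.8
```

```bash
python3 sh.py 585.5,-156.8,30
```

```text
79.35 [ 585.41 -156.77   30.61] q [-0.01  0.75  0.29  2.   -0.46  0.45  2.2 ] F [1.69 0.43 0.71] w 56.8
[ 585.5 -156.8   30. ] [-0.0004 -0.0002  0.003 ] rows 0.0
```

Call:
{"method": "servo_tool", "body": {
  "commands": [
    [[-0.003, 0, 0.002, 0, 0, 0, 0.6], [0, 0, 0, 0, 0, 0, 0.6], [0, 0, 0, 0, 0, 0, 0.7], [0, 0, 0, 0, 0, 0, 0.78], [0, 0, 0, 0, 0, 0, 0.88], [0, 0, 0, 0, 0, 0, 0.92], [0, 0, 0, 0, 0, 0, 0.92], [0, 0, -0.1, 0, 0, 0, 0.92], [0, 0, -0.2, 0, 0, 0, 0.92], [0, 0, -0.25, 0, 0, 0, 1], [0, 0, -0.25, 0, 0, 0, 1], [0, 0, -0.25, 0, 0, 0, 1], [0.2, 0.15, 0, 0, 0, 0, 1], [0.2, 0.15, 0, 0, 0, 0, 1], [0.2, 0.15, 0, 0, 0, 0, 1], [0, 0, 0, 0, 0, 0, 1], [0, 0, 0, 0, 0, 0, 1], [0, 0, 0, 0, 0, 0, 1]]
  ]
}}

```text
time_s: 81.15
tool_pos: [466.6, -68.1, 240.8]
tcp_rot: [-0.001, 1.0, 0.0, 0.001]
contact_force: [-0.0, -0.2, -0.2]
gripper_width: 85.2
```

```bash
python3 sh.py; python3 - <<'E'
from h import *
a=env.snapshot('scene');b=env.snapshot('top');w=env.snapshot('wrist')
c=np.hstack([cv2.resize(a[155:295,110:250],(400,400),interpolation=2),cv2.resize(b[145:265,260:380],(400,400),interpolation=2)]);cv2.imwrite('pics/c47.png',c[:,:,::-1])
cv2.imwrite('pics/c48.png',cv2.resize(a[140:290,200:400],(800,600),interpolation=2)[:,:,::-1])
E
```

```text
81.15 [466.63 -68.11 240.77] q [-0.38  0.29  0.53  2.17 -0.22  0.73  1.87] F [-0.03 -0.17 -0.21] w 85.2
```

View pics/c47.png

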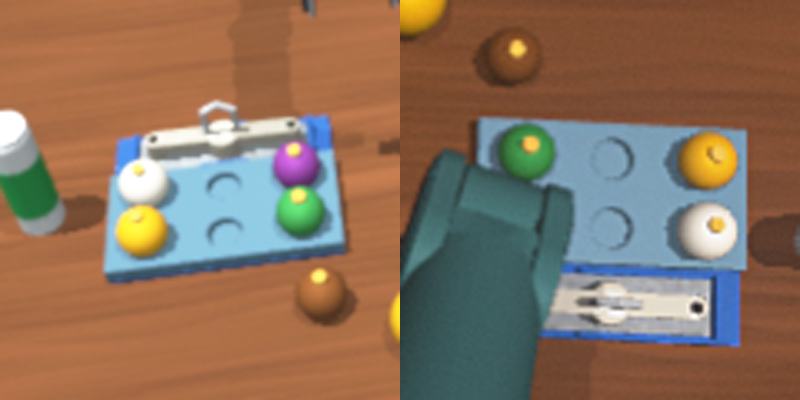

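View pics/c48.png

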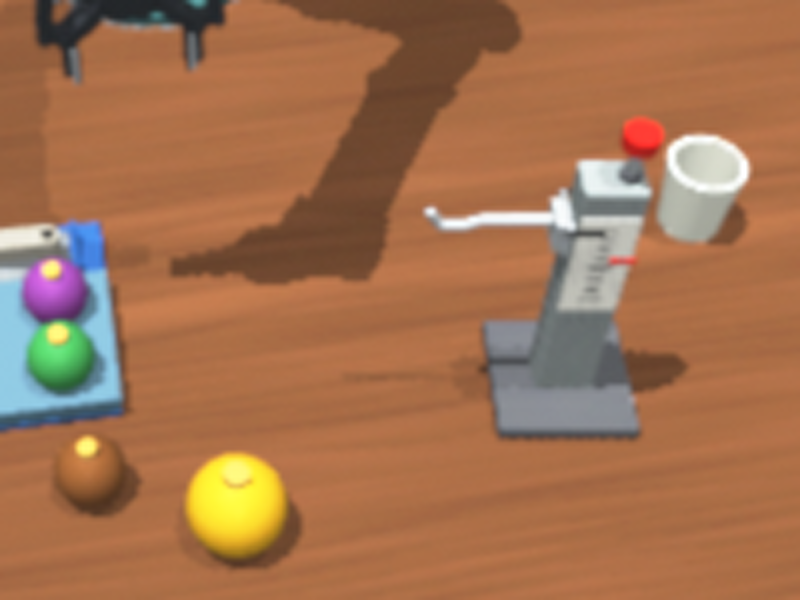

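Call:
{"method": "servo_tool", "body": {
  "commands": [
    [[0, 0, 0, 0, 0, 0, 1], [0, 0, 0, 0, 0, 0, 1], [0, 0, 0, 0, 0, 0, 1], [0, 0, 0, 0, 0, 0, 1], [0, 0, 0, 0, 0, 0, 1]]
  ]
}}

```text
time_s: 81.8
tool_pos: [465.2, -67.5, 240.2]
tcp_rot: [-0.002, 1.0, 0.001, -0.0]
contact_force: [0.5, 0.7, -0.7]
gripper_width: 85.1
```

```bash
python3 -c "
from plant import env
print(env.close_job())"
```

```text
the job is handed in; nothing more can be done
None
```

I did the whole job and handed it in at 81.8 s, well inside the 208 s limit; the system gives no verdict.

- **Weighing:** I hung the bracket on the hook, let go and let it settle. I then pressed the marker level with the pointer, which had dropped about 31 mm.
- **Marker correction:** My second press went 2.7 mm too low. I gripped the knob, raised it, and pressed it again while the bracket was still hanging. The close-up check from the side then showed the flag within 0.2 mm of the pointer. The last picture shows the marker still there with the hook empty.
- **Bracket:** It lies flat and centred in the long bay, measured about 3–4 mm from the middle along its length. Touchdown pressed it down with a brief 14 N before I let go.
- **Baubles:** Four were present: white, ochre, purple and green. Each stands upright in its own corner pocket, released at a touch of about 1–4 N. Purple had been knocked aside mid-run, so I found it again before picking it up.
- **Which ochre bauble:** Of the two ochre balls I took the smaller. I left the larger ochre one and the brown one where they were.
- **Can and cup:** I did not touch either of them, and the arm was clear of everything at hand-in.

The camera measurements agreed to within about 3 mm, and no check was left failing at the end.

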